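# Clamp key castings in the soldering nest with a ring wrench

## Robot

A 6-joint arm with a two-finger parallel gripper is mounted at the origin on the work surface. World frame = base frame: x ahead of the robot, y to its left, z up, the work surface at z = 0. Lengths are in m, angles in rad, forces in N, time in s.
With the tool pointing down it reaches from about 0.25 to 0.775 m from the base axis. Payload 4 kg.
Tool frame: the origin (TCP) lies at the very end of the fingers, on their centre line; the grasp point (between the pads) lies 19 mm behind it (robot.grasp_offset is the distance from the TCP to the grasp point, in m); x points along the fingers, y is the direction in which the jaws open and shut, and the axes are right-handed (so a half turn about x gives the same grasp; the last joint's range is limited). The gripper opens to 85 mm and grips with 20 to 120 N. Pads are 22 mm wide; open, the fingers measure 114 mm over their backs; the gripper's body (76 mm by 85 mm) begins 54 mm behind the grasp point. The pads swing forward as they close: fully open they stand 13 mm farther back than shut.
Start: joints at [1.19, 0.087, 1.371, -0, 1.684, -0.103], TCP at [0.151, 0.529, 0.231] pointing down, gripper open.
Joint ranges: [-3.1, 3.1], [-0.76, 2.03], [0.27, 2.55], [-1.08, 4.22], [0.17, 2.65], [-2.57, 2.57]. Speed limits (rad/s): [2.79, 2.79, 3.14, 3.14, 3.14, 3.14].

## Interface

Orientations are given as a unit quaternion [x, y, z, w].
In Python, from plant import robot gives the robot as it stands. The module is installed in compiled form; this text tells all that it offers.
- The arm moves only by the tool play_rows, never from a script. Its argument "moves" is a list that holds one entry, the list of rows, each a list of 6 numbers: the shift along the tool's x, y, z in cm, then the turn, a rotation vector about the tool's x, y, z in degrees. A call has 1 to 5 rows; each row is the pose to reach, as a shift and turn from the pose commanded when the call began, along the tool's axes at that moment; what a row does not reach only later rows make up. A row lasts 1/8 s, in which the tool goes at most 62.5 mm and 10.7 degrees, less where a joint would pass 70% of its speed; a pose out of reach is approached as far as the arm can. A call with a gripper value outside its range is refused whole. "claw" is the closure, from 0 (fully open) to 1 (shut), set as the call begins (left out, the last holds). The fingers move at their own pace and stop on an object; "newtons" is the grip in N (left out, the last holds). Time passes only in rows, so rows that repeat a pose let the fingers close. It gives the time, the measured TCP pose, the force and the opening at its end, in the units of the state.
- robot.get_obs(): the state, without advancing time (a new reading comes with each control period).
- robot.snapshot(name): name is "scene" or "top" or "wrist"; returns a dict with "img" (480x640x3 uint8, red, green, blue), "fx", "fy", "cx", "cy" (pixels), "R" (3x3) and "t" (3): a world point X has camera coordinates R X + t. Camera axes: x right, y down, z forward; pixel columns grow to the right and rows downward; lengths in m; the calibration is good to about 2 mm. The wrist camera is an equidistant fisheye: a pixel r from the principal point sees the ray r / f radians off the axis. A picture is of the moment at which its call begins. There is no depth.
- robot.close_job(): hands the job in, once; it reports no verdict.
Trained networks look in a picture, given as the dict that the camera call returned (one of the last four; its "shot" number tells which), for a name from the list of things; names that differ only in an ending like _2 or _b are one class to them, and where a whole thing is asked for, a point or a joint stands for the part that bears it (a point fixed in the world has none). Each returns a list of dicts, best first, with "score" (0 to 1); they miss things now and then, are a little off and sometimes report something else, mostly with a low value. They report only what shows in the picture. A call takes as long as a camera call. They do not tell look-alikes from the thing itself.
- robot.look_for(picture, thing): "centre" ([row, column] in pixels, amid what is visible of it).
- robot.mark_of(picture, thing): "centre" ([row, column] in pixels: a listed point, or the origin of a listed thing).
The state is a dict: "time_s": time; "joints": joint angles; "qd": joint speeds; "tau": joint torques, N m; "ee_pos": TCP position; "ee_rot": TCP orientation; "force": force on the tool from outside, world axes, zero at the start; "ft_torque": the same for the moment, N m; "width": finger opening in m.
Only numpy, scipy, OpenCV 4.12 (cv2) and the standard library are available. Lean on these libraries where they do the work, as an engineer would, in place of code of your own. Each camera call takes 0.05 s, during which the arm holds its last target.

## Task

Seat every loose brass casting on the table fully down in the pocket of its own shape and size, then tighten the hex cam clockwise (seen from above) to its solid stop using the large ring of the wrench only, never your fingers: the cheeks leave it only a short swing, so lift and reseat the wrench for each stroke. Finally lay the wrench back lying along its rubber mat on both rings, with the castings still seated, the cam left tight and the other bench things undisturbed.

Things in the scene. Friction and masses are not known exactly. Their poses are not given: they have to be found in the camera images.
- big_disc_stub (a point): Loose brass casting (about 110 g; may be absent): a round flat base, 46 mm across, 10 mm thick, with an upright square stub 12 x 12 mm on its centre, its top 50 mm above the underside, its faces parallel to the casting's x and y. This point, on the stub's axis 32 mm above the underside, is the place to grip. z up.
- pocket_big_disc (a point): Centre of the floor of the pocket that matches casting big_disc: 10 mm deep, 1.5 mm wider than the base on each side, chamfered; fixture axes. A seated casting has its underside here (its grip point 32 mm above) and its base flush with the plate's top.
- square_stub (a point): Loose brass casting (about 110 g; may be absent): a square flat base, 36 x 36 mm, 10 mm thick, with an upright square stub 12 x 12 mm on its centre, its top 50 mm above the underside, its faces parallel to the casting's x and y. This point, on the stub's axis 32 mm above the underside, is the place to grip. z up.
- pocket_square (a point): Centre of the floor of the pocket that matches casting square: 10 mm deep, 1.5 mm wider than the base on each side, chamfered; fixture axes. A seated casting has its underside here (its grip point 32 mm above) and its base flush with the plate's top.
- oblong_stub (a point): Loose brass casting (about 110 g; may be absent): an oblong flat base, 48 mm along its x by 26 mm along its y, 10 mm thick, with an upright square stub 12 x 12 mm on its centre, its top 50 mm above the underside, its faces parallel to the casting's x and y. This point, on the stub's axis 32 mm above the underside, is the place to grip. z up.
- pocket_oblong (a point): Centre of the floor of the pocket that matches casting oblong: 10 mm deep, 1.5 mm wider than the base on each side, chamfered; fixture axes. A seated casting has its underside here (its grip point 32 mm above) and its base flush with the plate's top; its 48 mm length runs along fixture x.
- small_disc_stub (a point): Loose brass casting (about 110 g; may be absent): a round flat base, 34 mm across, 10 mm thick, with an upright square stub 12 x 12 mm on its centre, its top 50 mm above the underside, its faces parallel to the casting's x and y. This point, on the stub's axis 32 mm above the underside, is the place to grip. z up.
- pocket_small_disc (a point): Centre of the floor of the pocket that matches casting small_disc: 10 mm deep, 1.5 mm wider than the base on each side, chamfered; fixture axes. A seated casting has its underside here (its grip point 32 mm above) and its base flush with the plate's top.
- fixture: Fixed clamping nest; place and yaw vary; z up. In its frame (mm): aluminium pocket plate x -40..60, y -217..19, 22 high, four pockets in a row along y at x about 0. Left of it, at x 0, y 100, the hex cam head on a round boss (34 radius, 22 high). Two steel cheek walls 90 high stand 32 to 60 from the head's axis, beside the swing opening; a wall 55 high stands opposite the opening.
- nut_seat (a point): Point on the cam head's axis at its foot, on the boss top: the underside of the wrench's large ring is here when fully seated. Fixture axes. The cheeks let the handle, seen from here, point only between 105 and 205 degrees (counter-clockwise from fixture +x, seen from above; middle 155). Stay 3 degrees off them. Lifting the ring 22 mm clears the head.
- cam_head (a point): Brass hexagon head, 30 mm across flats, 18 mm high, its top 5 mm chamfered; origin on its axis at its foot, z up, x axis through one of its corners. It turns stiffly (about 0.3 N m) and stays where it is left.
- cam (a joint): Angle of the cam head, rad: grows as it turns clockwise seen from above, from slack 0 to its solid stop at 2.6 (fully tight). Starts at 0 to 0.4.
- keeper_mid (a point): Middle of the near edge of the steel keeper bar lying along fixture y over the plate, behind (+x of) the pockets, 24.5 to 36.5 mm above the table. Turning the cam fully slides it 9 mm to fixture -x: from 3 mm clear of the seated castings to 6 mm over their edges, locking them in. Open, it is 20 to 27 mm from the stub axes, so hold stubs by their fixture +y and -y faces.
- wrench_grip (a point): Loose steel double-ended offset ring wrench, 280 g, standing level on its two rings. This point is the middle of its handle (14 x 14 mm, 92 mm long), its balance point and place to grip, 40 mm above the rings' undersides. x along the handle towards the small ring, z up. The small ring, 85 mm to +x (32 mm outside), fits nothing here.
- wrench_ring (a point): Centre of the underside of the wrench's large ring, 85 mm to -x of the handle middle: hexagon hole 32 mm across flats with two corners on the wrench's x axis, 16 mm high, 44 mm outside. It drops over the cam head every 60 degrees, when the wrench's x axis lines up with a corner of the head, with about 7 degrees of play either way.
- mat: The wrench's fixed black rubber mat, 280 (x) by 110 (y) by 3 mm thick; origin at the centre of its underside.
- thumb_hook: Bystander: small gold-lacquered thumb hook, 30 mm.
- anvil: Bystander: steel spring anvil, 55 mm wide, 46 mm high.
- burnisher: Bystander: dark-handled burnisher, 180 mm long, lying.
- gauge: Bystander: blue plastic key-cup gauge, 90 x 32 mm with three low round plugs.
Mind the look-alikes: they are no part of the job. Leave any grey or turquoise look-alike of the part that bears oblong_stub alone.

How it is judged:
By the outcome, as a careful person would: the job done as asked, in the order asked, and still so for the second after the job is handed in, with the robot touching nothing.
Of big_disc, square, oblong, small_disc only 3 to 4 are there at a start; the rules pass over those that are not, and their reading is None.
At some moment in a run one of big_disc, square, oblong, small_disc may be knocked a few centimetres aside while the robot is not near it.
Once in a run the grip may slacken for a moment while it holds something.
It also fails if it takes over 210 s, if anything falls off the work surface, if the arm or the gripper's body presses on something with over 40 N, if the wrist force passes 120 N, or if a joint passes its speed limit or range.

## Working session

There is one attempt and no reset: what is moved stays moved. The work goes in short steps, Python scripts to look and compute and a tool call to move; the robot and the scene stay as the last step left them, time stands still between calls to the robot, and variables do not carry over. Pictures are saved under pics/ and viewed, and the job is handed in when it is done.

Besides the shell and the picture viewer there is one more tool, called as a command line: name --argument value ..., lists and objects as JSON in quotes. play_rows: Moves the arm, as the interface text tells. Its arguments: {"type":"object","properties":{"moves":{"type":"array","items":{"type":"array","items":{"type":"array","items":{"type":"number"}}}},"claw":{"type":"number"},"newtons":{"type":"number"}},"required":["moves"]}

```bash
mkdir -p pics; ls
cat > h.py <<'E'
import numpy as np, cv2
from plant import robot
def save(p,n): cv2.imwrite('pics/'+n+'.png',p['img'][:,:,::-1])
E
python3 - <<'E'
from h import *
print(robot.get_obs())
for c in ['scene','top','wrist']:
    p=robot.snapshot(c); save(p,c+'0'); print(c,p['fx'],p['cx'],p['cy'],(-p['R'].T@p['t']).round(3), p['R'].round(3).tolist(),p['shot'])
E
```

```text
pics
{'time_s': 0.0, 'joints': array([ 1.18992969e+00,  8.80075990e-02,  1.37232839e+00,  2.38218285e-05,
        1.68361718e+00, -1.03084603e-01]), 'qd': array([ 0.00143084,  0.00011157, -0.00046419,  0.00062743,  0.00035085,
        0.00121652]), 'tau': array([ 7.33453198e-04, -3.51857328e+01, -3.13278437e+01, -4.43117926e-06,
        1.05841819e-02, -8.78598485e-06]), 'ee_pos': array([0.15061594, 0.52843053, 0.23007279]), 'ee_rot': array([ 0.09708608,  0.70050519, -0.09870258,  0.70008898]), 'force': array([-0.29640062, -0.28157521,  0.28784127]), 'ft_torque': array([-0.01306393, -0.0349003 ,  0.00391068]), 'width': 0.08512984368159984}
scene 560.9487656228877 308.2867885433313 241.03647520084746 [ 1.283 -0.012  0.791] [[0.035, 0.999, -0.006], [0.737, -0.03, -0.676], [-0.676, 0.019, -0.737]] 1
top 503.80230189239535 324.9208298987914 239.81597264775047 [5.180e-01 1.000e-03 1.052e+00] [[0.001, -1.0, 0.001], [-0.998, -0.001, -0.059], [0.059, -0.001, -0.998]] 2
wrist 371.64829954431775 323.397168974296 236.8314587956144 [0.073 0.55  0.373] [[0.274, 0.962, -0.002], [0.913, -0.26, 0.314], [0.301, -0.088, -0.95]] 3
```

```bash
cat >> h.py <<'E'
from scipy.spatial.transform import Rotation as Ro
def ray(p,rc):
    r,c=rc; x=(c-p['cx'])/p['fx']; y=(r-p['cy'])/p['fy']
    if p.get('fish'):
        th=np.hypot(x,y); s=np.sin(th)/max(th,1e-9); d=np.array([x*s,y*s,np.cos(th)])
    else: d=np.array([x,y,1.])
    o=-p['R'].T@p['t']; return o,p['R'].T@d
def atz(p,rc,z):
    o,d=ray(p,rc); return o+d*(z-o[2])/d[2]
def tri(a):
    A=np.zeros((3,3));b=np.zeros(3)
    for p,rc in a:
        o,d=ray(p,rc); d=d/np.linalg.norm(d); M=np.eye(3)-np.outer(d,d);A+=M;b+=M@o
    return np.linalg.solve(A,b)
def snap(c,n=None):
    p=dict(robot.snapshot(c)); p['fish']=c=='wrist'
    if n: save(p,n)
    return p
def proj(p,X):
    c=p['R']@np.asarray(X)+p['t']
    if p['fish']:
        r=np.hypot(c[0],c[1]); th=np.arctan2(r,c[2]); u=c[:2]/r*th
    else: u=c[:2]/c[2]
    return np.array([u[1]*p['fy']+p['cy'],u[0]*p['fx']+p['cx']])
E
python3 - <<'E'
from h import *
P={c:snap(c) for c in ['top','scene']}
names="big_disc_stub pocket_big_disc square_stub pocket_square oblong_stub pocket_oblong small_disc_stub pocket_small_disc fixture nut_seat cam_head keeper_mid wrench_grip wrench_ring mat".split()
for n in names:
    for c in P:
        for d in robot.mark_of(P[c],n)[:4]:
            print(n,c,np.round(d['centre']),round(d['score'],2))
im=P['top']['img'][270:360,300:520,::-1]; cv2.imwrite('pics/crop1.png',cv2.resize(im,None,fx=3.6,fy=3.6,interpolation=2))
im=P['scene']['img'][150:310,110:400,::-1]; cv2.imwrite('pics/crop2.png',cv2.resize(im,None,fx=2.7,fy=2.7,interpolation=2))
E
```

```text
big_disc_stub top [291. 376.] 0.43
big_disc_stub scene [264. 227.] 0.36
pocket_big_disc top [216. 342.] 0.6
pocket_big_disc scene [265. 288.] 0.78
pocket_big_disc scene [182. 441.] 0.3
square_stub top [293. 498.] 0.73
square_stub scene [205. 129.] 0.71
square_stub scene [197. 173.] 0.46
pocket_square top [217. 370.] 0.58
pocket_square top [215. 336.] 0.5
pocket_square top [139. 365.] 0.43
pocket_square scene [266. 254.] 0.91
pocket_square scene [195. 468.] 0.24
oblong_stub top [294. 376.] 0.79
oblong_stub top [301. 335.] 0.77
oblong_stub top [341. 364.] 0.53
oblong_stub scene [194. 297.] 0.71
oblong_stub scene [166. 262.] 0.65
oblong_stub scene [199. 252.] 0.57
pocket_oblong top [280. 170.] 0.71
pocket_oblong top [220. 395.] 0.65
pocket_oblong scene [264. 226.] 0.82
small_disc_stub top [297. 454.] 0.8
small_disc_stub scene [197. 176.] 0.75
small_disc_stub scene [263. 288.] 0.39
pocket_small_disc top [221. 423.] 0.86
pocket_small_disc scene [265. 195.] 0.68
pocket_small_disc scene [263. 348.] 0.34
pocket_small_disc scene [196. 247.] 0.23
fixture top [212. 337.] 0.86
fixture scene [342. 340.] 0.75
fixture scene [272. 298.] 0.73
nut_seat top [214. 288.] 0.95
nut_seat scene [265. 348.] 0.86
cam_head top [208. 287.] 0.51
cam_head scene [263. 351.] 0.71
cam_head scene [204. 129.] 0.19
keeper_mid top [209. 384.] 0.71
keeper_mid scene [264. 239.] 0.57
wrench_grip top [224. 396.] 0.73
wrench_grip top [281. 167.] 0.56
wrench_grip top [221. 423.] 0.42
wrench_grip scene [196. 465.] 0.68
wrench_grip scene [184. 442.] 0.45
wrench_grip scene [267. 254.] 0.32
wrench_ring top [324. 186.] 0.71
wrench_ring scene [184. 443.] 0.9
wrench_ring scene [267. 351.] 0.61
mat top [284. 171.] 0.93
mat scene [210. 467.] 0.85
```

Run:
```python
from h import *
o=robot.get_obs(); R=Ro.from_quat(o['ee_rot']).as_matrix(); print(R.round(3).tolist())
T=snap('top');S=snap('scene')
p=snap('wrist'); c=-p['R'].T@p['t']; print('cam in tool',(R.T@(c-o['ee_pos'])).round(4),'axes in tool',(R.T@p['R'].T).round(3).tolist())
q={'pbig':((216,342),(265,288)),'psq':((217,370),(266,254)),'pob':((220,395),(264,226)),'psm':((221,423),(265,195)),'nut':((214,288),(265,348)),'sq':((293,498),(205,129)),'ob':((294,376),(199,252)),'sm':((297,454),(197,176)),'grip':((281,167),(196,465)),'ring':((324,186),(184,443)),'mat':((284,171),(210,467))}
z={'sq':.032,'ob':.032,'sm':.032,'nut':.022,'grip':.043,'ring':.003,'mat':0}
for k,(a,b) in q.items():
    zz=z.get(k,.012); print(k,'tri',tri([(T,a),(S,b)]).round(3),'top',atz(T,a,zz).round(3)[:2],'scene',atz(S,b,zz).round(3)[:2])
```

```text
[[0.0, 0.274, 0.962], [0.0, 0.962, -0.274], [-1.0, 0.0, -0.0]]
cam in tool [-0.143  -0.001  -0.0805] axes in tool [[-0.0, -0.314, 0.949], [1.0, 0.0, 0.0], [-0.0, 0.949, 0.314]]
pbig tri [ 0.628 -0.033  0.014] top [ 0.628 -0.035] scene [ 0.627 -0.031]
psq tri [ 0.626 -0.093  0.011] top [ 0.626 -0.093] scene [ 0.627 -0.092]
pob tri [ 0.62  -0.144  0.012] top [ 0.62  -0.145] scene [ 0.62  -0.143]
psm tri [ 0.618 -0.202  0.01 ] top [ 0.618 -0.203] scene [ 0.62 -0.2 ]
nut tri [0.632 0.077 0.013] top [0.631 0.076] scene [0.639 0.077]
sq tri [ 0.47  -0.347  0.025] top [ 0.47  -0.348] scene [ 0.478 -0.339]
ob tri [ 0.468 -0.101  0.03 ] top [ 0.468 -0.102] scene [ 0.471 -0.1  ]
sm tri [ 0.462 -0.254  0.036] top [ 0.462 -0.26 ] scene [ 0.459 -0.25 ]
grip tri [0.494 0.315 0.046] top [0.494 0.316] scene [0.491 0.316]
ring tri [ 0.405  0.294 -0.003] top [0.405 0.287] scene [0.41  0.296]
mat tri [0.488 0.325 0.   ] top [0.487 0.321] scene [0.487 0.33 ]
```

```bash
cat >> h.py <<'E'
def cur():
    o=robot.get_obs(); R=Ro.from_quat(o['ee_rot']).as_matrix(); return o,o['ee_pos'],R
def to(x,y,z,yaw):
    """print row to reach TCP xyz (m), tool x straight down, tool y at world yaw (deg)"""
    o,p,R=cur()
    a=np.deg2rad(yaw); ty=np.array([np.cos(a),np.sin(a),0]); tx=np.array([0,0,-1.]); Rt=np.c_[tx,ty,np.cross(tx,ty)]
    s=R.T@(np.array([x,y,z])-p)*100; w=Ro.from_matrix(R.T@Rt).as_rotvec(degrees=True)
    print('t',round(o['time_s'],2),'TCP',p.round(4),'yaw',round(np.rad2deg(np.arctan2(R[1,1],R[0,1])),1),'w',round(o['width']*1e3,1),'F',o['force'].round(1),
     '\nROW',s.round(2).tolist(),w.round(1).tolist(),'rows',round(max(np.linalg.norm(s)/6.25,np.linalg.norm(w)/10.7),1),'q6 end',round(np.rad2deg(np.arctan2(y,x))-yaw,0))
E
python3 -c "
from h import *
to(.468,-.101,.17,-33.5)"
```

```text
t 1.9 TCP [0.1508 0.5289 0.2313] yaw 74.1 w 85.3 F [ 0.3 -0.2 -0.1] 
ROW [6.13, -51.88, 47.77] [107.6, -0.0, -0.0] rows 11.3 q6 end 21.0
```

play_rows --moves '[[[2,-23,21.2,48,0,0],[2,-23,21.2,48,0,0],[2,-23,21.2,48,0,0],[2,-23,21.2,48,0,0],[2,-23,21.2,48,0,0]]]' --claw 0.3

```text
time_s: 2.52
ee_pos: [0.2917, 0.2487, 0.2115]
ee_rot: [0.376, 0.599, -0.375, 0.6]
force: [0.1, 0.7, 0.2]
width: 0.0601
```

```bash
python3 -c "
from h import *
to(.468,-.101,.17,-33.5)"
```

```text
t 2.52 TCP [0.2917 0.2487 0.2115] yaw 25.9 w 60.1 F [0.1 0.7 0.2] 
ROW [4.16, 0.55, 39.16] [59.4, -0.0, -0.1] rows 6.3 q6 end 21.0
```

play_rows --moves '[[[4,0.5,30,50,0,0],[4,0.5,30,50,0,0],[4,0.5,30,50,0,0],[4,0.5,30,50,0,0],[4,0.5,30,50,0,0]]]'

```text
time_s: 3.15
ee_pos: [0.4283, -0.0191, 0.1713]
ee_rot: [0.594, 0.384, -0.594, 0.384]
force: [0.3, -0.2, 0.4]
width: 0.06
```

```bash
python3 -c "
from h import *
to(.468,-.101,.17,-33.5)"
```

```text
t 3.15 TCP [ 0.4283 -0.0191  0.1713] yaw -24.3 w 60.0 F [ 0.3 -0.2  0.4] 
ROW [0.14, 6.99, 5.84] [9.2, -0.0, -0.0] rows 1.5 q6 end 21.0
```

play_rows --moves '[[[0,7,5.8,9,0,0],[0,7,5.8,9,0,0],[0,7,5.8,9,0,0],[0,7,5.8,9,0,0]]]'

```text
time_s: 3.65
ee_pos: [0.4677, -0.0976, 0.1713]
ee_rot: [-0.621, -0.338, 0.621, -0.338]
force: [-0.2, -0.4, -0.8]
width: 0.0597
```

Run:
```python
from h import *
p=snap('wrist','w1')
for d in robot.mark_of(p,'oblong_stub')[:4]: print(np.round(d['centre'],1),round(d['score'],2),atz(p,d['centre'],.032).round(4))
cur(); to(.468,-.101,.17,-33.5)
```

```text
[141.  243.3] 0.95 [ 0.4511 -0.0111  0.032 ]
[265.1 218.7] 0.68 [ 0.3726 -0.0822  0.032 ]
[222.2 330.5] 0.6 [ 0.4719 -0.1019  0.032 ]
t 3.75 TCP [ 0.4677 -0.0971  0.1715] yaw -32.8 w 59.6 F [-0.4  0.4  0.1] 
ROW [0.15, 0.24, 0.31] [0.7, -0.0, 0.0] rows 0.1 q6 end 21.0
```

```bash
cat >> h.py <<'E'
def brass(p,near,z=.010):
    hsv=cv2.cvtColor(p['img'],cv2.COLOR_RGB2HSV)
    m=cv2.inRange(hsv,(18,90,120),(32,255,255)); n,l,st,ce=cv2.connectedComponentsWithStats(m)
    u=proj(p,near); i=1+np.argmin([np.hypot(ce[k][1]-u[0],ce[k][0]-u[1])+(1e4 if st[k][4]<60 else 0) for k in range(1,n)])
    c=max(cv2.findContours((l==i).astype(np.uint8),0,1)[0],key=len)[:,0,:]
    W=np.array([atz(p,(r,cc),z)[:2] for cc,r in c]); r=cv2.minAreaRect((W*1000).astype(np.float32))
    return st[i],r
E
python3 - <<'E'
from h import *
p=snap('wrist')
print(brass(p,(.472,-.102,.01)))
print(brass(p,(.472,-.102,.0),0.))
im=p['img'][170:260,280:380,::-1]; cv2.imwrite('pics/crop3.png',cv2.resize(im,None,fx=6,fy=6,interpolation=2))
E
```

```text
(array([ 314,  187,   31,   56, 1677], dtype=int32), ((471.160400390625, -101.00981140136719), (48.48291015625, 25.209142684936523), 56.77731704711914))
(array([ 314,  187,   31,   56, 1677], dtype=int32), ((469.8460998535156, -103.32777404785156), (50.07493209838867, 26.036928176879883), 56.777320861816406))
```

Run:
```python
from h import *
to(.4712,-.1012,.013,-33.2)
```

```text
t 3.8 TCP [ 0.4678 -0.0971  0.1716] yaw -32.8 w 59.7 F [0.2 0.2 0.1] 
ROW [15.86, 0.51, 0.17] [0.4, -0.0, -0.0] rows 2.5 q6 end 21.0
```

play_rows --moves '[[[5,0.5,0.2,0.4,0,0],[10,0.5,0.2,0.4,0,0],[13.5,0.5,0.2,0.4,0,0],[15.2,0.5,0.2,0.4,0,0],[15.85,0.5,0.2,0.4,0,0]]]'

```text
time_s: 4.42
ee_pos: [0.4712, -0.1021, 0.0127]
ee_rot: [-0.622, -0.336, 0.622, -0.336]
force: [-1.4, 0.4, -0.0]
width: 0.0596
```

play_rows --moves '[[[0,0,0,0,0,0],[0,0,0,0,0,0],[0,0,0,0,0,0],[0,0,0,0,0,0]]]' --claw 1 --newtons 50

```text
time_s: 4.92
ee_pos: [0.4724, -0.103, 0.0144]
ee_rot: [0.623, 0.335, -0.622, 0.336]
force: [0.1, 0.8, 4.9]
width: 0.0111
```

play_rows --moves '[[[-6,0,0,0,0,0],[-12,0,0,-8,0,0],[-18,0,0,-16,0,0],[-22,0,0,-28,0,0],[-23,0,0,-40,0,0]]]'

```text
time_s: 5.55
ee_pos: [0.4724, -0.1031, 0.2468]
ee_rot: [0.481, 0.517, -0.479, 0.522]
force: [-0.1, -0.4, -0.9]
width: 0.0114
```

Run:
```python
from h import *
to(.55,-.08,.24,-94)
```

```text
t 5.55 TCP [ 0.4724 -0.1031  0.2468] yaw 4.5 w 11.4 F [-0.1 -0.4 -0.9] 
ROW [0.72, 7.91, -1.69] [98.5, -0.2, -0.4] rows 9.2 q6 end 86.0
```

Run:
```python
from h import *
to(.69,-.08,.22,86)
```

```text
t 5.55 TCP [ 0.4724 -0.1031  0.2468] yaw 4.5 w 11.4 F [-0.1 -0.4 -0.9] 
ROW [2.82, 21.85, -0.59] [-81.5, 0.4, -0.2] rows 7.6 q6 end -93.0
```

play_rows --moves '[[[0,6,0,-10,0,0],[0.5,12,-0.2,-20,0,0],[1.2,16,-0.4,-30,0,0],[2,19,-0.5,-40,0,0],[2.8,21.8,-0.6,-51,0,0]]]'

```text
time_s: 6.18
ee_pos: [0.6891, -0.0806, 0.2133]
ee_rot: [0.211, 0.676, -0.211, 0.674]
force: [-0.4, -0.4, -0.5]
width: 0.0113
```

play_rows --moves '[[[0,0,0,-10.5,0,0],[0,0,0,-21,0,0],[0,0,0,-30.5,0,0],[0,0,0,-30.5,0,0]]]'

```text
time_s: 6.68
ee_pos: [0.688, -0.0808, 0.2139]
ee_rot: [0.029, 0.707, -0.029, 0.706]
force: [0.6, 0.5, -0.6]
width: 0.0111
```

Run:
```python
from h import *
p=snap('wrist','w2')
for n in 'pocket_big_disc pocket_square pocket_oblong pocket_small_disc nut_seat cam_head keeper_mid fixture'.split():
  z=dict(nut_seat=.022,cam_head=.022,fixture=0,keeper_mid=.0305).get(n,.012)
  for d in robot.mark_of(p,n)[:2]: print(n,np.round(d['centre'],1),round(d['score'],2),atz(p,d['centre'],z).round(4))
to(.69,-.08,.22,86)
```

```text
pocket_big_disc [137.4 371.9] 0.79 [ 0.6281 -0.0319  0.012 ]
pocket_big_disc [279.3 447.4] 0.48 [0.7789 0.0429 0.012 ]
pocket_square [144.5 303.6] 0.95 [ 0.63   -0.0953  0.012 ]
pocket_oblong [133.  248.7] 0.56 [ 0.6139 -0.1453  0.012 ]
pocket_oblong [148.  487.9] 0.23 [0.6423 0.0845 0.012 ]
pocket_small_disc [141.4 192.2] 0.96 [ 0.6145 -0.2018  0.012 ]
nut_seat [148.4 486.2] 0.83 [0.6416 0.0781 0.022 ]
nut_seat [138.  370.7] 0.73 [ 0.628  -0.0342  0.022 ]
cam_head [143.7 487.9] 0.93 [0.6371 0.08   0.022 ]
keeper_mid [168.1 273.6] 0.78 [ 0.6472 -0.1227  0.0305]
fixture [139.4 383.5] 0.62 [ 0.6314 -0.0192  0.    ]
t 7.12 TCP [ 0.6882 -0.0808  0.2149] yaw 85.4 w 11.6 F [-0.2  1.1 -0.6] 
ROW [-0.51, 0.09, 0.18] [-0.6, 0.0, -0.0] rows 0.1 q6 end -93.0
```

Run:
```python
from h import *
p=snap('wrist')
import pickle; pickle.dump(p,open('w2.pkl','wb'))
im=p['img'][85:215,150:420,::-1]; cv2.imwrite('pics/crop4.png',cv2.resize(im,None,fx=2.95,fy=2.95,interpolation=2))
im=p['img'][90:180,160:290,::-1]; cv2.imwrite('pics/crop5.png',cv2.resize(im,None,fx=6,fy=6,interpolation=2))
hsv=cv2.cvtColor(p['img'],cv2.COLOR_RGB2HSV)
m=cv2.inRange(hsv,(0,0,150),(180,40,255)); m[:, 412:]=0; m[210:]=0
c=max(cv2.findContours(m,0,1)[0],key=len)[:,0,:]
W=np.array([atz(p,(r,cc),.022)[:2] for cc,r in c])*1000
r=cv2.minAreaRect(W.astype(np.float32)); print(r)
print(cv2.boxPoints(r).round(1))
```

```text
((630.13037109375, -116.01029968261719), (242.32701110839844, 100.01534271240234), 84.14128875732422)
[[ 5.680e+02 -2.314e+02]
 [ 6.675e+02 -2.416e+02]
 [ 6.922e+02 -6.000e-01]
 [ 5.928e+02  9.600e+00]]
```

```bash
cat >> h.py <<'E'
FY=-5.86; F0=np.array([.6300,-.0196])
def f2w(x,y):
    a=np.deg2rad(FY); c,s=np.cos(a),np.sin(a); return F0+np.array([c*x-s*y,s*x+c*y])/1000
def w2f(w):
    a=np.deg2rad(FY); c,s=np.cos(a),np.sin(a); d=(np.asarray(w)[:2]-F0)*1000; return np.array([c*d[0]+s*d[1],-s*d[0]+c*d[1]])
E
python3 - <<'E'
from h import *
import pickle; p=pickle.load(open('w2.pkl','rb'))
def A(pts,s,ox,oy): 
    f=np.array([w2f(atz(p,(oy+y/s,ox+x/s),.022)) for x,y in pts]); print(f.round(1).tolist(),'mean',f.mean(0).round(1))
A([(431,98),(625,91),(432,438),(625,437)],6,160,90)
A([(66,318),(295,318),(180,195),(190,440)],6,160,90)
A([(403,98),(537,98),(403,229),(536,234)],2.95,150,85)
A([(569,155),(734,155),(650,71),(650,233)],2.95,150,85)
A([(18,41),(767,36),(749,352),(30,342)],2.95,150,85)
for n in ['nut_seat','cam_head']:
    pass
print(w2f((.6416,.0781)))
E
```

```text
[[-27.8, -140.6], [-28.2, -110.8], [24.6, -141.1], [24.6, -110.8]] mean [  -1.7 -125.8]
[[4.0, -201.6], [5.5, -162.7], [-14.5, -181.4], [24.2, -181.0]] mean [   4.8 -181.7]
[[-16.1, -90.4], [-16.7, -50.0], [24.3, -90.1], [25.2, -49.2]] mean [  4.2 -69.9]
[[0.5, -39.8], [-1.8, 11.0], [-26.3, -16.0], [23.8, -14.0]] mean [ -1.  -14.7]
[[-39.4, -216.4], [-39.5, 19.8], [60.6, 19.9], [60.6, -217.2]] mean [ 10.6 -98.5]
[ 1.56440007 98.37379047]
```

Run:
```python
from h import *
import pickle; p=pickle.load(open('w2.pkl','rb'))
im=p['img'][235:380,270:380,::-1]; cv2.imwrite('pics/crop6.png',cv2.resize(im,None,fx=4,fy=4,interpolation=2))
o,P,R=cur()
for r in (246,247,248,251,252,253):
    print(r,[(R.T@(atz(p,(r,324),P[2]-h)-P)*1000).round(1).tolist() for h in (.003,.013)])
```

```text
246 [[3.0, -0.7, -28.4], [13.0, -0.7, -24.8]]
247 [[3.0, -0.7, -28.0], [13.0, -0.7, -24.4]]
248 [[3.0, -0.7, -27.5], [13.0, -0.7, -23.9]]
251 [[3.0, -0.7, -26.2], [13.0, -0.7, -22.5]]
252 [[3.0, -0.7, -25.7], [13.0, -0.7, -22.0]]
253 [[3.0, -0.7, -25.3], [13.0, -0.7, -21.5]]
```

Run:
```python
from h import *
x,y=f2w(-.4,-125.0); to(x,y,.06,84.14)
```

```text
t 7.17 TCP [ 0.6882 -0.0808  0.2149] yaw 85.4 w 11.1 F [ 1.1  0.2 -0.8] 
ROW [15.49, -6.87, -6.6] [1.3, 0.0, -0.0] rows 2.9 q6 end -97.0
```

play_rows --moves '[[[3,-5,-5,1,0,0],[7,-6.9,-6.6,1.3,0,0],[11,-6.9,-6.6,1.3,0,0],[15.5,-6.9,-6.6,1.3,0,0],[15.5,-6.9,-6.6,1.3,0,0]]]'

```text
time_s: 7.8
ee_pos: [0.6133, -0.1433, 0.0549]
ee_rot: [0.037, 0.71, -0.035, 0.703]
force: [0.5, -0.3, -0.5]
width: 0.0109
```

play_rows --moves '[[[0,0,0,0,0,0],[0,0,0,0,0,0]]]'

```text
time_s: 8.05
ee_pos: [0.6189, -0.1447, 0.0632]
ee_rot: [0.036, 0.704, -0.037, 0.708]
force: [0.2, -0.3, -0.9]
width: 0.0112
```

Run:
```python
from h import *
x,y=f2w(-.4,-125.0); to(x,y,.026,84.14)
p=snap('wrist','w3')
```

```text
t 8.05 TCP [ 0.6189 -0.1447  0.0632] yaw 84.1 w 11.2 F [ 0.2 -0.3 -0.9] 
ROW [3.72, 0.07, -0.24] [-0.0, 0.3, 0.1] rows 0.6 q6 end -97.0
```

play_rows --moves '[[[0,0.05,-0.2,0,0,0],[1,0.05,-0.2,0,0,0],[1.8,0.05,-0.2,0,0,0],[2.4,0.05,-0.2,0,0,0],[2.4,0.05,-0.2,0,0,0]]]'

```text
time_s: 8.72
ee_pos: [0.6145, -0.1434, 0.0362]
ee_rot: [0.036, 0.707, -0.036, 0.706]
force: [-1.6, 1.5, 4.1]
width: 0.0111
```

Run:
```python
from h import *
x,y=f2w(-.4,-125.0); to(x,y,.026,84.14)
p=snap('wrist','w4'); im=p['img'][180:340,240:420,::-1]; cv2.imwrite('pics/crop7.png',cv2.resize(im,None,fx=4,fy=3.6,interpolation=2))
```

```text
t 8.72 TCP [ 0.6145 -0.1434  0.0362] yaw 84.1 w 11.1 F [-1.6  1.5  4.1] 
ROW [1.02, -0.02, 0.24] [-0.0, -0.1, -0.0] rows 0.2 q6 end -97.0
```

play_rows --moves '[[[-0.5,0,0.05,0,0,0],[-0.5,-0.07,0.17,0,0,0],[0,-0.07,0.17,0,0,0],[0.4,-0.07,0.17,0,0,0],[0.4,-0.07,0.17,0,0,0]]]'

```text
time_s: 9.4
ee_pos: [0.6159, -0.1442, 0.0307]
ee_rot: [0.037, 0.707, -0.036, 0.706]
force: [-0.5, 0.2, -1.0]
width: 0.0113
```

Run:
```python
from h import *
x,y=f2w(-.4,-125.0); to(x,y,.026,84.14)
p=snap('wrist','w5'); im=p['img'][180:340,240:420,::-1]; cv2.imwrite('pics/crop8.png',cv2.resize(im,None,fx=4,fy=3.6,interpolation=2))
```

```text
t 9.4 TCP [ 0.6159 -0.1442  0.0307] yaw 84.1 w 11.3 F [-0.5  0.2 -1. ] 
ROW [0.47, 0.04, 0.09] [-0.0, -0.1, -0.0] rows 0.1 q6 end -97.0
```

play_rows --moves '[[[0.2,0,0.05,0,0,0],[0.4,0,0.05,0,0,0],[0.55,0,0.05,0,0,0],[0.55,0,0.05,0,0,0]]]'

```text
time_s: 9.95
ee_pos: [0.6171, -0.1445, 0.0265]
ee_rot: [0.036, 0.706, -0.036, 0.706]
force: [1.2, 0.1, 0.1]
width: 0.0112
```

Run:
```python
from h import *
x,y=f2w(-.4,-125.0); to(x,y,.026,84.14)
p=snap('wrist','w6'); im=p['img'][180:340,240:420,::-1]; cv2.imwrite('pics/crop9.png',cv2.resize(im,None,fx=4,fy=3.6,interpolation=2))
```

```text
t 9.95 TCP [ 0.6171 -0.1445  0.0265] yaw 84.1 w 11.2 F [1.2 0.1 0.1] 
ROW [0.05, 0.06, -0.04] [-0.0, 0.0, -0.0] rows 0.0 q6 end -97.0
```

Nearly down, no contact yet; lower on until force, then release.

play_rows --moves '[[[0.15,0,0,0,0,0],[0.25,0,0,0,0,0],[0.25,0,0,0,0,0]]]'

```text
time_s: 10.38
ee_pos: [0.6172, -0.1445, 0.0264]
ee_rot: [0.036, 0.706, -0.036, 0.706]
force: [-3.9, 1.9, 8.9]
width: 0.0108
```

play_rows --moves '[[[0,0,0,0,0,0],[0,0,0,0,0,0],[0,0,0,0,0,0]]]' --claw 0.6

```text
time_s: 10.75
ee_pos: [0.6169, -0.1444, 0.0233]
ee_rot: [0.036, 0.706, -0.036, 0.706]
force: [-0.5, -0.5, 0.1]
width: 0.0339
```

Run:
```python
from h import *
p=snap('wrist','w7'); im=p['img'][180:340,240:420,::-1]; cv2.imwrite('pics/crop10.png',cv2.resize(im,None,fx=4,fy=3.6,interpolation=2))
for n in('top','scene'):
  q=snap(n)
  for k in ('square_stub','small_disc_stub'):
    for d in robot.mark_of(q,k)[:2]: print(n,k,np.round(d['centre']),round(d['score'],2),atz(q,d['centre'],.032).round(3))
to(.47,-.345,.17,0)
```

```text
top square_stub [292. 500.] 0.85 [ 0.472 -0.351  0.032]
top square_stub [215. 344.] 0.42 [ 0.627 -0.039  0.032]
top small_disc_stub [300. 457.] 0.55 [ 0.457 -0.265  0.032]
scene square_stub [204. 127.] 0.57 [ 0.474 -0.343  0.032]
scene square_stub [349. 256.] 0.57 [ 0.813 -0.083  0.032]
scene small_disc_stub [264. 241.] 0.72 [ 0.637 -0.113  0.032]
scene small_disc_stub [199. 173.] 0.58 [ 0.465 -0.256  0.032]
t 11.1 TCP [ 0.6171 -0.1445  0.0238] yaw 84.1 w 34.3 F [0.3 0.4 0.4] 
ROW [-14.63, -21.46, -12.57] [84.1, -0.0, -0.0] rows 7.9 q6 end -36.0
```

play_rows --moves '[[[-5,0,0,0,0,0],[-10,-2,-2,0,0,0],[-14.5,-7,-5,0,0,0],[-14.5,-12.5,-7,0,0,0],[-14.5,-17.5,-9,0,0,0]]]' --claw 0.4

```text
time_s: 11.72
ee_pos: [0.5093, -0.311, 0.1709]
ee_rot: [0.035, 0.705, -0.037, 0.707]
force: [0.4, -0.4, -0.3]
width: 0.051
```

play_rows --moves '[[[0,-4,-4,0,0,0],[0,-4,-4,0,0,0],[0,-4,-4,0,0,0],[0,-4,-4,0,0,0]]]'

```text
time_s: 12.22
ee_pos: [0.4667, -0.344, 0.1688]
ee_rot: [0.036, 0.706, -0.036, 0.706]
force: [0.6, 0.9, -1.0]
width: 0.0513
```

Run:
```python
from h import *
p=snap('wrist','w8')
print(brass(p,(.473,-.347,.01))); print(brass(p,(.46,-.26,.01)))
to(.473,-.347,.17,85)
```

```text
(array([ 302,  198,   43,   45, 1806], dtype=int32), ((471.03985595703125, -345.73858642578125), (35.4023323059082, 38.64421463012695), 83.253662109375))
(array([ 398,  176,   43,   41, 1180], dtype=int32), ((457.8507995605469, -261.58001708984375), (38.78260803222656, 33.15574264526367), 69.6899185180664))
t 12.28 TCP [ 0.4667 -0.3439  0.1688] yaw 84.2 w 51.3 F [ 0.  -0.1 -0.3] 
ROW [-0.12, -0.24, 0.66] [-0.8, 0.0, -0.0] rows 0.1 q6 end -121.0
```

Run:
```python
from h import *
p=snap('wrist')
for d in robot.mark_of(p,'square_stub')[:2]: print(np.round(d['centre'],1),round(d['score'],2),atz(p,d['centre'],.032).round(4))
for d in robot.mark_of(p,'small_disc_stub')[:2]: print(np.round(d['centre'],1),round(d['score'],2),atz(p,d['centre'],.032).round(4))
im=p['img'][165:255,285:455,::-1]; cv2.imwrite('pics/crop11.png',cv2.resize(im,None,fx=4.7,fy=4.7,interpolation=2))
```

```text
[227.3 320.4] 0.91 [ 0.4703 -0.3476  0.032 ]
[200.5 424.6] 0.98 [ 0.4563 -0.2635  0.032 ]
```

Run:
```python
from h import *
to(.4700,-.3462,.014,83)
```

```text
t 12.43 TCP [ 0.4664 -0.3442  0.1687] yaw 84.2 w 51.2 F [ 0.  -0.3  0.1] 
ROW [15.47, -0.17, 0.37] [1.2, -0.0, -0.0] rows 2.5 q6 end -119.0
```

play_rows --moves '[[[5,-0.2,0.4,1.2,0,0],[10,-0.2,0.4,1.2,0,0],[13.5,-0.2,0.4,1.2,0,0],[15,-0.2,0.4,1.2,0,0],[15.4,-0.2,0.4,1.2,0,0]]]'

```text
time_s: 13.05
ee_pos: [0.4697, -0.3471, 0.0145]
ee_rot: [0.044, 0.706, -0.043, 0.706]
force: [0.6, 0.5, 1.0]
width: 0.0509
```

play_rows --moves '[[[0,0,0,0,0,0],[0,0,0,0,0,0],[0,0,0,0,0,0],[0,0,0,0,0,0]]]' --claw 1

```text
time_s: 13.55
ee_pos: [0.4706, -0.3483, 0.0169]
ee_rot: [0.043, 0.705, -0.044, 0.707]
force: [0.1, 0.5, 5.9]
width: 0.0112
```

Run:
```python
from h import *
p=snap('wrist','w9')
import numpy as np
x,y=f2w(4.5,-70); to(x,y,.15,84.14)
```

```text
t 13.6 TCP [ 0.4706 -0.3483  0.0169] yaw 82.9 w 11.4 F [ 0.1 -0.2  6. ] 
ROW [-13.32, 27.57, 12.4] [-1.2, 0.2, 0.1] rows 5.3 q6 end -92.0
```

play_rows --moves '[[[-6,0,0,0,0,0],[-12,2,0,0,0,0],[-13.3,8,2,-1.2,0,0],[-13.3,13,5,-1.2,0,0],[-13.3,18,8,-1.2,0,0]]]'

```text
time_s: 14.22
ee_pos: [0.5717, -0.1773, 0.1482]
ee_rot: [0.036, 0.706, -0.037, 0.706]
force: [-0.0, -0.8, -1.5]
width: 0.0117
```

play_rows --moves '[[[0,5,2.4,0,0,0],[0,9.4,4.4,0,0,0],[0,9.4,4.4,0,0,0],[0,9.4,4.4,0,0,0],[0,9.4,4.4,0,0,0]]]'

```text
time_s: 14.85
ee_pos: [0.6238, -0.091, 0.1477]
ee_rot: [0.037, 0.706, -0.037, 0.706]
force: [-0.4, 0.1, -1.2]
width: 0.0114
```

```bash
cat >> h.py <<'E'
def held(p,half,name):
    """held casting: find base front edges in column centre by brass mask"""
    o,P,R=cur()
    hsv=cv2.cvtColor(p['img'],cv2.COLOR_RGB2HSV); m=cv2.inRange(hsv,(15,80,60),(35,255,255))
    im=p['img'][220:330,260:390,::-1]; cv2.imwrite('pics/'+name+'.png',cv2.resize(im,None,fx=5,fy=5,interpolation=2))
    for c in (312,324,336):
        r=np.where(m[225:300,c])[0]; print(c,'first brass row',225+r[0], (R.T@(atz(p,(225+r[0],c),P[2]-.0135)-P)*1000).round(1), 'centre z',(R.T@(atz(p,(225+r[0]-.5,c),P[2]-.0135)-P)[2]*1000+half).round(1) )
    r=275; c=np.where(m[r,250:400])[0]+250; print('cols',c[0],c[-1],[(R.T@(atz(p,(r,k),P[2]-.0035)-P)*1000).round(1).tolist() for k in (c[0]-.5,c[-1]+.5)])
E
python3 - <<'E'
from h import *
p=snap('wrist','w10'); held(p,18,'crop12')
x,y=f2w(4.5,-70); to(x,y,.06,84.14)
E
```

```text
Traceback (most recent call last):
  File "h.py", line 55, in held
    r=np.where(m[225:300,c])[0]; print(c,'first brass row',225+r[0], (R.T@(atz(p,(225+r[0],c),P[2]-.0135)-P)*1000).round(1), 'centre z',(R.T@(atz(p,(225+r[0]-.5,c),P[2]-.0135)-P)[2]*1000+half).round(1) )
                                                                                                                                         ~~~^~~~~~~~~~~~~~~~~~~~~~~~~~~~~~~~~~~~~~~~~
ValueError: matmul: Input operand 1 does not have enough dimensions (has 0, gufunc core with signature (n?,k),(k,m?)->(n?,m?) requires 1)
```

```bash
sed -i 's/P\[2\]-.0135)-P)\[2\]\*1000+half).round(1) )/P[2]-.0135)-P))[2]*1000+half )/; s/.centre z.,(R.T/"centre z",((R.T/' h.py
python3 - <<'E'
from h import *
p=snap('wrist'); held(p,18,'crop12')
im=p['img'][190:270,280:380,::-1]; cv2.imwrite('pics/crop13.png',cv2.resize(im,None,fx=7,fy=7,interpolation=2))
E
```

```text
Traceback (most recent call last):
  File "h.py", line 55
    r=np.where(m[225:300,c])[0]; print(c,'first brass row',225+r[0], (R.T@(atz(p,(225+r[0],c),P[2]-.0135)-P)*1000).round(1), "centre z",((R.T@(atz(p,(225+r[0]-.5,c),P[2]-.0135)-P))[2]*1000+half )
                                      ^
SyntaxError: '(' was never closed
```

```bash
sed -i 's/\[2\]\*1000+half )/[2]*1000+half )))/; s/+half )))/+half))/' h.py; sed -n 55p h.py
python3 - <<'E'
from h import *
p=snap('wrist'); held(p,18,'crop12')
im=p['img'][190:270,280:380,::-1]; cv2.imwrite('pics/crop13.png',cv2.resize(im,None,fx=7,fy=7,interpolation=2))
E
```

```text
r=np.where(m[225:300,c])[0]; print(c,'first brass row',225+r[0], (R.T@(atz(p,(225+r[0],c),P[2]-.0135)-P)*1000).round(1), "centre z",((R.T@(atz(p,(225+r[0]-.5,c),P[2]-.0135)-P))[2]*1000+half))
312 first brass row 259 [ 13.5  -6.2 -18.5] centre z -0.7503765802096183
324 first brass row 259 [ 13.5  -0.8 -18.5] centre z -0.7545251576071834
336 first brass row 259 [ 13.5   4.7 -18.5] centre z -0.7513412952997776
cols 284 363 [[3.5, -18.3, -15.0], [3.5, 16.3, -15.0]]
```

Run:
```python
from h import *
p=snap('wrist')
f=np.array([w2f(atz(p,(190+y/7,280+x/7),.022)) for x,y in [(132,101),(520,99),(512,472),(143,470)]]);print(f.round(1),f.mean(0))
x,y=f2w(4.4+.75,-70+.9); to(x,y,.045,84.14)
```

```text
[[-16.  -90.8]
 [-16.1 -49.6]
 [ 26.4 -49.5]
 [ 26.1 -90.5]] [  5.10034576 -70.1099155 ]
t 15.0 TCP [ 0.6241 -0.0908  0.148 ] yaw 84.0 w 11.2 F [ 0.4  0.3 -1.3] 
ROW [10.3, 0.24, 0.38] [-0.1, 0.0, 0.0] rows 1.6 q6 end -92.0
```

play_rows --moves '[[[3,0.24,0.4,0,0,0],[6,0.24,0.4,0,0,0],[8.5,0.24,0.4,0,0,0],[9.6,0.24,0.4,0,0,0],[9.6,0.24,0.4,0,0,0]]]'

```text
time_s: 15.62
ee_pos: [0.6282, -0.088, 0.0513]
ee_rot: [0.037, 0.707, -0.036, 0.706]
force: [0.3, 0.4, -0.7]
width: 0.0115
```

play_rows --moves '[[[0,0,0,0,0,0],[0,0,0,0,0,0]]]'

```text
time_s: 15.88
ee_pos: [0.6296, -0.0879, 0.0535]
ee_rot: [0.036, 0.705, -0.036, 0.707]
force: [0.0, 0.9, -2.0]
width: 0.0113
```

Run:
```python
from h import *
x,y=f2w(4.7+.75,-70+.9); to(x,y,.031,84.14)
```

```text
t 15.88 TCP [ 0.6296 -0.0879  0.0535] yaw 84.1 w 11.3 F [ 0.   0.9 -2. ] 
ROW [2.25, -0.11, -0.12] [-0.0, 0.2, 0.0] rows 0.4 q6 end -92.0
```

play_rows --moves '[[[0.5,-0.05,0,0,0,0],[1.2,-0.05,0,0,0,0],[1.8,-0.05,0,0,0,0],[2.2,-0.05,0,0,0,0],[2.2,-0.05,0,0,0,0]]]'

```text
time_s: 16.5
ee_pos: [0.6284, -0.0883, 0.0293]
ee_rot: [0.036, 0.706, -0.036, 0.706]
force: [0.5, -0.0, -2.0]
width: 0.0114
```

Run:
```python
from h import *
x,y=f2w(4.7+.75,-70+.9); to(x,y,.027,84.14)
p=snap('wrist','w11'); im=p['img'][200:330,250:400,::-1]; cv2.imwrite('pics/crop14.png',cv2.resize(im,None,fx=5,fy=4.5,interpolation=2))
```

```text
t 16.5 TCP [ 0.6284 -0.0883  0.0293] yaw 84.1 w 11.4 F [ 0.5 -0.  -2. ] 
ROW [0.23, -0.06, 0.0] [-0.0, -0.0, 0.0] rows 0.0 q6 end -92.0
```

Entered the pocket, slightly to the right; nudge −y and press down.

play_rows --moves '[[[0.2,-0.06,0,0,0,0],[0.4,-0.06,0,0,0,0],[0.6,-0.06,0,0,0,0],[0.6,-0.06,0,0,0,0]]]'

```text
time_s: 17.05
ee_pos: [0.6286, -0.0884, 0.0289]
ee_rot: [0.036, 0.706, -0.036, 0.707]
force: [-10.3, 2.5, 18.2]
width: 0.0112
```

Run:
```python
from h import *
p=snap('wrist','w12'); im=p['img'][200:330,250:400,::-1]; cv2.imwrite('pics/crop15.png',cv2.resize(im,None,fx=5,fy=4.5,interpolation=2))
```

play_rows --moves '[[[-0.4,0.03,0,0,0,0],[-0.4,0.03,0,0,0,0],[-0.4,0.03,0,0,0,0]]]' --claw 0.6

```text
time_s: 17.48
ee_pos: [0.6285, -0.0883, 0.0272]
ee_rot: [0.036, 0.706, -0.036, 0.706]
force: [-0.7, -0.1, -0.7]
width: 0.0344
```

play_rows --moves '[[[-5,0,0,0,0,0],[-10,-3,-3,0,0,0],[-14,-7,-8,0,0,0],[-14,-11,-12,0,0,0],[-14,-14,-15,0,0,0]]]' --claw 0.45

```text
time_s: 18.1
ee_pos: [0.4639, -0.2137, 0.1688]
ee_rot: [0.036, 0.706, -0.037, 0.707]
force: [-1.2, 0.1, -0.5]
width: 0.0472
```

Run:
```python
from h import *
p=snap('wrist','w13')
for d in robot.mark_of(p,'small_disc_stub')[:2]: print(np.round(d['centre'],1),round(d['score'],2),atz(p,d['centre'],.032).round(4))
to(.458,-.262,.17,84)
```

```text
[217.3 259. ] 0.97 [ 0.4544 -0.2648  0.032 ]
t 18.2 TCP [ 0.462  -0.2149  0.1679] yaw 83.8 w 46.8 F [-0.2 -0.2 -0.4] 
ROW [-0.2, -4.72, 0.11] [-0.2, -0.1, 0.1] rows 0.8 q6 end -114.0
```

play_rows --moves '[[[0,-4.9,-0.1,10,0,0],[0,-4.9,-0.1,20,0,0],[0,-4.9,-0.1,22,0,0],[0,-4.9,-0.1,22,0,0],[0,-4.9,-0.1,22,0,0]]]'

```text
time_s: 18.82
ee_pos: [0.4594, -0.2604, 0.1677]
ee_rot: [0.17, 0.687, -0.169, 0.686]
force: [0.3, 0.1, 0.5]
width: 0.0469
```

Run:
```python
from h import *
p=snap('wrist','w14')
for d in robot.mark_of(p,'small_disc_stub')[:2]: print(np.round(d['centre'],1),round(d['score'],2),atz(p,d['centre'],.032).round(4))
print(brass(p,(.456,-.264,.01)))
im=p['img'][170:260,280:380,::-1]; cv2.imwrite('pics/crop16.png',cv2.resize(im,None,fx=6,fy=6,interpolation=2))
to(.458,-.262,.17,62)
```

```text
[218.2 321. ] 0.69 [ 0.455  -0.2612  0.032 ]
(array([ 301,  194,   40,   43, 1288], dtype=int32), ((457.8509216308594, -263.3235168457031), (32.71875, 36.44358825683594), 62.253746032714844))
t 18.93 TCP [ 0.4593 -0.2605  0.1678] yaw 62.2 w 46.7 F [ 0.3 -0.1  0.3] 
ROW [-0.22, -0.19, -0.04] [0.2, 0.0, -0.0] rows 0.0 q6 end -92.0
```

Run:
```python
from h import *
p=snap('wrist')
c=atz(p,(214.4,321.2),.01); print(c, [np.linalg.norm(atz(p,(170+y/6,280+x/6),.01)-c)*1000 for x,y in((127,267),(367,267),(247,149))])
to(c[0],c[1],.016,64.5)
```

```text
[ 0.45739596 -0.26264861  0.01      ] [np.float64(16.788252537656245), np.float64(16.72205945660751), np.float64(16.73184897314163)]
t 18.98 TCP [ 0.4592 -0.2606  0.1679] yaw 62.2 w 47.0 F [-1.   0.2  1.1] 
ROW [15.19, -0.27, -0.07] [-2.3, 0.0, -0.0] rows 2.4 q6 end -94.0
```

play_rows --moves '[[[5,-0.27,-0.1,-2.3,0,0],[10,-0.27,-0.1,-2.3,0,0],[13.5,-0.27,-0.1,-2.3,0,0],[14.8,-0.27,-0.1,-2.3,0,0],[15.2,-0.27,-0.1,-2.3,0,0]]]'

```text
time_s: 19.6
ee_pos: [0.4571, -0.263, 0.0159]
ee_rot: [0.157, 0.69, -0.156, 0.69]
force: [-0.3, -0.5, -0.0]
width: 0.0474
```

play_rows --moves '[[[0,0,0,0,0,0],[0,0,0,0,0,0],[0,0,0,0,0,0],[0,0,0,0,0,0]]]' --claw 1

```text
time_s: 20.1
ee_pos: [0.4582, -0.2638, 0.0177]
ee_rot: [0.156, 0.688, -0.157, 0.691]
force: [0.6, -0.7, 5.2]
width: 0.0111
```

play_rows --moves '[[[-4,0,0,0,0,0],[-9,0,0,0,0,0],[-13.3,0,0,-5,0,0],[-13.3,0,0,-12,0,0],[-13.3,0,0,-19.6,0,0]]]'

```text
time_s: 20.72
ee_pos: [0.4568, -0.2629, 0.1493]
ee_rot: [0.035, 0.706, -0.036, 0.706]
force: [-0.1, 0.5, -1.9]
width: 0.0111
```

Run:
```python
from h import *
x,y=f2w(5,-181.8); to(x,y,.15,84.14)
```

```text
t 20.73 TCP [ 0.4568 -0.2629  0.1493] yaw 84.3 w 11.1 F [-0.1  0.5 -1.9] 
ROW [-0.06, 7.76, 15.26] [0.1, 0.0, 0.0] rows 2.7 q6 end -102.0
```

play_rows --moves '[[[0,3,5.5,0,0,0],[0,6,11,0,0,0],[0,7.8,15.3,0,0,0],[0,7.8,15.3,0,0,0],[0,7.8,15.3,0,0,0]]]'

```text
time_s: 21.35
ee_pos: [0.6163, -0.2013, 0.1479]
ee_rot: [0.037, 0.707, -0.037, 0.705]
force: [-0.8, -0.5, -0.3]
width: 0.0112
```

Run:
```python
from h import *
p=snap('wrist','w15'); held(p,17,'crop17')
im=p['img'][190:280,250:370,::-1]; cv2.imwrite('pics/crop18.png',cv2.resize(im,None,fx=6,fy=6,interpolation=2))
x,y=f2w(5,-181.8); to(x,y,.15,84.14)
```

```text
312 first brass row 260 [ 13.5  -5.7 -17.9] centre z -1.1548343533493828
324 first brass row 258 [ 13.5  -0.3 -18.9] centre z -2.1333581734544396
336 first brass row 260 [ 13.5   5.1 -17.9] centre z -1.1629726644299083
cols 293 355 [[3.5, -13.9, -14.9], [3.5, 13.2, -14.9]]
t 21.4 TCP [ 0.616  -0.2017  0.1484] yaw 84.0 w 11.3 F [-0.3 -0.7 -1. ] 
ROW [-0.16, 0.07, 0.03] [-0.2, -0.1, -0.0] rows 0.0 q6 end -102.0
```

Run:
```python
from h import *
p=snap('wrist')
f=np.array([w2f(atz(p,(190+y/6,250+x/6),.022)) for x,y in [(293,212),(602,218),(446,70),(450,362)]]);print(f.round(1),f.mean(0))
print(w2f((.6284,-.0887)),w2f((.617,-.1445)))
x,y=f2w(5+1,-181.7+.4); to(x,y,.05,84.14)
```

```text
[[   3.6 -202.1]
 [   4.5 -163.1]
 [ -14.7 -182.7]
 [  23.8 -182.3]] [   4.31469986 -182.55247374]
[  5.46333827 -68.90226364] [  -0.18001642 -125.57458976]
t 21.45 TCP [ 0.616  -0.2019  0.1488] yaw 83.9 w 11.3 F [-0.  -0.3 -1.4] 
ROW [9.88, 0.15, 0.14] [-0.2, -0.1, 0.0] rows 1.6 q6 end -102.0
```

play_rows --moves '[[[3,0.12,0.1,-0.2,0,0],[6,0.12,0.1,-0.2,0,0],[8.5,0.12,0.1,-0.2,0,0],[10,0.12,0.1,-0.2,0,0],[10,0.12,0.1,-0.2,0,0]]]'

```text
time_s: 22.08
ee_pos: [0.617, -0.2003, 0.0478]
ee_rot: [0.036, 0.707, -0.036, 0.705]
force: [-0.5, 0.5, 0.1]
width: 0.011
```

play_rows --moves '[[[0,0,0,0,0,0],[0,0,0,0,0,0],[0,0,0,0,0,0]]]'

```text
time_s: 22.45
ee_pos: [0.6189, -0.2004, 0.05]
ee_rot: [0.035, 0.706, -0.036, 0.707]
force: [-0.2, -0.1, -1.6]
width: 0.0111
```

Run:
```python
from h import *
x,y=f2w(5.6,-181.5); to(x,y,.034,84.14)
p=snap('wrist','w16'); im=p['img'][200:330,250:400,::-1]; cv2.imwrite('pics/crop19.png',cv2.resize(im,None,fx=5,fy=4.5,interpolation=2))
```

```text
t 22.45 TCP [ 0.6189 -0.2004  0.05  ] yaw 84.2 w 11.1 F [-0.2 -0.1 -1.6] 
ROW [1.6, -0.05, -0.18] [0.1, 0.1, 0.0] rows 0.3 q6 end -102.0
```

play_rows --moves '[[[0.4,-0.06,-0.08,0,0,0],[0.9,-0.06,-0.08,0,0,0],[1.4,-0.06,-0.08,0,0,0],[1.7,-0.06,-0.08,0,0,0],[1.7,-0.06,-0.08,0,0,0]]]'

```text
time_s: 23.12
ee_pos: [0.6172, -0.2006, 0.0312]
ee_rot: [0.036, 0.707, -0.036, 0.706]
force: [-0.0, 0.0, -1.6]
width: 0.0113
```

Run:
```python
from h import *
x,y=f2w(5.6,-181.5); to(x,y,.0297,84.14)
p=snap('wrist','w17'); im=p['img'][200:330,250:400,::-1]; cv2.imwrite('pics/crop20.png',cv2.resize(im,None,fx=5,fy=4.5,interpolation=2))
```

```text
t 23.12 TCP [ 0.6172 -0.2006  0.0312] yaw 84.2 w 11.3 F [-0.   0.  -1.6] 
ROW [0.15, -0.01, -0.01] [0.1, -0.1, -0.0] rows 0.0 q6 end -102.0
```

In the pocket with no force; press to the floor.

play_rows --moves '[[[0.2,0,0.05,0,0,0],[0.4,0,0.05,0,0,0],[0.5,0,0.05,0,0,0],[0.5,0,0.05,0,0,0]]]'

```text
time_s: 23.68
ee_pos: [0.6184, -0.2009, 0.0297]
ee_rot: [0.035, 0.706, -0.036, 0.707]
force: [-4.2, 1.8, 8.0]
width: 0.011
```

play_rows --moves '[[[-0.2,0,0,0,0,0],[-0.2,0,0,0,0,0],[-0.2,0,0,0,0,0]]]' --claw 0.6

```text
time_s: 24.05
ee_pos: [0.6178, -0.2007, 0.0285]
ee_rot: [0.036, 0.706, -0.036, 0.706]
force: [-0.1, -0.7, 0.2]
width: 0.0342
```

play_rows --moves '[[[-4,0,0,0,0,0],[-9,0,0,0,0,0],[-13,1,0,0,0,0],[-15,5,0,0,0,0],[-15,8,0,0,0,0]]]'

```text
time_s: 24.68
ee_pos: [0.6274, -0.1205, 0.182]
ee_rot: [0.036, 0.704, -0.036, 0.708]
force: [-0.3, -0.6, -1.0]
width: 0.0344
```

play_rows --moves '[[[0,0,0,0,0,0],[0,0,0,0,0,0]]]'

```text
time_s: 24.92
ee_pos: [0.6257, -0.1216, 0.1781]
ee_rot: [0.036, 0.707, -0.036, 0.706]
force: [-0.1, -0.4, 0.7]
width: 0.0341
```

Run:
```python
from h import *
p=snap('wrist','w18'); snap('scene','s2')
to(.494,.315,.2,100)
import pickle; pickle.dump(p,open('w18.pkl','wb'))
```

```text
t 25.02 TCP [ 0.6257 -0.1222  0.1781] yaw 84.1 w 33.8 F [ 0.4 -0.3 -1.2] 
ROW [-2.17, 42.15, -17.57] [-15.9, -0.1, -0.0] rows 7.3 q6 end -67.0
```

Run:
```python
from h import *
to(.69,.08,.19,84)
```

```text
t 25.02 TCP [ 0.6257 -0.1222  0.1781] yaw 84.1 w 33.8 F [ 0.4 -0.3 -1.2] 
ROW [-1.19, 20.77, 4.33] [0.1, -0.1, 0.0] rows 3.4 q6 end -77.0
```

play_rows --moves '[[[-1.2,6,1.5,0,0,0],[-1.2,12,3,0,0,0],[-1.2,17,4.3,0,0,0],[-1.2,20,4.3,0,0,0],[-1.2,20.8,4.3,0,0,0]]]'

```text
time_s: 25.65
ee_pos: [0.6899, 0.0824, 0.19]
ee_rot: [0.035, 0.707, -0.035, 0.706]
force: [-1.0, -0.6, -1.1]
width: 0.0344
```

play_rows --moves '[[[0,0,0,0,0,0],[0,0,0,0,0,0]]]'

```text
time_s: 25.9
ee_pos: [0.6897, 0.0794, 0.1909]
ee_rot: [0.036, 0.706, -0.037, 0.706]
force: [0.3, -0.1, -0.7]
width: 0.0345
```

Run:
```python
from h import *
p=snap('wrist','w19')
import pickle; pickle.dump(p,open('w19.pkl','wb'))
for n in ('nut_seat','cam_head'):
  for d in robot.mark_of(p,n)[:2]: print(n,np.round(d['centre'],1),round(d['score'],2),atz(p,d['centre'],.022).round(4),w2f(atz(p,d['centre'],.022)))
u=proj(p,[*f2w(0,100),.03]); r,c=int(u[0]),int(u[1]); print(r,c)
im=p['img'][r-60:r+60,c-80:c+80,::-1]; cv2.imwrite('pics/crop21.png',cv2.resize(im,None,fx=5,fy=5,interpolation=2))
```

```text
nut_seat [157.  319.4] 0.58 [0.6416 0.0799 0.022 ] [  1.33099817 100.20414257]
cam_head [155.8 315.6] 0.96 [0.6402 0.0769 0.022 ] [ 0.30297389 97.02558759]
156 319
```

Run:
```python
from h import *
import pickle; p=pickle.load(open('w19.pkl','rb'))
g=lambda x,y,z:atz(p,(96+y/5,239+x/5),z)
b=np.array([w2f(g(x,y,.022)) for x,y in((202,297),(602,297),(402,100),(402,493))]);print('boss',b.round(1).tolist(),b.mean(0))
for z in (.035,):
    f=np.array([w2f(g(x,y,z)) for x,y in((418,200),(502,265),(487,377),(390,412),(306,350),(320,240))]); c=f.mean(0); d=f-c
    print(c, np.hypot(*d.T).round(1),np.rad2deg(np.arctan2(d[:,1],d[:,0])).round(1))
    print('world c',f2w(*c))
```

```text
boss [[-0.4, 66.6], [-0.2, 133.8], [-33.2, 100.3], [33.7, 100.1]] [-2.32127159e-02  1.00181785e+02]
[  0.36815689 100.63904107] [17.5 17.2 17.6 17.3 17.2 17.3] [ 172.5  113.7   49.8   -7.6  -66.6 -129.5]
world c [0.64064129 0.08047555]
```

Run:
```python
from h import *
to(.494,.315,.19,-75)
```

```text
t 26.05 TCP [0.6898 0.0799 0.1911] yaw 84.1 w 34.1 F [-0.3  0.4  0.8] 
ROW [0.1, 21.37, -21.89] [159.1, 0.0, -0.0] rows 14.9 q6 end 108.0
```

play_rows --moves '[[[0,4,-4,10,0,0],[0,8,-8,20,0,0],[0,12.5,-13,30,0,0],[0,17,-17.5,40,0,0],[0,21.4,-21.9,50,0,0]]]'

```text
time_s: 26.68
ee_pos: [0.4962, 0.3124, 0.1913]
ee_rot: [0.333, 0.624, -0.332, 0.624]
force: [0.2, -0.1, -0.3]
width: 0.0342
```

play_rows --moves '[[[0,0,0,10.6,0,0],[0,0,0,21.2,0,0],[0,0,0,31.8,0,0],[0,0,0,42.4,0,0],[0,0,0,53,0,0]]]' --claw 0.3

```text
time_s: 27.3
ee_pos: [0.4975, 0.3111, 0.1912]
ee_rot: [0.576, 0.41, -0.576, 0.41]
force: [-0.2, 0.4, -0.3]
width: 0.0596
```

play_rows --moves '[[[0,0,0,10.6,0,0],[0,0,0,21.2,0,0],[0,0,0,31.8,0,0],[0,0,0,42.4,0,0],[0,0,0,53,0,0]]]'

```text
time_s: 27.92
ee_pos: [0.4976, 0.3111, 0.1911]
ee_rot: [0.699, 0.11, -0.698, 0.11]
force: [0.0, -0.0, 0.2]
width: 0.0599
```

play_rows --moves '[[[0,0,0,3.4,0,0],[0,0,0,3.4,0,0],[0,0,0,3.4,0,0]]]'

```text
time_s: 28.3
ee_pos: [0.4975, 0.3114, 0.191]
ee_rot: [0.701, 0.092, -0.701, 0.092]
force: [0.7, -0.7, -0.0]
width: 0.0602
```

Run:
```python
from h import *
p=snap('wrist','w20')
import pickle; pickle.dump(p,open('w20.pkl','wb'))
for n,z in (('wrench_grip',.043),('wrench_ring',.003),('mat',0)):
  for d in robot.mark_of(p,n)[:2]: print(n,np.round(d['centre'],1),round(d['score'],2),atz(p,d['centre'],z).round(4))
to(.494,.315,.19,-75)
```

```text
wrench_grip [224.3 315.8] 0.58 [0.4911 0.3152 0.043 ]
wrench_ring [292.  316.1] 0.81 [0.4118 0.2952 0.003 ]
mat [220.5 312.1] 0.67 [0.4813 0.3171 0.    ]
t 28.5 TCP [0.4973 0.3117 0.1909] yaw -75.1 w 59.5 F [0.3 0.4 0.2] 
ROW [0.09, -0.41, 0.24] [-0.1, -0.0, 0.0] rows 0.1 q6 end 108.0
```

```bash
python3 - <<'E'
from h import *
import pickle; p=pickle.load(open('w20.pkl','rb'))
a=cv2.resize(p['img'][270:330,280:360,::-1],None,fx=5,fy=5,interpolation=2)
b=cv2.resize(p['img'][90:150,280:360,::-1],None,fx=5,fy=5,interpolation=2)
cv2.imwrite('pics/crop22.png',np.vstack([b,a]))
E
python3 - <<'E'
from h import *
import pickle; p=pickle.load(open('w20.pkl','rb'))
L=atz(p,(301.2,316.2),.019); S=atz(p,(116.8,318.5),.019); d=S-L
print(L,S,np.linalg.norm(d),np.rad2deg(np.arctan2(d[1],d[0])),(L+S)/2)
yaw=np.rad2deg(np.arctan2(d[1],d[0])); m=(L+S)/2
c=[w for w in (atz(p,(57,274),.003),atz(p,(77,395),.003),atz(p,(349,340),.003))]; e=c[1]-c[2]; print(np.linalg.norm(e),np.rad2deg(np.arctan2(e[1],e[0])),np.linalg.norm(c[0]-c[1]),'mat centre',(c[0]+c[2])/2)
to(m[0],m[1],.024,yaw-90)
E
```

```text
[0.41012194 0.29437933 0.019     ] [0.57530286 0.33543174 0.019     ] 0.1702058576923959 13.956946088694565 [0.4927124  0.31490554 0.019     ]
0.279130141109916 5.615781666694501 0.10750544535579416 mat centre [0.484546   0.32010499 0.003     ]
t 28.5 TCP [0.4973 0.3117 0.1909] yaw -75.1 w 59.5 F [0.3 0.4 0.2] 
ROW [16.69, -0.43, 0.36] [0.9, -0.0, 0.0] rows 2.7 q6 end 109.0
```

play_rows --moves '[[[5,-0.43,0.36,0.9,0,0],[10,-0.43,0.36,0.9,0,0],[14,-0.43,0.36,0.9,0,0],[16,-0.43,0.36,0.9,0,0],[16.6,-0.43,0.36,0.9,0,0]]]'

```text
time_s: 29.12
ee_pos: [0.4915, 0.3144, 0.0229]
ee_rot: [-0.701, -0.086, 0.703, -0.087]
force: [0.5, -0.4, 0.3]
width: 0.0601
```

play_rows --moves '[[[0,0,0,0,0,0],[0,0,0,0,0,0],[0,0,0,0,0,0],[0,0,0,0,0,0]]]' --claw 1 --newtons 80

```text
time_s: 29.62
ee_pos: [0.4937, 0.3158, 0.0267]
ee_rot: [0.703, 0.087, -0.701, 0.086]
force: [0.2, 0.8, 4.2]
width: 0.0124
```

Run:
```python
from h import *
to(.5,.3,.15,-75)
```

```text
t 29.62 TCP [0.4937 0.3158 0.0267] yaw -76.0 w 12.4 F [0.2 0.8 4.2] 
ROW [-12.33, 1.67, -0.27] [-1.0, -0.2, 0.1] rows 2.0 q6 end 106.0
```

play_rows --moves '[[[-4,0,0,0,0,0],[-9,0,0,0,0,0],[-14,1,0,0,0,0],[-16.5,5,-2,5,0,0],[-16.5,10,-3,10,0,0]]]'

```text
time_s: 30.25
ee_pos: [0.5477, 0.2253, 0.1928]
ee_rot: [0.709, 0.025, -0.705, 0.024]
force: [1.5, 0.2, -2.4]
width: 0.0123
```

Run:
```python
from h import *
to(.59,.135,.19,-96)
```

```text
t 30.25 TCP [0.5477 0.2253 0.1928] yaw -86.1 w 12.3 F [ 1.5  0.2 -2.4] 
ROW [0.29, 9.3, -3.6] [9.9, -0.3, 0.1] rows 1.6 q6 end 109.0
```

play_rows --moves '[[[0.2,4,-1.5,5,0,0],[0.2,8,-3,9.9,0,0],[0.2,9.3,-3.6,9.9,0,0],[0.2,9.3,-3.6,9.9,0,0],[0.2,9.3,-3.6,9.9,0,0]]]'

```text
time_s: 30.88
ee_pos: [0.5877, 0.1361, 0.1875]
ee_rot: [-0.706, 0.036, 0.707, 0.036]
force: [0.1, -0.0, -3.4]
width: 0.0122
```

Run:
```python
from h import *
p=snap('wrist','w21')
import pickle; pickle.dump(p,open('w21.pkl','wb'))
u=proj(p,[*f2w(0,100),.03]); r,c=int(u[0]),int(u[1]); print(r,c)
im=p['img'][r-60:r+60,c-80:c+80,::-1]; cv2.imwrite('pics/crop23.png',cv2.resize(im,None,fx=5,fy=5,interpolation=2))
to(.59,.135,.19,-96)
```

```text
146 384
t 30.93 TCP [0.5877 0.1363 0.1877] yaw -95.8 w 12.6 F [-0.2  0.5 -3.2] 
ROW [-0.23, 0.1, -0.24] [0.2, 0.0, 0.0] rows 0.1 q6 end 109.0
```

Run:
```python
from h import *
import pickle; p=pickle.load(open('w21.pkl','rb'))
f=np.array([w2f(atz(p,(86+y/5,304+x/5),.035)) for x,y in((421,199),(510,270),(492,375),(393,411),(302,333),(320,232))]); c=f.mean(0); d=f-c
print(c, np.hypot(*d.T).round(1),np.rad2deg(np.arctan2(d[:,1],d[:,0])).round(1)); print(f2w(*c))
o,P,R=cur()
im=p['img'][50:170,260:380,::-1]; cv2.imwrite('pics/crop24.png',cv2.resize(im,None,fx=5,fy=5,interpolation=2))
print((R.T@(atz(p,(109,322.5),P[2]-.0077)-P)*1000).round(1), (R.T@(atz(p,(109,322.5),P[2]-.0047)-P)*1000).round(1))
```

```text
[  0.38219114 100.29833742] [17.  17.7 18.2 17.6 17.6 18. ] [  -6.2  -70.4 -128.1  174.2  107.1   52. ]
[0.64062046 0.08013519]
[  7.6   0.8 -84.2] [  4.6   0.9 -84.1]
```

Run:
```python
from h import *
p=snap('wrist'); o,P,R=cur(); q=snap('wrist')
c=-p['R'].T@p['t']; print((R.T@(c-P)).round(4),(R.T@p['R'].T).round(4).tolist())
for col in (284.0,362.2): print((R.T@(atz(p,(108.7,col),P[2]-.0077)-P)*1000).round(1))
g=cv2.cvtColor(p['img'],cv2.COLOR_RGB2GRAY)
for r in (108,240,260,280): print(r, g[r,275:375].tolist() if r==108 else g[r,295:352].tolist())
```

```text
[-0.1428  0.0011 -0.0805] [[0.0002, -0.314, 0.9494], [1.0, 0.0001, -0.0002], [-0.0, 0.9494, 0.314]]
[  7.7 -14.7 -84.5]
[  7.7  16.5 -84.5]
108 [164, 165, 165, 162, 162, 163, 162, 160, 220, 236, 234, 233, 231, 229, 226, 226, 225, 224, 209, 159, 106, 97, 119, 143, 150, 151, 148, 148, 147, 146, 145, 145, 148, 151, 152, 151, 152, 151, 149, 151, 150, 150, 150, 150, 150, 149, 149, 147, 148, 148, 148, 147, 148, 146, 146, 146, 146, 145, 144, 145, 143, 142, 142, 141, 142, 143, 141, 141, 144, 148, 150, 153, 163, 181, 189, 202, 224, 232, 231, 231, 230, 228, 228, 228, 228, 228, 198, 148, 144, 149, 137, 129, 114, 98, 97, 93, 101, 106, 105, 106]
240 [158, 159, 158, 158, 157, 159, 159, 159, 176, 225, 239, 237, 237, 236, 235, 236, 236, 236, 236, 236, 237, 236, 234, 233, 232, 231, 230, 230, 230, 229, 231, 230, 232, 232, 232, 232, 232, 232, 231, 231, 231, 230, 230, 229, 220, 200, 178, 155, 134, 143, 157, 159, 159, 159, 158, 157, 159]
260 [152, 153, 152, 152, 153, 152, 153, 153, 162, 203, 236, 237, 236, 235, 234, 235, 235, 235, 235, 236, 237, 236, 234, 233, 232, 231, 230, 230, 229, 228, 230, 230, 231, 232, 231, 231, 232, 231, 230, 230, 230, 229, 230, 227, 216, 193, 172, 147, 124, 149, 150, 148, 150, 149, 149, 149, 148]
280 [147, 147, 146, 147, 147, 147, 146, 146, 150, 174, 229, 236, 236, 236, 234, 234, 234, 234, 234, 236, 236, 235, 234, 232, 231, 230, 229, 228, 228, 227, 229, 229, 231, 231, 231, 231, 231, 231, 230, 229, 229, 228, 229, 223, 207, 183, 161, 138, 124, 152, 151, 153, 153, 153, 153, 153, 155]
```

play_rows --moves '[[[0,0,0,-10.6,0,0],[0,0,0,-21.2,0,0],[0,0,0,-31.8,0,0],[0,0,0,-42.4,0,0],[0,0,0,-53,0,0]]]'

```text
time_s: 31.65
ee_pos: [0.588, 0.1359, 0.1881]
ee_rot: [0.647, 0.285, -0.647, 0.285]
force: [0.1, -0.6, -2.3]
width: 0.0123
```

play_rows --moves '[[[0,0,0,-10.6,0,0],[0,0,0,-21.2,0,0],[0,0,0,-31.8,0,0],[0,0,0,-42.4,0,0],[0,0,0,-53,0,0]]]'

```text
time_s: 32.28
ee_pos: [0.588, 0.1359, 0.188]
ee_rot: [0.452, 0.544, -0.452, 0.544]
force: [0.1, -1.4, -3.4]
width: 0.0127
```

play_rows --moves '[[[0,0,0,-10.6,0,0],[0,0,0,-21.2,0,0],[0,0,0,-31.8,0,0],[0,0,0,-42.4,0,0],[0,0,0,-53,0,0]]]'

```text
time_s: 32.9
ee_pos: [0.5879, 0.1359, 0.188]
ee_rot: [0.162, 0.688, -0.162, 0.688]
force: [-0.6, -0.2, -3.2]
width: 0.0127
```

```bash
cat >> h.py <<'E'
NUT=np.array([.6406,.0813])
def wr(fa,z,r=.0857):
    """wrench at fixture angle fa, TCP height z"""
    a=np.deg2rad(fa+FY); x,y=NUT+r*np.array([np.cos(a),np.sin(a)]); to(x,y,z,fa+FY-90)
E
python3 - <<'E'
from h import *
wr(171.8,.10)
E
```

```text
t 32.9 TCP [0.5879 0.1359 0.188 ] yaw 63.5 w 12.7 F [-0.6 -0.2 -3.2] 
ROW [8.8, -4.39, -1.22] [-12.4, -0.0, -0.0] rows 1.6 q6 end -66.0
```

play_rows --moves '[[[0,-2,-0.6,-6,0,0],[2,-4.4,-1.2,-12.4,0,0],[5,-4.4,-1.2,-12.4,0,0],[8.8,-4.4,-1.2,-12.4,0,0],[8.8,-4.4,-1.2,-12.4,0,0]]]'

```text
time_s: 33.52
ee_pos: [0.5544, 0.1016, 0.0961]
ee_rot: [0.088, 0.705, -0.089, 0.698]
force: [-0.3, 0.0, -3.7]
width: 0.0128
```

play_rows --moves '[[[0,0,0,0,0,0],[0,0,0,0,0,0],[0,0,0,0,0,0]]]'

```text
time_s: 33.9
ee_pos: [0.5587, 0.1013, 0.1017]
ee_rot: [0.09, 0.7, -0.089, 0.703]
force: [-0.2, 0.2, -3.4]
width: 0.0125
```

Run:
```python
from h import *
wr(171.8,.08)
p=snap('top','t3'); q=snap('scene','s3')
a=cv2.resize(p['img'][160:260,230:350,::-1],None,fx=4,fy=4,interpolation=2)
u=cv2.resize(q['img'][190:310,290:434,::-1],None,fx=3.334,fy=3.334,interpolation=2)[:400]
cv2.imwrite('pics/crop25.png',np.hstack([a[:400],u])[:, :800] if False else cv2.resize(np.hstack([a[:400],u]),(800,330)))
```

```text
t 33.9 TCP [0.5587 0.1013 0.1017] yaw 75.5 w 12.5 F [-0.2  0.2 -3.4] 
ROW [2.17, 0.04, -0.15] [-0.5, 0.2, -0.1] rows 0.3 q6 end -66.0
```

play_rows --moves '[[[0.7,0.02,-0.05,-0.5,0,0],[1.4,0.02,-0.05,-0.5,0,0],[2.1,0.02,-0.05,-0.5,0,0],[2.8,0.02,-0.05,-0.5,0,0],[2.9,0.02,-0.05,-0.5,0,0]]]'

```text
time_s: 34.62
ee_pos: [0.5567, 0.1013, 0.0698]
ee_rot: [0.086, 0.702, -0.086, 0.701]
force: [0.7, 0.1, -3.1]
width: 0.0122
```

play_rows --moves '[[[0,0,0,0,0,0],[0,0,0,0,0,0]]]'

```text
time_s: 34.88
ee_pos: [0.5576, 0.1015, 0.0713]
ee_rot: [0.086, 0.702, -0.086, 0.702]
force: [0.1, -0.1, -3.1]
width: 0.0124
```

```bash
cat >> h.py <<'E'
def sc(n):
    q=snap('scene'); cv2.imwrite('pics/'+n+'.png',cv2.resize(q['img'][210:310,290:420,::-1],None,fx=6,fy=6,interpolation=2)); return q
E
python3 - <<'E'
from h import *
wr(171.8,.045); sc('c26')
E
```

```text
t 34.88 TCP [0.5576 0.1015 0.0713] yaw 76.0 w 12.4 F [ 0.1 -0.1 -3.1] 
ROW [2.63, 0.06, -0.03] [0.0, 0.0, -0.0] rows 0.4 q6 end -66.0
```

play_rows --moves '[[[0.4,0.04,0,0,0,0],[0.8,0.04,0,0,0,0],[1.2,0.04,0,0,0,0],[1.5,0.04,0,0,0,0],[1.5,0.04,0,0,0,0]]]'

```text
time_s: 35.55
ee_pos: [0.5571, 0.1018, 0.0554]
ee_rot: [0.086, 0.702, -0.086, 0.702]
force: [-0.5, -0.6, -3.7]
width: 0.0124
```

Run:
```python
from h import *
wr(171.8,.045); sc('c27')
```

```text
t 35.55 TCP [0.5571 0.1018 0.0554] yaw 76.0 w 12.4 F [-0.5 -0.6 -3.7] 
ROW [1.04, 0.04, 0.03] [0.0, -0.0, 0.0] rows 0.2 q6 end -66.0
```

play_rows --moves '[[[0.3,0.02,0,0,0,0],[0.6,0.02,0,0,0,0],[0.9,0.02,0,0,0,0],[1.1,0.02,0,0,0,0],[1.1,0.02,0,0,0,0]]]'

```text
time_s: 36.22
ee_pos: [0.5567, 0.1027, 0.0476]
ee_rot: [0.086, 0.702, -0.086, 0.702]
force: [-9.7, 0.0, 11.6]
width: 0.0123
```

Run:
```python
from h import *
wr(171.8,.045); sc('c28')
```

```text
t 36.23 TCP [0.5567 0.1027 0.0476] yaw 76.0 w 12.3 F [-9.7  0.  11.6] 
ROW [0.26, -0.03, 0.09] [0.1, -0.1, -0.0] rows 0.0 q6 end -66.0
```

play_rows --moves '[[[-0.2,0.45,0.01,3,0,0],[-0.3,0.9,0.05,6,0,0],[-0.3,1.34,0.11,9,0,0],[-0.3,1.78,0.19,12,0,0],[-0.3,2.22,0.29,15,0,0]]]'

```text
time_s: 36.9
ee_pos: [0.5645, 0.1234, 0.0482]
ee_rot: [0.177, 0.685, -0.177, 0.684]
force: [-4.2, 0.8, 1.5]
width: 0.0126
```

Run:
```python
from h import *
wr(156.8,.046); sc('c29'); o=robot.get_obs(); print(o['ft_torque'])
```

```text
t 36.9 TCP [0.5645 0.1234 0.0482] yaw 60.9 w 12.6 F [-4.2  0.8  1.5] 
ROW [0.22, 0.01, 0.12] [-0.0, -0.1, 0.0] rows 0.0 q6 end -49.0
[-0.01813968  0.70005062  0.00756815]
```

play_rows --moves '[[[0.05,0.75,0.03,5,0,0],[0.05,1.49,0.13,10,0,0],[0.05,2.22,0.29,15,0,0],[0.05,2.93,0.52,20,0,0],[0.05,3.62,0.8,25,0,0]]]'

```text
time_s: 37.58
ee_pos: [0.5897, 0.1517, 0.048]
ee_rot: [0.322, 0.63, -0.321, 0.629]
force: [-3.1, 2.7, 2.2]
width: 0.0121
```

Run:
```python
from h import *
wr(131.8,.046); wr(108.5,.046)
```

```text
t 37.58 TCP [0.5897 0.1517 0.048 ] yaw 35.9 w 12.1 F [-3.1  2.7  2.2] 
ROW [0.2, -0.02, 0.12] [-0.0, -0.1, -0.0] rows 0.0 q6 end -22.0
t 37.58 TCP [0.5897 0.1517 0.048 ] yaw 35.9 w 12.1 F [-3.1  2.7  2.2] 
ROW [0.2, 3.37, 0.81] [23.3, -0.1, 0.0] rows 2.2 q6 end 2.0
```

play_rows --moves '[[[0,0.75,0.04,5,0,0],[0,1.49,0.15,10,0,0],[0,2.22,0.32,15,0,0],[0,2.93,0.55,20,0,0],[0,3.39,0.75,23.3,0,0]]]'

```text
time_s: 38.2
ee_pos: [0.622, 0.1661, 0.0481]
ee_rot: [0.442, 0.553, -0.441, 0.552]
force: [-2.4, 4.5, 1.6]
width: 0.0126
```

play_rows --moves '[[[0,0,0,0,0,0],[0,0,0,0,0,0]]]'

```text
time_s: 38.45
ee_pos: [0.622, 0.1661, 0.0482]
ee_rot: [0.442, 0.553, -0.44, 0.552]
force: [-3.0, 5.7, 2.6]
width: 0.0125
```

Run:
```python
from h import *
wr(108.5,.046); q=sc('c30')
p=snap('top'); cv2.imwrite('pics/c31.png',cv2.resize(p['img'][160:260,230:450,::-1],None,fx=3.6,fy=3.6,interpolation=2))
```

```text
t 38.45 TCP [0.622  0.1661 0.0482] yaw 12.8 w 12.5 F [-3.   5.7  2.6] 
ROW [0.22, -0.04, 0.11] [0.2, -0.1, -0.1] rows 0.0 q6 end 2.0
```

play_rows --moves '[[[0,-0.37,0.01,-2.5,0,0],[0,-0.9,0.1,-6,0,0],[-0.8,-0.9,0.1,-6,0,0],[-1.8,-0.9,0.1,-6,0,0],[-2.8,-0.9,0.1,-6,0,0]]]'

```text
time_s: 39.17
ee_pos: [0.6138, 0.1607, 0.0761]
ee_rot: [0.412, 0.574, -0.413, 0.575]
force: [-0.4, 0.9, -3.1]
width: 0.0126
```

play_rows --moves '[[[-0.4,0,0,0,0,0],[-0.4,0,0,0,0,0],[-0.4,0,0,0,0,0]]]'

```text
time_s: 39.55
ee_pos: [0.6132, 0.1613, 0.0789]
ee_rot: [0.412, 0.575, -0.413, 0.574]
force: [-1.4, -0.4, -4.3]
width: 0.0124
```

Run:
```python
from h import *
wr(175.5,.078); q=sc('c32')
p=snap('top'); cv2.imwrite('pics/c33.png',cv2.resize(p['img'][160:260,230:350,::-1],None,fx=6,fy=6,interpolation=2))
```

```text
t 39.55 TCP [0.6132 0.1613 0.0789] yaw 18.7 w 12.4 F [-1.4 -0.4 -4.3] 
ROW [0.1, -7.46, 4.3] [-61.0, -0.0, 0.0] rows 5.7 q6 end -70.0
```

play_rows --moves '[[[0,-1.49,0.13,-10,0,0],[0,-2.94,0.52,-20,0,0],[0,-4.3,1.15,-30,0,0],[0,-5.53,2.01,-40,0,0],[0,-6.59,3.07,-50,0,0]]]'

```text
time_s: 40.28
ee_pos: [0.5602, 0.1111, 0.079]
ee_rot: [0.129, 0.696, -0.129, 0.695]
force: [-0.0, -0.4, -2.7]
width: 0.0124
```

Run:
```python
from h import *
wr(175.5,.073,.0862)
```

```text
t 40.27 TCP [0.5602 0.1111 0.079 ] yaw 69.0 w 12.4 F [-0.  -0.4 -2.7] 
ROW [0.6, -1.49, 0.1] [-10.6, -0.0, 0.0] rows 1.0 q6 end -70.0
```

play_rows --moves '[[[0.2,-0.75,0.05,-5,0,0],[0.4,-1.49,0.1,-10.6,0,0],[0.6,-1.49,0.1,-10.6,0,0],[0.6,-1.49,0.1,-10.6,0,0]]]'

```text
time_s: 40.78
ee_pos: [0.5562, 0.0973, 0.0731]
ee_rot: [0.067, 0.704, -0.066, 0.704]
force: [-1.0, -0.5, -2.4]
width: 0.0125
```

Run:
```python
from h import *
wr(175.5,.055,.0862);sc('c34')
```

```text
t 40.77 TCP [0.5562 0.0973 0.0731] yaw 79.2 w 12.5 F [-1.  -0.5 -2.4] 
ROW [1.81, -0.06, -0.03] [-0.4, -0.0, -0.0] rows 0.3 q6 end -70.0
```

play_rows --moves '[[[0.4,-0.03,0,-0.4,0,0],[0.8,-0.03,0,-0.4,0,0],[1.2,-0.03,0,-0.4,0,0],[1.6,-0.03,0,-0.4,0,0],[1.8,-0.03,0,-0.4,0,0]]]'

```text
time_s: 41.45
ee_pos: [0.5559, 0.0968, 0.0549]
ee_rot: [0.064, 0.705, -0.064, 0.704]
force: [-1.4, 0.4, -2.7]
width: 0.012
```

play_rows --moves '[[[0.3,0,0,0,0,0],[0.6,0,0,0,0,0],[0.8,0,0,0,0,0],[0.8,0,0,0,0,0]]]'

```text
time_s: 41.95
ee_pos: [0.5556, 0.097, 0.0488]
ee_rot: [0.064, 0.705, -0.063, 0.704]
force: [-7.2, 1.3, 4.9]
width: 0.0122
```

Run:
```python
from h import *
wr(175.5,.048,.0862);sc('c35')
```

```text
t 41.95 TCP [0.5556 0.097  0.0488] yaw 79.7 w 12.2 F [-7.2  1.3  4.9] 
ROW [0.08, -0.02, 0.03] [0.0, -0.1, -0.0] rows 0.0 q6 end -70.0
```

Seated. Stroke 2: 175.6 → 108.5 (67°).

play_rows --moves '[[[-0.15,0.75,0.03,5,0,0],[-0.15,1.5,0.13,10,0,0],[-0.15,2.23,0.29,15,0,0],[-0.15,2.95,0.52,20,0,0],[-0.15,3.64,0.8,25,0,0]]]'

```text
time_s: 42.62
ee_pos: [0.5699, 0.1316, 0.049]
ee_rot: [0.215, 0.674, -0.215, 0.673]
force: [-3.8, -0.5, 0.7]
width: 0.0123
```

play_rows --moves '[[[0,0.75,0.03,5,0,0],[0,1.5,0.13,10,0,0],[0,2.23,0.29,15,0,0],[0,2.95,0.52,20,0,0],[0,3.64,0.8,25,0,0]]]'

```text
time_s: 43.25
ee_pos: [0.5981, 0.1568, 0.049]
ee_rot: [0.356, 0.611, -0.356, 0.611]
force: [-1.9, 0.7, -1.2]
width: 0.0121
```

Run:
```python
from h import *
wr(108.5,.048,.0862)
```

```text
t 43.25 TCP [0.5981 0.1568 0.049 ] yaw 29.6 w 12.1 F [-1.9  0.7 -1.2] 
ROW [0.1, 2.48, 0.42] [16.9, -0.0, 0.0] rows 1.6 q6 end 2.0
```

play_rows --moves '[[[0,0.75,0.03,5,0,0],[0,1.5,0.13,10,0,0],[0,2.23,0.3,15,0,0],[0,2.5,0.38,17,0,0],[0,2.5,0.38,17,0,0]]]'

```text
time_s: 43.88
ee_pos: [0.622, 0.1659, 0.0491]
ee_rot: [0.442, 0.552, -0.441, 0.552]
force: [-2.0, 1.9, -0.7]
width: 0.0127
```

Run:
```python
from h import *
wr(108.5,.048,.0862); q=sc('c36')
p=snap('top'); cv2.imwrite('pics/c37.png',cv2.resize(p['img'][160:260,230:450,::-1],None,fx=3.6,fy=3.6,interpolation=2))
```

```text
t 43.88 TCP [0.622  0.1659 0.0491] yaw 12.7 w 12.7 F [-2.   1.9 -0.7] 
ROW [0.11, -0.04, 0.04] [0.1, -0.1, -0.0] rows 0.0 q6 end 2.0
```

play_rows --moves '[[[0,-0.37,0.01,-2.5,0,0],[0,-0.9,0.07,-6,0,0],[-0.8,-0.9,0.07,-6,0,0],[-1.8,-0.9,0.07,-6,0,0],[-3,-0.9,0.07,-6,0,0]]]'

```text
time_s: 44.6
ee_pos: [0.6136, 0.1621, 0.0798]
ee_rot: [0.412, 0.574, -0.413, 0.575]
force: [0.4, -0.1, -2.1]
width: 0.0127
```

play_rows --moves '[[[0,0,0,0,0,0],[0,0,0,0,0,0]]]'

```text
time_s: 44.85
ee_pos: [0.6133, 0.1625, 0.079]
ee_rot: [0.412, 0.574, -0.412, 0.575]
force: [0.8, 0.5, -3.8]
width: 0.0125
```

play_rows --moves '[[[0,-1.49,0.13,-10,0,0],[0,-2.94,0.52,-20,0,0],[0,-4.3,1.15,-30,0,0],[0,-5.53,2.01,-40,0,0],[0,-6.59,3.07,-50,0,0]]]'

```text
time_s: 45.48
ee_pos: [0.5597, 0.1121, 0.0782]
ee_rot: [0.129, 0.696, -0.129, 0.695]
force: [-0.3, -0.5, -2.6]
width: 0.0126
```

Run:
```python
from h import *
wr(175.5,.073,.0862)
```

```text
t 45.48 TCP [0.5597 0.1121 0.0782] yaw 69.0 w 12.6 F [-0.3 -0.5 -2.6] 
ROW [0.52, -1.57, 0.18] [-10.6, -0.1, 0.0] rows 1.0 q6 end -70.0
```

play_rows --moves '[[[0.2,-0.75,0.05,-5,0,0],[0.4,-1.57,0.15,-10.6,0,0],[0.5,-1.57,0.15,-10.6,0,0],[0.5,-1.57,0.15,-10.6,0,0]]]'

```text
time_s: 45.98
ee_pos: [0.5562, 0.0975, 0.0735]
ee_rot: [0.067, 0.704, -0.066, 0.704]
force: [0.2, 0.4, -2.7]
width: 0.0126
```

Run:
```python
from h import *
wr(175.5,.055,.0862);sc('c38')
```

```text
t 45.98 TCP [0.5562 0.0975 0.0735] yaw 79.2 w 12.6 F [ 0.2  0.4 -2.7] 
ROW [1.85, -0.08, -0.02] [-0.4, -0.0, -0.0] rows 0.3 q6 end -70.0
```

play_rows --moves '[[[0.4,-0.04,0,-0.4,0,0],[0.8,-0.04,0,-0.4,0,0],[1.2,-0.04,0,-0.4,0,0],[1.6,-0.04,0,-0.4,0,0],[1.8,-0.04,0,-0.4,0,0]]]'

```text
time_s: 46.65
ee_pos: [0.556, 0.0969, 0.0554]
ee_rot: [0.064, 0.705, -0.064, 0.704]
force: [-0.5, -0.1, -2.0]
width: 0.0125
```

play_rows --moves '[[[0.3,0,0,0,0,0],[0.6,0,0,0,0,0],[0.8,0,0,0,0,0],[0.8,0,0,0,0,0]]]'

```text
time_s: 47.15
ee_pos: [0.5556, 0.0971, 0.049]
ee_rot: [0.064, 0.705, -0.064, 0.704]
force: [-6.0, 0.3, 4.8]
width: 0.0124
```

Run:
```python
from h import *
wr(175.5,.048,.0862);sc('c39')
```

```text
t 47.15 TCP [0.5556 0.0971 0.049 ] yaw 79.7 w 12.4 F [-6.   0.3  4.8] 
ROW [0.1, -0.02, 0.03] [0.0, -0.1, 0.0] rows 0.0 q6 end -70.0
```

play_rows --moves '[[[-0.15,0.45,0.01,3,0,0],[-0.15,0.9,0.05,6,0,0],[-0.15,1.34,0.11,9,0,0],[-0.15,1.79,0.19,12,0,0],[-0.15,2.23,0.29,15,0,0]]]'

```text
time_s: 47.82
ee_pos: [0.5622, 0.1184, 0.0492]
ee_rot: [0.155, 0.691, -0.156, 0.689]
force: [-3.8, 0.2, 0.1]
width: 0.0123
```

```bash
cat >> h.py <<'E'
def st():
    o,P,R=cur(); d=P[:2]-NUT; F=o['force']; print('fix angle tool',round(np.rad2deg(np.arctan2(R[1,1],R[0,1]))+90-FY,1),'TCP pos angle',round(np.rad2deg(np.arctan2(d[1],d[0]))-FY,1),'r',np.hypot(*d).round(4),'Ftool',(R.T@F).round(1),'T',(R.T@o['ft_torque']).round(2),'z',P[2].round(4),'w',o['width'].round(4),o['time_s'].round(2))
E
python3 -c "
from h import *
st()"
```

```text
Traceback (most recent call last):
  File "h.py", line 64, in st
    o,P,R=cur(); d=P[:2]-NUT; F=o['force']; print('fix angle tool',round(np.rad2deg(np.arctan2(R[1,1],R[0,1]))+90-FY,1),'TCP pos angle',round(np.rad2deg(np.arctan2(d[1],d[0]))-FY,1),'r',np.hypot(*d).round(4),'Ftool',(R.T@F).round(1),'T',(R.T@o['ft_torque']).round(2),'z',P[2].round(4),'w',o['width'].round(4),o['time_s'].round(2))
                                                                                                                                                                                                                                                                                                 ^^^^^^^^^^^^^^^^
AttributeError: 'float' object has no attribute 'round'
```

```bash
sed -i "s/o\['width'\].round(4),o\['time_s'\].round(2)/round(float(o['width']),4),round(float(o['time_s']),2)/" h.py
python3 -c "
from h import *
st()"
```

```text
fix angle tool 160.5 TCP pos angle 160.5 r 0.0868 Ftool [-0.  -1.5 -3.5] T [-0.17  0.54 -0.35] z 0.0492 w 0.0123 47.83
```

play_rows --moves '[[[0,0.3,0.01,2,0,0],[0,0.6,0.02,4,0,0],[0,0.9,0.05,6,0,0],[0,1.19,0.08,8,0,0],[0,1.19,0.08,8,0,0]]]'

```text
time_s: 48.45
ee_pos: [0.5682, 0.129, 0.0492]
ee_rot: [0.202, 0.678, -0.203, 0.677]
force: [-4.0, 0.6, -0.6]
width: 0.0126
```

```bash
python3 -c "
from h import *
st()"
```

```text
fix angle tool 152.6 TCP pos angle 152.4 r 0.0867 Ftool [ 0.6 -1.7 -3.7] T [-0.08  0.61 -0.34] z 0.0492 w 0.0126 48.45
```

play_rows --moves '[[[0,0.3,0.01,2,0,0],[0,0.6,0.02,4,0,0],[0,0.9,0.05,6,0,0],[0,1.19,0.08,8,0,0],[0,1.19,0.08,8,0,0]]]'

```text
time_s: 49.08
ee_pos: [0.5756, 0.1386, 0.0492]
ee_rot: [0.249, 0.662, -0.249, 0.661]
force: [-3.7, 0.2, 0.5]
width: 0.0126
```

```bash
python3 -c "
from h import *
st()"
```

```text
fix angle tool 144.6 TCP pos angle 144.4 r 0.0866 Ftool [-0.5 -2.3 -2.9] T [-0.11  0.65 -0.35] z 0.0492 w 0.0126 49.08
```

play_rows --moves '[[[0,0.3,0.01,2,0,0],[0,0.6,0.02,4,0,0],[0,0.9,0.05,6,0,0],[0,0.9,0.05,6,0,0],[0,0.9,0.05,6,0,0]]]'

```text
time_s: 49.7
ee_pos: [0.5818, 0.1449, 0.0492]
ee_rot: [0.283, 0.648, -0.283, 0.647]
force: [-5.1, 1.5, -0.3]
width: 0.0125
```

```bash
python3 -c "
from h import *
st()"
```

```text
fix angle tool 138.6 TCP pos angle 138.6 r 0.0866 Ftool [ 0.3 -2.7 -4.6] T [-0.15  0.66 -0.42] z 0.0492 w 0.0125 49.7
```

play_rows --moves '[[[0,0.3,0.01,2,0,0],[0,0.6,0.02,4,0,0],[0,0.6,0.02,4,0,0]]]'

```text
time_s: 50.08
ee_pos: [0.5859, 0.1485, 0.049]
ee_rot: [0.305, 0.638, -0.306, 0.637]
force: [-5.5, 0.4, -0.0]
width: 0.0125
```

```bash
python3 -c "
from h import *
st()"
```

```text
fix angle tool 134.7 TCP pos angle 135.0 r 0.0867 Ftool [ 0.  -4.  -3.7] T [-0.47  0.6  -0.79] z 0.049 w 0.0125 50.08
```

play_rows --moves '[[[0,0.3,0.01,2,0,0],[0,0.6,0.02,4,0,0],[0,0.6,0.02,4,0,0]]]'

```text
time_s: 50.45
ee_pos: [0.5904, 0.152, 0.0489]
ee_rot: [0.326, 0.628, -0.328, 0.626]
force: [-6.6, 0.3, 0.2]
width: 0.0123
```

```bash
python3 -c "
from h import *
st()
p=snap('top'); cv2.imwrite('pics/c40.png',cv2.resize(p['img'][160:260,230:450,::-1],None,fx=3.6,fy=3.6,interpolation=2)); sc('c41')"
```

```text
fix angle tool 130.7 TCP pos angle 131.2 r 0.0867 Ftool [-0.2 -5.2 -4. ] T [-0.7   0.5  -0.93] z 0.0489 w 0.0123 50.45
```

play_rows --moves '[[[0,0.3,0.01,1.5,0,0],[0,0.3,0.01,1.5,0,0],[0,0.3,0.01,1.5,0,0],[0,0.3,0.01,1.5,0,0]]]'

```text
time_s: 51.05
ee_pos: [0.5926, 0.1535, 0.0489]
ee_rot: [0.335, 0.623, -0.336, 0.621]
force: [-7.1, -0.2, 0.9]
width: 0.0123
```

```bash
python3 -c "
from h import *
st(); sc('c42')
p=snap('wrist','w30')"
```

```text
fix angle tool 129.2 TCP pos angle 129.5 r 0.0867 Ftool [-0.9 -6.1 -3.8] T [-0.58  0.52 -1.05] z 0.0489 w 0.0123 51.05
```

play_rows --moves '[[[0,0.3,0.01,2,0,0],[0,0.6,0.02,4,0,0],[0,0.9,0.05,6,0,0],[0,0.9,0.05,6,0,0],[0,0.9,0.05,6,0,0]]]'

```text
time_s: 51.78
ee_pos: [0.6, 0.158, 0.0486]
ee_rot: [0.366, 0.605, -0.369, 0.603]
force: [-7.8, 0.7, 0.7]
width: 0.0125
```

```bash
python3 -c "
from h import *
st(); sc('c43')
p=snap('wrist','w31')"
```

```text
fix angle tool 123.2 TCP pos angle 123.7 r 0.0868 Ftool [-0.7 -6.6 -4.2] T [-0.8   0.43 -1.3 ] z 0.0486 w 0.0125 51.77
```

```bash
python3 -c "
from h import *
n=['c39','c41','c42','c43']
ims=[cv2.imread('pics/%s.png'%k)[210:400,280:480] for k in n]
cv2.imwrite('pics/cmp.png',cv2.resize(np.vstack([np.hstack(ims[:2]),np.hstack(ims[2:])]),(800,600)))"
```

play_rows --moves '[[[0,-0.75,0.03,-5,0,0],[0,-1.5,0.13,-10,0,0],[0,-2.1,0.26,-14,0,0],[0,-2.53,0.38,-17,0,0],[0,-2.53,0.38,-17,0,0]]]'

```text
time_s: 52.5
ee_pos: [0.5808, 0.144, 0.0491]
ee_rot: [0.276, 0.652, -0.275, 0.651]
force: [-3.6, 3.3, -1.9]
width: 0.0122
```

```bash
python3 -c "
from h import *
st(); sc('c44'); p=snap('wrist','w32')
cv2.imwrite('pics/cmp2.png',cv2.resize(cv2.imread('pics/c44.png')[210:400,280:480],(600,570)))"
```

```text
fix angle tool 140.0 TCP pos angle 139.5 r 0.0866 Ftool [ 1.9 -0.3 -4.9] T [ 0.11  0.74 -0.19] z 0.0491 w 0.0122 52.5
```

play_rows --moves '[[[0,0.6,0.02,4,0,0],[0,1.19,0.08,8,0,0],[0,1.64,0.16,11,0,0],[0,1.64,0.16,11,0,0]]]'

```text
time_s: 53.1
ee_pos: [0.5939, 0.1543, 0.049]
ee_rot: [0.336, 0.623, -0.336, 0.622]
force: [-3.9, 2.6, -1.0]
width: 0.0126
```

```bash
python3 -c "
from h import *
st()"
```

```text
fix angle tool 129.1 TCP pos angle 128.5 r 0.0866 Ftool [ 1.  -1.9 -4.4] T [ 0.06  0.68 -0.44] z 0.049 w 0.0126 53.1
```

play_rows --moves '[[[0,0.3,0.01,2,0,0],[0,0.6,0.02,4,0,0],[0,0.6,0.02,4,0,0]]]'

```text
time_s: 53.48
ee_pos: [0.5982, 0.1569, 0.0489]
ee_rot: [0.357, 0.611, -0.358, 0.609]
force: [-5.3, 2.6, -0.6]
width: 0.0122
```

```bash
python3 -c "
from h import *
st()"
```

```text
fix angle tool 125.2 TCP pos angle 125.1 r 0.0867 Ftool [ 0.6 -3.3 -4.8] T [-0.37  0.65 -0.86] z 0.0489 w 0.0122 53.48
```

play_rows --moves '[[[0,0.3,0.01,2,0,0],[0,0.6,0.02,4,0,0],[0,0.6,0.02,4,0,0]]]'

```text
time_s: 53.85
ee_pos: [0.603, 0.1594, 0.0488]
ee_rot: [0.377, 0.599, -0.379, 0.597]
force: [-8.3, 1.6, -0.9]
width: 0.0123
```

```bash
python3 -c "
from h import *
st()
sc('c45')
cv2.imwrite('pics/cmp3.png',cv2.resize(cv2.imread('pics/c45.png')[210:400,280:480],(600,570)))"
```

```text
fix angle tool 121.2 TCP pos angle 121.6 r 0.0867 Ftool [ 0.9 -6.8 -5. ] T [-0.74  0.56 -1.17] z 0.0488 w 0.0123 53.85
```

play_rows --moves '[[[0,-0.6,0.02,-4,0,0],[0,-1.04,0.06,-7,0,0],[0,-1.49,0.13,-10,0,0],[0,-1.49,0.13,-10,0,0]]]'

```text
time_s: 54.4
ee_pos: [0.5915, 0.1525, 0.0492]
ee_rot: [0.326, 0.628, -0.325, 0.627]
force: [-3.1, 4.2, -2.5]
width: 0.0126
```

```bash
python3 -c "
from h import *
st()
sc('c46')
cv2.imwrite('pics/cmp4.png',cv2.resize(cv2.imread('pics/c46.png')[210:400,280:480],(600,570)))"
```

```text
fix angle tool 131.0 TCP pos angle 130.4 r 0.0865 Ftool [ 2.5 -0.1 -5.2] T [ 0.1   0.77 -0.27] z 0.0492 w 0.0126 54.4
```

play_rows --moves '[[[-0.5,0,0,0,0,0],[-1.2,0,0,0,0,0],[-2.2,0,0,0,0,0],[-3.2,0,0,0,0,0],[-3.2,0,0,0,0,0]]]'

```text
time_s: 55.08
ee_pos: [0.5956, 0.1438, 0.0776]
ee_rot: [0.323, 0.623, -0.33, 0.631]
force: [13.2, -14.7, -21.4]
width: 0.0124
```

```bash
python3 -c "
from h import *
st()
p=snap('wrist','w33')
to(.59,.135,.19,60)"
```

```text
fix angle tool 130.8 TCP pos angle 131.6 r 0.077 Ftool [21.7  2.5 19.3] T [-0.24 -2.67  0.63] z 0.0776 w 0.0124 55.08
t 55.12 TCP [0.5956 0.1439 0.0776] yaw 35.0 w 12.3 F [ 13.2 -15.4 -21.5] 
ROW [-11.23, -1.01, 0.57] [-25.0, 0.8, 0.4] rows 2.3 q6 end -47.0
```

play_rows --moves '[[[1,0,0,0,0,0],[2,0,0,0,0,0],[3,0,0,0,0,0],[3,0,0,0,0,0]]]'

```text
time_s: 55.62
ee_pos: [0.5916, 0.1549, 0.0563]
ee_rot: [0.327, 0.628, -0.324, 0.627]
force: [-12.0, 8.1, 13.1]
width: 0.0121
```

```bash
python3 -c "
from h import *
st(); sc('c47'); p=snap('wrist','w34')"
```

```text
fix angle tool 131.1 TCP pos angle 129.5 r 0.0884 Ftool [-13.1  -5.1 -13.6] T [ 0.43  1.44 -1.06] z 0.0563 w 0.0121 55.62
```

play_rows --moves '[[[0,-0.3,0,-2,0,0],[0.1,-0.5,0,-4,0,0],[0.3,-0.5,0,-4,0,0],[0.3,-0.5,0,-4,0,0]]]'

```text
time_s: 56.22
ee_pos: [0.5872, 0.1529, 0.0539]
ee_rot: [0.305, 0.639, -0.301, 0.638]
force: [-13.3, 10.3, 13.4]
width: 0.0121
```

```bash
cat >> h.py <<'E'
def headang(q,z=.040,verbose=True):
    hsv=cv2.cvtColor(q['img'],cv2.COLOR_RGB2HSV); u=proj(q,[*NUT,z]); m=cv2.inRange(hsv,(12,100,90),(35,255,255)); m2=np.zeros_like(m); r,c=int(u[0]),int(u[1]); m2[r-14:r+14,c-16:c+16]=m[r-14:r+14,c-16:c+16]
    ct=max(cv2.findContours(m2,0,1)[0],key=len)[:,0,:]; W=np.array([w2f(atz(q,(y,x),z)) for x,y in ct]); M=cv2.moments(m2,True)
    c0=W.mean(0); d=W-c0; a=np.arctan2(d[:,1],d[:,0]); rr=np.hypot(*d.T)
    # fit rotation of hexagon
    best=None
    from scipy.optimize import least_squares
    def f(p):
        dd=W-p[:2]; a=np.arctan2(dd[:,1],dd[:,0])-p[2]; s=(a+np.pi/6)%(np.pi/3)-np.pi/6  # corner at 0
        edge=p[3]/np.cos(np.pi/6-np.abs(s)); return np.hypot(*dd.T)-edge
    for a0 in np.arange(0,60,10):
        s=least_squares(f,[*c0,np.deg2rad(a0),12]); 
        if best is None or s.cost<best.cost: best=s
    print('head c',best.x[:2].round(1),'corner ang mod60',round(np.rad2deg(best.x[2])%60,1),'apothem',best.x[3].round(1),'rms',np.sqrt(2*best.cost/len(W)).round(2))
E
python3 -c "
from h import *
st(); q=sc('c48'); headang(q); headang(snap('top'))
"
```

```text
fix angle tool 135.1 TCP pos angle 132.6 r 0.0894 Ftool [-13.4  -3.7 -16.4] T [ 0.49  1.85 -0.91] z 0.0539 w 0.0121 56.23
head c [  0.5 108. ] corner ang mod60 29.5 apothem 34.8 rms 1.91
head c [  1.  100.9] corner ang mod60 39.0 apothem 13.0 rms 0.83
```

play_rows --moves '[[[0,0,-0.2,0,0,0],[-0.1,0.1,-0.4,0,0,0],[-0.1,0.1,-0.4,0,0,0]]]'

```text
time_s: 56.7
ee_pos: [0.587, 0.1533, 0.0538]
ee_rot: [0.304, 0.637, -0.303, 0.64]
force: [-8.5, 2.7, 9.0]
width: 0.0121
```

```bash
python3 -c "
from h import *
st(); q=sc('c49')
im=cv2.imread('pics/top0.png')[:,:,::-1]
p=snap('top'); headang(p)
p0=dict(p); p0['img']=np.ascontiguousarray(im); headang(p0); q0=dict(q); q0['img']=np.ascontiguousarray(cv2.imread('pics/scene0.png')[:,:,::-1]); headang(q0)
a=p['img'][195:235,265:310,::-1]; b=im[195:235,265:310,::-1]
cv2.imwrite('pics/c50.png',cv2.resize(np.hstack([a,b]),None,fx=8,fy=8,interpolation=cv2.INTER_NEAREST))
"
```

```text
fix angle tool 135.0 TCP pos angle 132.5 r 0.0897 Ftool [-9.1 -4.9 -7.4] T [ 0.42  0.4  -0.94] z 0.0538 w 0.0121 56.7
head c [  0.9 101.3] corner ang mod60 31.0 apothem 13.1 rms 1.01
head c [-0.2 99.9] corner ang mod60 50.6 apothem 14.4 rms 0.57
head c [-25.6 107.5] corner ang mod60 55.6 apothem 16.5 rms 5.66
```

play_rows --moves '[[[-0.1,-0.2,-0.2,0,-1,0],[-0.3,-0.3,-0.3,0,-2,0],[-0.3,-0.3,-0.3,0,-2,0]]]'

```text
time_s: 57.18
ee_pos: [0.5826, 0.1533, 0.0531]
ee_rot: [0.298, 0.627, -0.308, 0.651]
force: [1.1, -0.1, 0.2]
width: 0.0124
```

```bash
python3 -c "
from h import *
st(); q=sc('c51')
p=snap('wrist','w35')
"
```

```text
fix angle tool 135.1 TCP pos angle 134.7 r 0.0924 Ftool [-0.2  0.8  0.7] T [-0.04 -0.27  0.18] z 0.0531 w 0.0124 57.17
```

play_rows --moves '[[[-0.3,0,0,0,-0.5,0],[-0.7,0,0,0,-1,0],[-0.8,0,0,0,-1,0]]]'

```text
time_s: 57.65
ee_pos: [0.581, 0.1537, 0.0602]
ee_rot: [0.295, 0.622, -0.311, 0.655]
force: [0.1, -0.3, -3.2]
width: 0.0125
```

```bash
python3 -c "
from h import *
st(); q=sc('c52')
"
```

```text
fix angle tool 135.0 TCP pos angle 135.3 r 0.0937 Ftool [ 3.2 -0.1  0.2] T [0.01 0.06 0.03] z 0.0602 w 0.0125 57.65
```

play_rows --moves '[[[-2,0,0,0,0,0],[-5,0,0,0,0,0],[-9,0,0,0,0,0],[-13,0,0,0,0,0],[-13,0,0,0,0,0]]]'

```text
time_s: 58.32
ee_pos: [0.5794, 0.1593, 0.1949]
ee_rot: [0.297, 0.619, -0.309, 0.658]
force: [-0.1, -0.1, -3.3]
width: 0.0125
```

```bash
python3 -c "
from h import *
o,P,R=cur(); print((R.T@(np.array([.6255,.0045,.19])-P)*100).round(2), Ro.from_matrix(R).as_euler('xyz',degrees=True)); q=sc('c53'); snap('scene','s5')
"
```

```text
[ 1.28 -6.21 14.87] [  8.25154321  86.7265701  -42.57294314]
```

play_rows --moves '[[[0,-2,4,0,0,0],[0,-4,9,0,0,0],[0.5,-6.2,14.9,0,0,0],[0.5,-6.2,14.9,0,0,0],[0.5,-6.2,14.9,0,0,0]]]'

```text
time_s: 59.05
ee_pos: [0.6221, 0.0039, 0.1897]
ee_rot: [0.295, 0.624, -0.312, 0.653]
force: [0.6, -0.5, -3.8]
width: 0.0121
```

play_rows --moves '[[[0,0,0,0,0,0],[0,0,0,0,0,0]]]'

```text
time_s: 59.3
ee_pos: [0.623, 0.0054, 0.1927]
ee_rot: [0.295, 0.622, -0.311, 0.655]
force: [-0.0, -0.3, -2.7]
width: 0.0126
```

Run:
```python
from h import *
p=snap('wrist','w36')
import pickle; pickle.dump(p,open('w36.pkl','wb'))
u=proj(p,[*f2w(0,100),.03]); r,c=int(u[0]),int(u[1]); print(r,c)
im=p['img'][r-60:r+60,c-80:c+80,::-1]; cv2.imwrite('pics/c54.png',cv2.resize(im,None,fx=5,fy=5,interpolation=2))
```

```text
149 397
```

Run:
```python
from h import *
import pickle; p=pickle.load(open('w36.pkl','rb'))
f=np.array([w2f(atz(p,(89+y/5,317+x/5),.035)) for x,y in((371,206),(486,229),(512,327),(450,410),(345,390),(303,290))]); c=f.mean(0); d=f-c
a=np.rad2deg(np.arctan2(d[:,1],d[:,0])); print(c, np.hypot(*d.T).round(1),a.round(1),(a%60).round(1))
```

```text
[  0.21450808 100.09322371] [18.2 18.  17.1 18.1 17.3 18.2] [ 159.2   94.3   37.1  -21.4  -82.4 -143.1] [39.2 34.3 37.1 38.6 37.6 36.9]
```

Run:
```python
from h import *
o,P,R=cur(); a=np.rad2deg(np.arctan2(R[1,1],R[0,1])); print(a)
to(P[0],P[1],P[2],a)
p=snap('wrist'); import pickle
def crop(p,n): cv2.imwrite('pics/%s.png'%n,cv2.resize(p['img'][60:240,270:380,::-1],None,fx=4,fy=3.3,interpolation=2))
crop(p,'c55'); q=pickle.load(open('w21.pkl','rb')); crop(q,'c56')
a=cv2.imread('pics/c55.png');b=cv2.imread('pics/c56.png');cv2.imwrite('pics/c57.png',cv2.resize(np.hstack([a,b]),(800,540)))
```

```text
39.281593339576624
t 59.35 TCP [0.6231 0.0053 0.193 ] yaw 39.3 w 12.2 F [-0.4 -0.2 -3.2] 
ROW [0.0, 0.0, 0.0] [-0.0, 3.0, -0.0] rows 0.3 q6 end -39.0
```

play_rows --moves '[[[0,0,0,0,3,0],[0,0,0,0,6.7,0],[0,0,0,0,6.7,0],[0,0,0,0,6.7,0]]]'

```text
time_s: 59.9
ee_pos: [0.6233, 0.0044, 0.1931]
ee_rot: [0.313, 0.659, -0.293, 0.618]
force: [0.1, -0.5, -2.9]
width: 0.012
```

Run:
```python
from h import *
T=snap('top','t6');S=snap('scene','s6')
for n in ('wrench_ring','wrench_grip'):
  for c,p in(('top',T),('scene',S)):
    for d in robot.mark_of(p,n)[:2]: print(n,c,np.round(d['centre'],1),round(d['score'],2))
cv2.imwrite('pics/c58.png',cv2.resize(S['img'][150:310,200:400,::-1],None,fx=4,fy=3.7,interpolation=2))
cv2.imwrite('pics/c59.png',cv2.resize(T['img'][150:300,240:440,::-1],None,fx=4,fy=4,interpolation=2))
```

```text
wrench_ring scene [227.3 260.9] 0.92
wrench_grip top [204.9 326.9] 0.84
wrench_grip scene [185.6 307.7] 0.77
wrench_grip scene [269.7 297.2] 0.26
```

```bash
cat > wp.py <<'E'
from h import *
from scipy.optimize import least_squares
def wpose(S,La,Sm):
    o,P,R=cur(); tz=R[:,2]; yaw=np.arctan2(-tz[1],-tz[0]) # towards small ring
    oo,d=ray(S,La); d/=np.linalg.norm(d)
    def f(x):
        A=oo+d*x[0]; B=A+.170*np.array([np.cos(yaw+x[2])*np.cos(x[1]),np.sin(yaw+x[2])*np.cos(x[1]),np.sin(x[1])])
        e=proj(S,B)-np.array(Sm); l=R.T@(A-P); return [*e, l[1]*1000*.7, np.rad2deg(x[2])*.7]
    s=least_squares(f,[1.,0,0]); A=oo+d*s.x[0]
    print('pitch(small end up)',np.rad2deg(s.x[1]).round(1),'dyaw',np.rad2deg(s.x[2]).round(1),'large ring top centre world',A.round(4),'in tool',((R.T@(A-P))*1000).round(1),'res',np.round(s.fun,2))
E
python3 - <<'E'
from wp import *
S=snap('scene')
wpose(S,(218.9,264.0),(171.1,345.25))
o,P,R=cur(); print(P,R.round(3).tolist())
cv2.imwrite('pics/c60.png',cv2.resize(np.hstack([S['img'][200:235,243:288,::-1],S['img'][155:190,325:370,::-1]]),None,fx=8.8,fy=8.8,interpolation=2))
E
```

```text
pitch(small end up) -0.1 dyaw -0.4 large ring top centre world [ 0.6777 -0.0624  0.1832] in tool [ 4.4  0.  86.6] res [-0.01 -0.15  0.03 -0.27]
[0.62323605 0.00432225 0.19313937] [[-0.041, 0.775, 0.631], [0.05, 0.632, -0.773], [-0.998, 0.0, -0.064]]
```

Run:
```python
from wp import *
S=snap('scene')
wpose(S,(219.6,264.1),(170.0,345.2))
wpose(S,(220.1,264.1),(170.5,345.2))
```

```text
pitch(small end up) 1.2 dyaw -0.3 large ring top centre world [ 0.6776 -0.0623  0.1816] in tool [ 6.   0.  86.5] res [-0.   -0.12  0.02 -0.22]
pitch(small end up) 1.2 dyaw -0.3 large ring top centre world [ 0.6777 -0.0624  0.1806] in tool [ 7.   0.  86.6] res [-0.   -0.13  0.03 -0.24]
```

```bash
cat >> h.py <<'E'
PITCH=3.7
def Rt_(yaw,pitch):
    a=np.deg2rad(yaw); ty=np.array([np.cos(a),np.sin(a),0]); tx=np.array([0,0,-1.]); return np.c_[tx,ty,np.cross(tx,ty)]@Ro.from_euler('y',pitch,degrees=True).as_matrix()
def top_(x,y,z,yaw,pitch=PITCH):
    o,P,R=cur(); s=R.T@(np.array([x,y,z])-P)*100; w=Ro.from_matrix(R.T@Rt_(yaw,pitch)).as_rotvec(degrees=True)
    print('TCP',P.round(4),'ROW',s.round(2).tolist(),w.round(1).tolist(),'F',o['force'].round(1),'t',round(o['time_s'],2),'w',round(o['width']*1e3,1))
def wr2(fa,z,r=.0861,pitch=PITCH):
    a=np.deg2rad(fa+FY); x,y=NUT+r*np.array([np.cos(a),np.sin(a)]); top_(x,y,z,fa+FY-90,pitch)
def arc(f0,angs,z,r=.0861,pitch=PITCH):
    "rows along the arc from the present pose"
    o,P,R=cur()
    for fa in angs:
        a=np.deg2rad(fa+FY); x,y=NUT+r*np.array([np.cos(a),np.sin(a)]); s=R.T@(np.array([x,y,z])-P)*100; w=Ro.from_matrix(R.T@Rt_(fa+FY-90,pitch)).as_rotvec(degrees=True); print(fa,s.round(2).tolist()+w.round(1).tolist())
E
python3 -c "
from h import *
wr2(157.3,.15)"
```

```text
TCP [0.6233 0.0042 0.1931] ROW [5.13, 2.95, -12.54] [-22.2, 0.0, -1.4] F [-0.9  0.1 -3.2] t 60.3 w 12.4
```

play_rows --moves '[[[0,1,-4,-8,0,-0.5],[0,2,-9,-16,0,-1],[1,2.95,-12.5,-22.2,0,-1.4],[3,2.95,-12.5,-22.2,0,-1.4],[5,2.95,-12.5,-22.2,0,-1.4]]]'

```text
time_s: 60.92
ee_pos: [0.5653, 0.1227, 0.1512]
ee_rot: [0.18, 0.707, -0.168, 0.663]
force: [-0.4, 0.3, -2.9]
width: 0.0125
```

play_rows --moves '[[[0,0,0,0,0,0],[0,0,0,0,0,0]]]'

```text
time_s: 61.18
ee_pos: [0.5659, 0.1219, 0.1521]
ee_rot: [0.181, 0.706, -0.168, 0.663]
force: [-0.1, -0.4, -2.4]
width: 0.0125
```

```bash
python3 -c "
from h import *
wr2(157.3,.08)
S=snap('scene'); 
cv2.imwrite('pics/c61.png',cv2.resize(S['img'][150:290,310:460,::-1],None,fx=5,fy=4.2,interpolation=2))"
```

```text
TCP [0.5659 0.1219 0.1521] ROW [7.2, -0.0, 0.35] [-0.0, 0.1, -0.1] F [-0.1 -0.4 -2.4] t 61.17 w 12.5
```

play_rows --moves '[[[2,0,0.1,0,0,0],[4,0,0.2,0,0,0],[6,0,0.3,0,0,0],[7.2,0,0.35,0,0,0],[7.2,0,0.35,0,0,0]]]'

```text
time_s: 61.85
ee_pos: [0.5642, 0.1224, 0.0787]
ee_rot: [0.18, 0.707, -0.169, 0.662]
force: [-0.7, -0.9, -2.4]
width: 0.0125
```

play_rows --moves '[[[0,0,0,0,0,0],[0,0,0,0,0,0],[0,0,0,0,0,0]]]'

```text
time_s: 62.22
ee_pos: [0.5648, 0.1226, 0.0799]
ee_rot: [0.18, 0.706, -0.168, 0.663]
force: [0.2, 0.8, -1.9]
width: 0.012
```

```bash
python3 -c "
from h import *
wr2(157.3,.06); sc('c62')"
```

```text
TCP [0.5648 0.1226 0.0799] ROW [1.98, -0.0, 0.14] [-0.0, 0.1, -0.1] F [ 0.2  0.8 -1.9] t 62.23 w 12.0
```

play_rows --moves '[[[0.4,0,0.04,0,0,0],[0.8,0,0.08,0,0,0],[1.2,0,0.12,0,0,0],[1.5,0,0.14,0,0,0],[1.5,0,0.14,0,0,0]]]'

```text
time_s: 62.9
ee_pos: [0.5645, 0.1223, 0.0635]
ee_rot: [0.18, 0.707, -0.169, 0.663]
force: [0.4, -0.8, -2.3]
width: 0.0121
```

```bash
python3 -c "
from h import *
wr2(157.3,.055); sc('c63');st()"
```

```text
TCP [0.5645 0.1223 0.0635] ROW [0.85, 0.04, 0.09] [-0.0, -0.0, -0.0] F [ 0.4 -0.8 -2.3] t 62.9 w 12.1
fix angle tool 157.3 TCP pos angle 157.5 r 0.0863 Ftool [ 3.4 -0.4  0.6] T [-0.04 -0.05 -0.02] z 0.0638 w 0.0121 62.95
```

play_rows --moves '[[[0.4,0.02,0.03,0,0,0],[0.7,0.02,0.06,0,0,0],[1,0.02,0.08,0,0,0],[1,0.02,0.08,0,0,0]]]'

```text
time_s: 63.45
ee_pos: [0.5642, 0.1238, 0.0574]
ee_rot: [0.181, 0.707, -0.168, 0.662]
force: [-9.8, 2.1, 12.0]
width: 0.0123
```

```bash
python3 -c "
from h import *
wr2(157.3,.05); sc('c64');st()"
```

```text
TCP [0.5642 0.1238 0.0574] ROW [0.73, -0.08, 0.18] [0.0, -0.1, -0.1] F [-9.8  2.1 12. ] t 63.45 w 12.3
fix angle tool 157.3 TCP pos angle 156.8 r 0.0875 Ftool [-12.6  -1.6 -10.5] T [ 0.09  1.04 -0.49] z 0.0574 w 0.0125 63.5
```

play_rows --moves '[[[-0.4,0,-0.1,0,0,0],[-0.4,0,-0.1,0,-1,0],[-0.1,0,-0.1,0,-1,0],[0.1,0,-0.1,0,-1,0],[0.1,0,-0.1,0,-1,0]]]'

```text
time_s: 64.12
ee_pos: [0.5637, 0.1241, 0.0558]
ee_rot: [0.179, 0.701, -0.169, 0.669]
force: [-9.4, 4.0, 14.1]
width: 0.0121
```

```bash
python3 -c "
from h import *
sc('c65');st()"
```

```text
fix angle tool 157.3 TCP pos angle 156.8 r 0.088 Ftool [-11.6  -1.4  -9.9] T [ 0.12  0.93 -0.29] z 0.0558 w 0.0126 64.17
```

play_rows --moves '[[[-0.2,0,0,0,1,0],[-0.3,0,0,0,2,0],[-0.3,0,0,0,3,0],[-0.3,0,0,0,3,0]]]'

```text
time_s: 64.68
ee_pos: [0.5646, 0.1237, 0.0594]
ee_rot: [0.184, 0.718, -0.165, 0.651]
force: [-9.0, 2.7, 14.1]
width: 0.0123
```

```bash
python3 -c "
from h import *
sc('c66');st(); snap('wrist','w40')"
```

```text
fix angle tool 157.3 TCP pos angle 156.7 r 0.0871 Ftool [-12.7  -1.6 -10.2] T [ 0.15  0.71 -0.36] z 0.0594 w 0.012 64.72
```

play_rows --moves '[[[0,0,-0.1,0,-1,0],[0,0,-0.2,0,-2,0],[-0.1,0,-0.3,0,-3,0],[-0.1,0,-0.3,0,-3,0]]]'

```text
time_s: 65.28
ee_pos: [0.5615, 0.124, 0.0564]
ee_rot: [0.179, 0.701, -0.17, 0.669]
force: [0.7, -0.5, -2.6]
width: 0.0124
```

```bash
python3 -c "
from h import *
sc('c67');st()"
```

```text
fix angle tool 157.3 TCP pos angle 157.5 r 0.0899 Ftool [2.1 0.1 1.1] T [-0.04 -0.11  0.09] z 0.0565 w 0.0121 65.33
```

play_rows --moves '[[[0.2,0,0.05,0,0,0],[0.4,0,0.1,0,0,0],[0.6,0,0.1,0,0,0],[0.6,0,0.1,0,0,0]]]'

```text
time_s: 65.82
ee_pos: [0.5621, 0.1239, 0.0513]
ee_rot: [0.179, 0.701, -0.17, 0.669]
force: [-0.2, -0.2, -1.9]
width: 0.0123
```

```bash
python3 -c "
from h import *
sc('c68');st()"
```

```text
fix angle tool 157.3 TCP pos angle 157.3 r 0.0893 Ftool [ 1.6 -0.3 -1.4] T [ 0.01  0.11 -0.07] z 0.0513 w 0.012 65.88
```

```bash
python3 -c "
from h import *
arc(0,[155.3,153.3,151.3,149.3,147.3],.0513,.0893,2.7)"
```

```text
155.3 [0.0, 0.32, 0.0, 2.0, -0.0, 0.1]
153.3 [0.0, 0.63, 0.02, 4.0, -0.0, 0.2]
151.3 [0.0, 0.94, 0.05, 6.0, -0.0, 0.3]
149.3 [0.0, 1.25, 0.09, 8.0, -0.0, 0.3]
147.3 [-0.0, 1.56, 0.13, 10.0, -0.0, 0.4]
```

play_rows --moves '[[[0,0.32,0,2,0,0.1],[0,0.63,0.02,4,0,0.2],[0,0.94,0.05,6,0,0.3],[0,1.25,0.09,8,0,0.3],[0,1.25,0.09,8,0,0.3]]]'

```text
time_s: 66.5
ee_pos: [0.5693, 0.1347, 0.0513]
ee_rot: [0.227, 0.687, -0.216, 0.656]
force: [-1.2, 0.3, -2.0]
width: 0.0121
```

```bash
cat >> h.py <<'E'
def cc(r=.089):
    o,P,R=cur(); F=R.T@o['force']; T=R.T@o['ft_torque']; print('couple at head',round(T[0]+r*F[1],2)); st()
E
python3 -c "
from h import *
cc(); q=snap('scene'); headang(snap('top'))"
```

```text
couple at head -0.07
fix angle tool 149.3 TCP pos angle 149.1 r 0.0891 Ftool [ 2.  -0.4 -1.1] T [-0.04 -0.01  0.15] z 0.0513 w 0.0121 66.5
head c [  0.  100.7] corner ang mod60 35.5 apothem 13.5 rms 0.51
```

play_rows --moves '[[[0,0.16,0,1,0,0],[0,0.31,0.01,2,0,0.1],[0,0.31,0.01,2,0,0.1]]]'

```text
time_s: 66.97
ee_pos: [0.571, 0.1369, 0.0513]
ee_rot: [0.239, 0.683, -0.228, 0.652]
force: [0.3, 0.8, -2.3]
width: 0.0125
```

```bash
python3 -c "
from h import *
cc(); headang(snap('top'))"
```

```text
couple at head -0.12
fix angle tool 147.3 TCP pos angle 147.2 r 0.089 Ftool [ 2.3  0.9 -0.1] T [-0.2  -0.04  0.07] z 0.0513 w 0.0125 66.97
head c [1.000e-01 1.006e+02] corner ang mod60 34.7 apothem 13.5 rms 0.5
```

play_rows --moves '[[[0,0.16,0,1,0,0],[0,0.31,0.01,2,0,0.1],[0,0.31,0.01,2,0,0.1]]]'

```text
time_s: 67.4
ee_pos: [0.573, 0.1393, 0.0513]
ee_rot: [0.251, 0.679, -0.24, 0.647]
force: [-0.8, 0.6, -1.6]
width: 0.012
```

```bash
python3 -c "
from h import *
cc(); headang(snap('top'))"
```

```text
couple at head -0.27
fix angle tool 145.3 TCP pos angle 145.3 r 0.0891 Ftool [ 1.7 -0.1 -0.9] T [-0.27 -0.07 -0.05] z 0.0513 w 0.012 67.4
head c [  0.4 100.6] corner ang mod60 30.5 apothem 13.4 rms 0.6
```

play_rows --moves '[[[0,0.16,0,1,0,0],[0,0.31,0.01,2,0,0.1],[0,0.47,0.02,3,0,0.1],[0,0.47,0.02,3,0,0.1]]]'

```text
time_s: 67.95
ee_pos: [0.5762, 0.1428, 0.0513]
ee_rot: [0.268, 0.672, -0.257, 0.641]
force: [-0.3, -0.3, -1.9]
width: 0.0121
```

```bash
python3 -c "
from h import *
cc(); headang(snap('top'))"
```

```text
couple at head -0.25
fix angle tool 142.3 TCP pos angle 142.2 r 0.089 Ftool [ 1.9 -0.5  0.1] T [-0.21  0.03 -0.13] z 0.0513 w 0.0121 67.95
head c [  0.6 100.7] corner ang mod60 28.6 apothem 13.5 rms 0.59
```

play_rows --moves '[[[0,0.16,0,1,0,0],[0,0.31,0.01,2,0,0.1],[0,0.47,0.02,3,0,0.1],[0,0.47,0.02,3,0,0.1]]]'

```text
time_s: 68.5
ee_pos: [0.5794, 0.146, 0.0512]
ee_rot: [0.285, 0.665, -0.274, 0.634]
force: [-1.4, -0.3, -1.0]
width: 0.0123
```

```bash
python3 -c "
from h import *
cc(); headang(snap('top')); sc('c69')"
```

```text
couple at head -0.38
fix angle tool 139.3 TCP pos angle 139.3 r 0.089 Ftool [ 1.1 -1.3 -0.7] T [-0.27  0.13 -0.21] z 0.0512 w 0.0123 68.5
head c [  0.5 100.8] corner ang mod60 22.7 apothem 13.7 rms 0.51
```

play_rows --moves '[[[0,0.16,0,1,0,0],[0,0.31,0.01,2,0,0.1],[0,0.47,0.02,3,0,0.1],[0,0.47,0.02,3,0,0.1]]]'

```text
time_s: 69.1
ee_pos: [0.5827, 0.149, 0.051]
ee_rot: [0.302, 0.657, -0.291, 0.626]
force: [-3.8, -0.7, -0.6]
width: 0.012
```

```bash
python3 -c "
from h import *
cc(); headang(snap('top'))"
```

```text
couple at head -0.76
fix angle tool 136.3 TCP pos angle 136.4 r 0.089 Ftool [ 0.7 -3.3 -1.9] T [-0.46  0.26 -0.64] z 0.051 w 0.012 69.1
head c [  0.6 100.7] corner ang mod60 24.5 apothem 13.6 rms 0.54
```

play_rows --moves '[[[0,0.16,0,1,0,0],[0,0.23,0.01,1.5,0,0.1],[0,0.23,0.01,1.5,0,0.1],[0,0.23,0.01,1.5,0,0.1]]]'

```text
time_s: 69.65
ee_pos: [0.5844, 0.1504, 0.051]
ee_rot: [0.311, 0.653, -0.299, 0.622]
force: [-5.2, -1.5, -0.4]
width: 0.0122
```

```bash
python3 -c "
from h import *
cc(); headang(snap('top'))"
```

```text
couple at head -0.96
fix angle tool 134.8 TCP pos angle 135.0 r 0.0891 Ftool [ 0.5 -5.  -2.1] T [-0.52  0.29 -0.88] z 0.051 w 0.0122 69.65
head c [  0.5 100.7] corner ang mod60 23.1 apothem 13.6 rms 0.64
```

```bash
sed -n 1,200p h.py
python3 - <<'E'
from h import *
print(robot.get_obs()['time_s']); st(); cc(.0893)
arc(0,[137,139,141,142.5,142.5],.0513,.0893,2.7)
E
```

```text
import numpy as np, cv2
from plant import robot
def save(p,n): cv2.imwrite('pics/'+n+'.png',p['img'][:,:,::-1])
from scipy.spatial.transform import Rotation as Ro
def ray(p,rc):
    r,c=rc; x=(c-p['cx'])/p['fx']; y=(r-p['cy'])/p['fy']
    if p.get('fish'):
        th=np.hypot(x,y); s=np.sin(th)/max(th,1e-9); d=np.array([x*s,y*s,np.cos(th)])
    else: d=np.array([x,y,1.])
    o=-p['R'].T@p['t']; return o,p['R'].T@d
def atz(p,rc,z):
    o,d=ray(p,rc); return o+d*(z-o[2])/d[2]
def tri(a):
    A=np.zeros((3,3));b=np.zeros(3)
    for p,rc in a:
        o,d=ray(p,rc); d=d/np.linalg.norm(d); M=np.eye(3)-np.outer(d,d);A+=M;b+=M@o
    return np.linalg.solve(A,b)
def snap(c,n=None):
    p=dict(robot.snapshot(c)); p['fish']=c=='wrist'
    if n: save(p,n)
    return p
def proj(p,X):
    c=p['R']@np.asarray(X)+p['t']
    if p['fish']:
        r=np.hypot(c[0],c[1]); th=np.arctan2(r,c[2]); u=c[:2]/r*th
    else: u=c[:2]/c[2]
    return np.array([u[1]*p['fy']+p['cy'],u[0]*p['fx']+p['cx']])
def cur():
    o=robot.get_obs(); R=Ro.from_quat(o['ee_rot']).as_matrix(); return o,o['ee_pos'],R
def to(x,y,z,
[... 4710 characters left out ...]
R.T@Rt_(fa+FY-90,pitch)).as_rotvec(degrees=True); print(fa,s.round(2).tolist()+w.round(1).tolist())
def cc(r=.089):
    o,P,R=cur(); F=R.T@o['force']; T=R.T@o['ft_torque']; print('couple at head',round(T[0]+r*F[1],2)); st()
69.7
fix angle tool 134.7 TCP pos angle 135.0 r 0.089 Ftool [ 0.9 -4.3 -2.7] T [-0.52  0.25 -0.84] z 0.051 w 0.0123 69.7
couple at head -0.91
fix angle tool 134.7 TCP pos angle 135.0 r 0.089 Ftool [ 0.9 -4.3 -2.7] T [-0.52  0.25 -0.84] z 0.051 w 0.0123 69.7
137 [-0.03, -0.32, -0.02, -2.3, -0.0, 0.1]
139 [-0.03, -0.63, -0.0, -4.3, -0.0, -0.0]
141 [-0.03, -0.94, 0.02, -6.3, -0.0, -0.1]
142.5 [-0.03, -1.17, 0.05, -7.8, -0.0, -0.2]
142.5 [-0.03, -1.17, 0.05, -7.8, -0.0, -0.2]
```

play_rows --moves '[[[0,-0.32,0,-2.3,0,0],[0,-0.63,0,-4.3,0,0],[0,-0.94,0.02,-6.3,0,0],[0,-1.1,0.05,-7.3,0,0],[0,-1.1,0.05,-7.3,0,0]]]'

```text
time_s: 70.32
ee_pos: [0.5771, 0.1435, 0.0514]
ee_rot: [0.272, 0.67, -0.256, 0.641]
force: [-1.2, 1.6, -1.5]
width: 0.012
```

Run:
```python
from h import *
cc(.0893)
```

```text
couple at head 0.14
fix angle tool 142.0 TCP pos angle 141.5 r 0.0889 Ftool [ 1.6  0.3 -1.9] T [ 0.12  0.45 -0.06] z 0.0514 w 0.012 70.33
```

play_rows --moves '[[[0,0.12,0,0.8,0,0],[0,0.12,0,0.8,0,0],[-0.3,0.12,0,0.8,0,0],[-0.5,0.12,0,0.8,0,0],[-0.5,0.12,0,0.8,0,0]]]'

```text
time_s: 70.95
ee_pos: [0.5779, 0.143, 0.0544]
ee_rot: [0.275, 0.669, -0.261, 0.639]
force: [4.9, -2.0, -14.0]
width: 0.0121
```

Run:
```python
from h import *
cc(.0893)
```

```text
couple at head -0.17
fix angle tool 141.2 TCP pos angle 141.3 r 0.088 Ftool [13.8  2.   5.5] T [-0.35 -0.15  0.35] z 0.0544 w 0.0121 70.95
```

play_rows --moves '[[[0.1,0,0.05,0,-1,0],[0.05,-0.05,0.08,-0.4,-1.5,0],[0,-0.05,0.1,-0.4,-2,0],[0,-0.05,0.1,-0.4,-2,0]]]'

```text
time_s: 71.45
ee_pos: [0.5784, 0.1436, 0.0581]
ee_rot: [0.269, 0.658, -0.263, 0.652]
force: [-1.9, -0.1, -2.3]
width: 0.0123
```

Run:
```python
from h import *
cc(.0893)
```

```text
couple at head -0.05
fix angle tool 141.7 TCP pos angle 140.9 r 0.088 Ftool [ 2.3 -1.4 -1.3] T [ 0.07  0.26 -0.24] z 0.0581 w 0.0123 71.45
```

Freed. Continue lifting.

play_rows --moves '[[[-0.3,0,0,0,0,0],[-0.5,0,0,0,0,0],[-0.7,0,0,0,0,0],[-0.7,0,0,0,0,0]]]'

```text
time_s: 71.95
ee_pos: [0.5785, 0.1427, 0.0637]
ee_rot: [0.269, 0.658, -0.263, 0.652]
force: [0.4, 0.0, -2.8]
width: 0.0124
```

Run:
```python
from h import *
cc(.0893)
```

```text
couple at head 0.04
fix angle tool 141.7 TCP pos angle 141.2 r 0.0873 Ftool [2.8 0.3 0.3] T [ 0.01  0.04 -0.08] z 0.0637 w 0.0124 71.95
```

play_rows --moves '[[[-0.5,0,0,0,0,0],[-1.0,0,0,0,0,0],[-1.5,0,0,0,0,0],[-2.5,0,0,0,0,0],[-3.5,0,0,0,0,0]]]'

```text
time_s: 72.58
ee_pos: [0.5785, 0.1423, 0.0991]
ee_rot: [0.269, 0.658, -0.263, 0.652]
force: [-0.3, -0.3, -2.8]
width: 0.0121
```

play_rows --moves '[[[-2,0,0,0,0,0],[-5,0,0,0,0,0],[-8,0,0,0,0,0],[-9,0,0,0,0,0],[-9,0,0,0,0,0]]]'

```text
time_s: 73.2
ee_pos: [0.5792, 0.1414, 0.189]
ee_rot: [0.269, 0.658, -0.263, 0.652]
force: [-0.0, -0.4, -2.8]
width: 0.012
```

Run:
```python
from h import *
cc(.0893)
to(.6255,.0045,.19,39)
top_(.485,.325,.15,-84.4,0)
```

```text
couple at head -0.01
fix angle tool 141.7 TCP pos angle 141.5 r 0.0859 Ftool [ 2.8 -0.3  0.3] T [ 0.02  0.01 -0.04] z 0.189 w 0.012 73.2
t 73.2 TCP [0.5792 0.1414 0.189 ] yaw 45.8 w 12.0 F [-0.  -0.4 -2.8] 
ROW [-0.27, -6.59, 12.86] [6.8, -0.6, -0.2] rows 2.3 q6 end -39.0
TCP [0.5792 0.1414 0.189 ] ROW [4.14, 6.58, -19.51] [130.2, -0.6, 0.5] F [-0.  -0.4 -2.8] t 73.2 w 12.0
```

play_rows --moves '[[[0,-2.2,4.3,2.3,0,0],[0,-4.4,8.6,4.5,0,0],[0,-6.6,12.9,6.8,0,0],[0,-6.6,12.9,6.8,0,0],[0,-6.6,12.9,6.8,0,0]]]'

```text
time_s: 73.82
ee_pos: [0.6245, 0.0043, 0.1844]
ee_rot: [0.307, 0.643, -0.302, 0.633]
force: [-0.1, 0.5, -3.3]
width: 0.0123
```

Run:
```python
from h import *
p=snap('wrist','w41'); u=proj(p,[*NUT,.035]); print(u)
r,c=int(u[0]),int(u[1]); print(r-40,c-50)
cv2.imwrite('pics/c70.png',cv2.resize(p['img'][r-40:r+40,c-50:c+50,::-1],None,fx=7,fy=7,interpolation=2))
```

```text
[160.36880589 400.58191568]
120 350
```

View pics/c70.png

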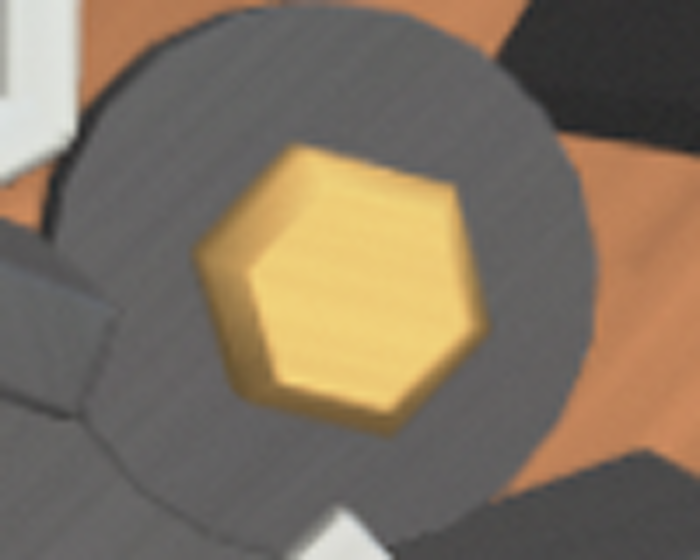

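View pics/w41.png

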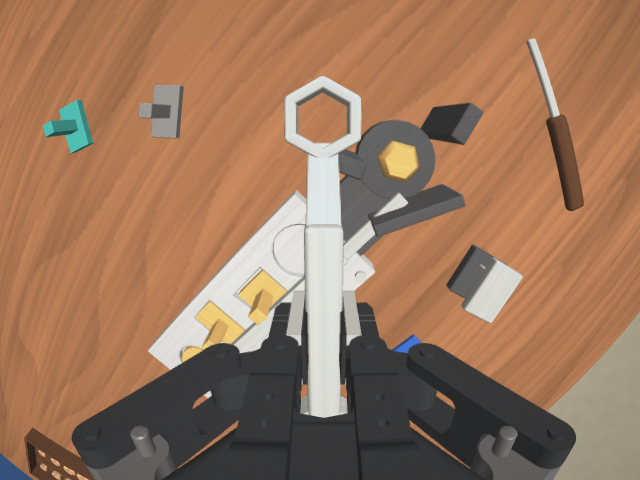

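Run:
```python
from h import *
p=snap('wrist')
C=[(298,147),(456,185),(488,328),(388,435),(243,398),(197,252)]
W=np.array([w2f(atz(p,(120+y/7-.43,350+x/7-.43),.035)) for x,y in C]); c=W.mean(0); d=W-c
a=np.rad2deg(np.arctan2(d[:,1],d[:,0])); print(c.round(1),np.hypot(*d.T).round(1),(a%60).round(1))
T=[(310,180),(455,186),(486,326),(388,410),(280,382),(250,268)]
T=[(313,178),(455,186),(484,322),(388,412),(278,382),(250,268)]
W=np.array([w2f(atz(p,(120+y/7-.43,350+x/7-.43),.040)) for x,y in T]); c=W.mean(0); d=W-c
a=np.rad2deg(np.arctan2(d[:,1],d[:,0])); print(c.round(1),np.hypot(*d.T).round(1),(a%60).round(1))
headang(snap('top'))
```

```text
[ -0.  100.7] [17.5 17.8 17.5 17.6 17.2 17.9] [35.3 30.2 32.3 33.5 32.3 31.8]
[  0.2 101.7] [14.  16.1 14.7 14.2 14.1 13.2] [40.4 34.9 32.9 29.4 33.4 34.7]
head c [-0.6 92.2] corner ang mod60 2.3 apothem 9.8 rms 3.15
```

```bash
cat wp.py
python3 - <<'E'
from h import *
p=snap('wrist','w42'); o,P,R=cur()
cv2.imwrite('pics/c71.png',cv2.resize(p['img'][60:170,270:380,::-1],None,fx=5,fy=5,interpolation=2))
q=snap('scene','s7')
for t in ('wrench_ring','wrench_grip'):
    m=robot.mark_of(q,t)[:2]; print(t,m); m=robot.mark_of(p,t)[:1]; print(m)
print(proj(q,P))
print(P,R.T@(atz(p,(116,323),P[2]-.013)-P))
E
```

```text
from h import *
from scipy.optimize import least_squares
def wpose(S,La,Sm):
    o,P,R=cur(); tz=R[:,2]; yaw=np.arctan2(-tz[1],-tz[0]) # towards small ring
    oo,d=ray(S,La); d/=np.linalg.norm(d)
    def f(x):
        A=oo+d*x[0]; B=A+.170*np.array([np.cos(yaw+x[2])*np.cos(x[1]),np.sin(yaw+x[2])*np.cos(x[1]),np.sin(x[1])])
        e=proj(S,B)-np.array(Sm); l=R.T@(A-P); return [*e, l[1]*1000*.7, np.rad2deg(x[2])*.7]
    s=least_squares(f,[1.,0,0]); A=oo+d*s.x[0]
    print('pitch(small end up)',np.rad2deg(s.x[1]).round(1),'dyaw',np.rad2deg(s.x[2]).round(1),'large ring top centre world',A.round(4),'in tool',((R.T@(A-P))*1000).round(1),'res',np.round(s.fun,2))
wrench_ring [{'centre': [226.0, 264.5], 'score': 0.96}, {'centre': [337.6, 193.7], 'score': 0.72}]
[]
wrench_grip [{'centre': [185.2, 309.3], 'score': 0.76}, {'centre': [341.3, 341.6], 'score': 0.72}]
[{'centre': [336.2, 325.7], 'score': 0.96}]
[192.7836328  307.20080096]
[0.62493845 0.00536396 0.18614107] [ 0.01401842 -0.00102779 -0.08098873]
```

View pics/s7.png

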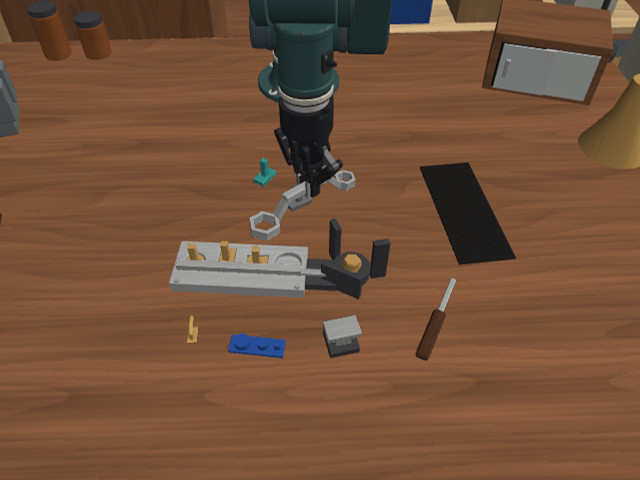

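View pics/c71.png

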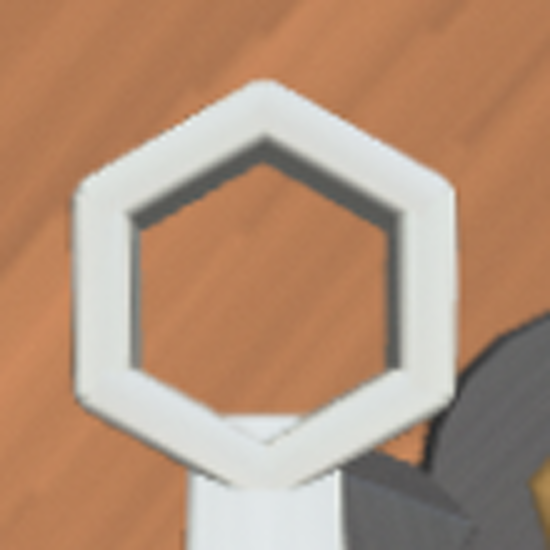

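Run:
```python
from h import *
im=cv2.imread('pics/s7.png'); cv2.imwrite('pics/c72.png',cv2.resize(im[160:245,240:365],None,fx=6,fy=6,interpolation=2))
```

```text
(no output)
```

View pics/c72.png

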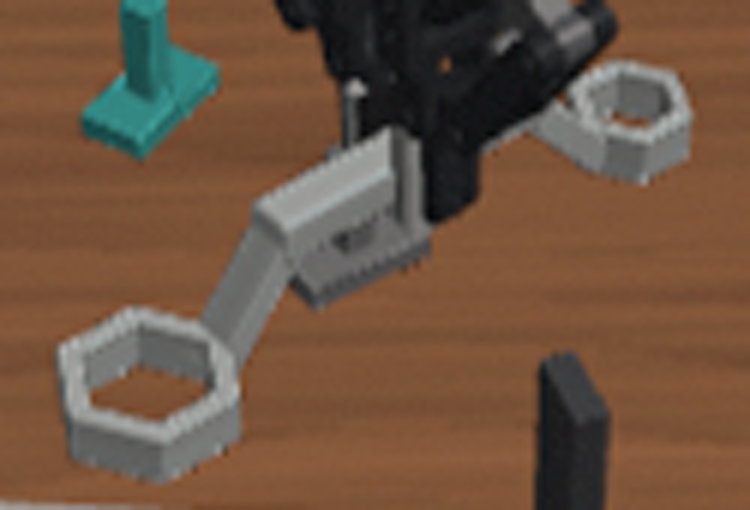

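Run:
```python
from wp import *
S=snap('scene'); o,P,R=cur(); print('tool pitch',np.rad2deg(np.arcsin(-R[2,2])).round(2),P)
wpose(S,(222.2,265),(176.3,345))
wr2(152.5,.10,.0893,2.7)
```

```text
tool pitch 0.68 [0.62528497 0.00452773 0.1865994 ]
pitch(small end up) -1.8 dyaw 0.1 large ring top centre world [ 0.6786 -0.0612  0.1769] in tool [ 8.7 -0.  84.8] res [ 0.    0.06 -0.01  0.1 ]
TCP [0.6253 0.0045 0.1866] ROW [8.83, 3.3, -13.41] [-17.6, 2.0, -0.6] F [-0.2  0.4 -3.8] t 74.33 w 12.6
```

Run:
```python
from h import *
wr2(152.5,.16,.0875,2.6)
```

```text
TCP [0.6253 0.0045 0.1866] ROW [2.82, 3.37, -13.31] [-17.6, 1.9, -0.6] F [-0.2  0.4 -3.8] t 74.33 w 12.6
```

play_rows --moves '[[[0,1,-3.5,-5,0,0],[0,2,-7.5,-10,1,0],[0.5,3,-11,-14,1.9,-0.6],[2.8,3.37,-13.3,-17.6,1.9,-0.6],[2.8,3.37,-13.3,-17.6,1.9,-0.6]]]'

```text
time_s: 74.95
ee_pos: [0.5656, 0.1303, 0.158]
ee_rot: [0.206, 0.694, -0.198, 0.661]
force: [-0.8, 0.4, -2.8]
width: 0.0123
```

play_rows --moves '[[[0,0,0,0,0,0],[0,0,0,0,0,0]]]'

```text
time_s: 75.2
ee_pos: [0.5687, 0.1281, 0.1613]
ee_rot: [0.209, 0.691, -0.199, 0.663]
force: [-0.7, 0.8, -2.4]
width: 0.0121
```

Run:
```python
from h import *
cc()
wr2(152.5,.085,.0875,2.6)
sc('c73')
```

```text
couple at head 0.0
fix angle tool 152.4 TCP pos angle 152.8 r 0.0857 Ftool [ 2.4  0.3 -1. ] T [-0.02 -0.02 -0.  ] z 0.1613 w 0.0121 75.2
TCP [0.5687 0.1281 0.1613] ROW [7.63, 0.03, 0.15] [-0.1, 0.1, -0.1] F [-0.7  0.8 -2.4] t 75.2 w 12.1
```

View pics/c73.png

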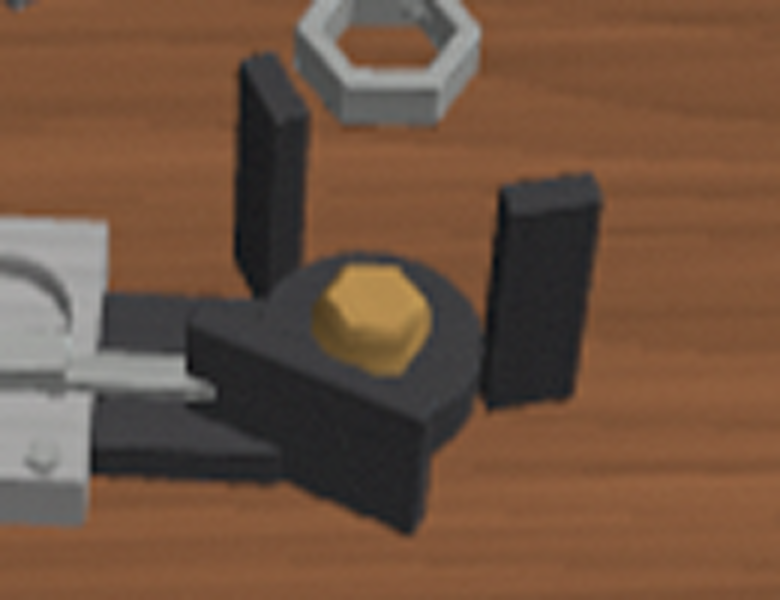

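play_rows --moves '[[[3,0,0.05,0,0,0],[6,0,0.1,0,0,0],[7.6,0,0.15,0,0,0],[7.6,0,0.15,0,0,0],[7.6,0,0.15,0,0,0]]]'

```text
time_s: 75.88
ee_pos: [0.5672, 0.13, 0.0857]
ee_rot: [0.208, 0.691, -0.198, 0.663]
force: [0.6, 0.5, -2.7]
width: 0.0125
```

Run:
```python
from h import *
cc()
wr2(152.5,.052,.0875,2.6)
sc('c74')
```

```text
couple at head 0.03
fix angle tool 152.4 TCP pos angle 152.3 r 0.0881 Ftool [2.7 0.7 0.4] T [-0.04 -0.01 -0.  ] z 0.0857 w 0.0125 75.88
TCP [0.5672 0.13   0.0857] ROW [3.36, -0.04, 0.2] [-0.0, 0.1, -0.1] F [ 0.6  0.5 -2.7] t 75.88 w 12.5
```

View pics/c74.png

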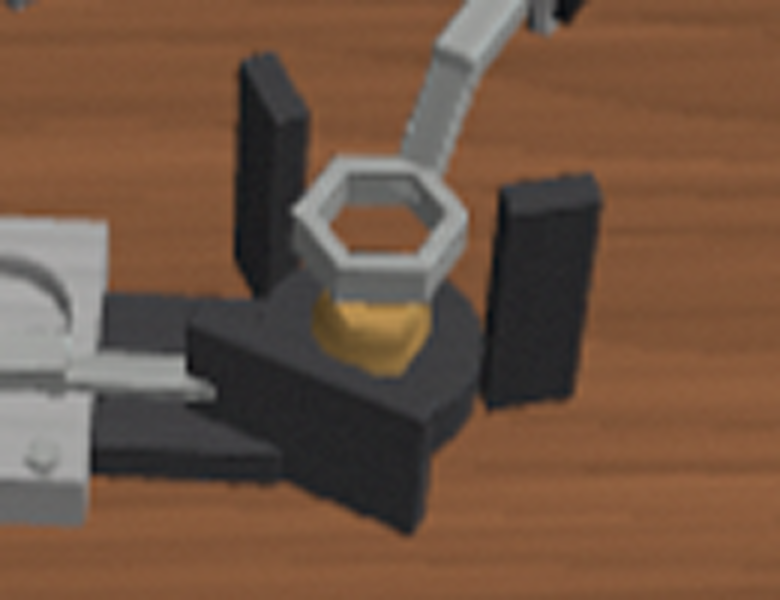

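play_rows --moves '[[[0.7,0,0,0,0,0],[1.3,0,0.05,0,0,0],[1.8,0,0.05,0,0,0],[2.2,0,0.1,0,0,0],[2.2,0,0.1,0,0,0]]]'

```text
time_s: 76.55
ee_pos: [0.5657, 0.13, 0.0614]
ee_rot: [0.208, 0.693, -0.199, 0.661]
force: [0.9, 0.1, -3.8]
width: 0.012
```

Run:
```python
from h import *
cc()
```

```text
couple at head 0.06
fix angle tool 152.5 TCP pos angle 152.8 r 0.0894 Ftool [3.8 0.6 0.8] T [ 0.01 -0.03  0.  ] z 0.0614 w 0.012 76.55
```

play_rows --moves '[[[0.3,0,0.05,0,0,0],[0.6,0,0.08,0,0,0],[0.9,0,0.1,0,0,0],[0.9,0,0.1,0,0,0]]]'

```text
time_s: 77.05
ee_pos: [0.5664, 0.1298, 0.0529]
ee_rot: [0.208, 0.693, -0.198, 0.662]
force: [0.1, -0.2, -3.6]
width: 0.0123
```

Run:
```python
from h import *
cc()
```

```text
couple at head -0.03
fix angle tool 152.5 TCP pos angle 152.7 r 0.0887 Ftool [ 3.6 -0.1  0.3] T [-0.02  0.09  0.02] z 0.0529 w 0.0123 77.05
```

Run:
```python
from h import *
arc(0,[150,147.5,145,142.5,142.5],.0515,.0887,2.6)
```

```text
150 [0.13, 0.42, 0.01, 2.5, -0.0, 0.1]
147.5 [0.13, 0.8, 0.04, 5.0, -0.0, 0.2]
145 [0.13, 1.19, 0.08, 7.5, -0.0, 0.3]
142.5 [0.13, 1.57, 0.14, 10.0, -0.0, 0.4]
142.5 [0.13, 1.57, 0.14, 10.0, -0.0, 0.4]
```

play_rows --moves '[[[0.13,0.4,0,2.5,0,0],[0.13,0.8,0.04,5,0,0],[0.13,1.15,0.08,7.5,0,0],[0.13,1.15,0.08,7.5,0,0]]]'

```text
time_s: 77.55
ee_pos: [0.5735, 0.1393, 0.052]
ee_rot: [0.25, 0.678, -0.243, 0.647]
force: [-1.6, 1.1, -1.4]
width: 0.0119
```

Run:
```python
from h import *
cc()
arc(0,[143.5,142,140.5],.0515,.0887,2.6)
```

```text
couple at head -0.03
fix angle tool 145.0 TCP pos angle 145.0 r 0.0886 Ftool [ 1.5 -0.2 -1.9] T [-0.01  0.15 -0.  ] z 0.052 w 0.0119 77.55
143.5 [0.05, 0.24, -0.0, 1.5, 0.0, 0.4]
142 [0.05, 0.47, 0.01, 3.0, 0.0, 0.4]
140.5 [0.04, 0.7, 0.02, 4.5, 0.0, 0.5]
```

play_rows --moves '[[[0.03,0.24,0,1.5,0,0],[0.03,0.47,0,3,0,0],[0.03,0.47,0,3,0,0]]]'

```text
time_s: 77.92
ee_pos: [0.5765, 0.1426, 0.0516]
ee_rot: [0.267, 0.671, -0.261, 0.64]
force: [-2.6, 1.2, 0.9]
width: 0.012
```

Run:
```python
from h import *
cc()
```

```text
couple at head -0.19
fix angle tool 142.0 TCP pos angle 142.2 r 0.0886 Ftool [-0.7 -1.  -2.8] T [-0.1   0.16 -0.25] z 0.0516 w 0.012 77.92
```

play_rows --moves '[[[0.0,0.15,0,1,0,0],[0.0,0.31,0,2,0,0],[0.0,0.31,0,2,0,0]]]'

```text
time_s: 78.3
ee_pos: [0.5786, 0.1448, 0.0514]
ee_rot: [0.279, 0.667, -0.273, 0.635]
force: [-2.4, -0.3, 1.2]
width: 0.0121
```

Run:
```python
from h import *
cc()
```

```text
couple at head -0.33
fix angle tool 140.0 TCP pos angle 140.2 r 0.0887 Ftool [-1.1 -1.9 -1.5] T [-0.15  0.2  -0.27] z 0.0514 w 0.0121 78.3
```

play_rows --moves '[[[0.0,0.15,0,1,0,0],[0.0,0.31,0,2,0,0],[0.0,0.31,0,2,0,0]]]'

```text
time_s: 78.68
ee_pos: [0.5807, 0.1468, 0.0512]
ee_rot: [0.289, 0.662, -0.284, 0.63]
force: [-4.5, 0.1, 2.5]
width: 0.0122
```

Run:
```python
from h import *
cc()
```

```text
couple at head -0.56
fix angle tool 138.0 TCP pos angle 138.3 r 0.0887 Ftool [-2.3 -3.3 -3.2] T [-0.27  0.18 -0.61] z 0.0512 w 0.0122 78.67
```

play_rows --moves '[[[0.0,0.15,0,1,0,0],[0.0,0.31,0,2,0,0],[0.0,0.31,0,2,0,0]]]'

```text
time_s: 79.05
ee_pos: [0.583, 0.1488, 0.0511]
ee_rot: [0.3, 0.657, -0.296, 0.625]
force: [-4.7, -1.9, 1.2]
width: 0.0124
```

Run:
```python
from h import *
cc()
```

```text
couple at head -0.88
fix angle tool 136.0 TCP pos angle 136.3 r 0.0888 Ftool [-1.1 -4.9 -1.6] T [-0.44  0.09 -0.83] z 0.0511 w 0.0124 79.05
```

Run:
```python
from h import *
sc('c75'); q=snap('top','t7'); headang(q)
u=proj(q,[*NUT,.04]); r,c=int(u[0]),int(u[1]); print(u)
cv2.imwrite('pics/c76.png',cv2.resize(q['img'][r-35:r+35,c-50:c+50,::-1],None,fx=8,fy=8,interpolation=2))
```

```text
head c [  0.6 100.7] corner ang mod60 24.5 apothem 13.6 rms 0.54
[208.32923838 284.96514562]
```

View pics/c75.png

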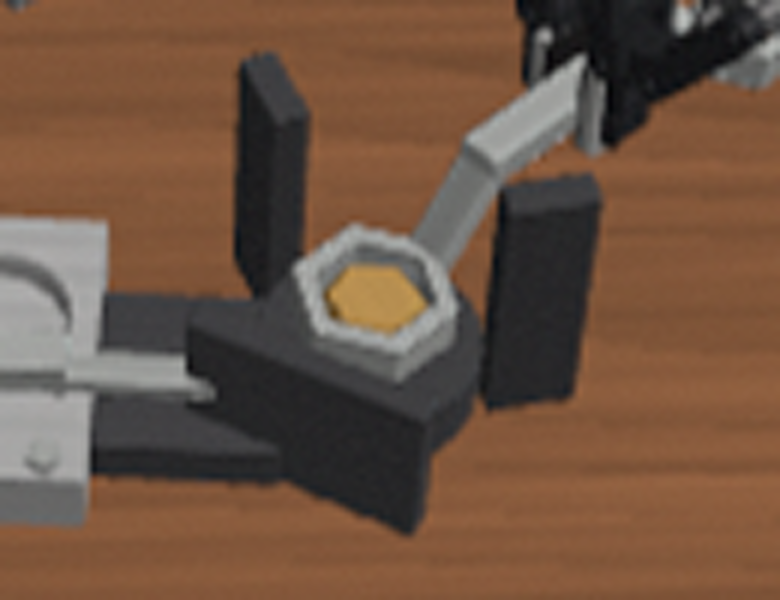

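View pics/c76.png

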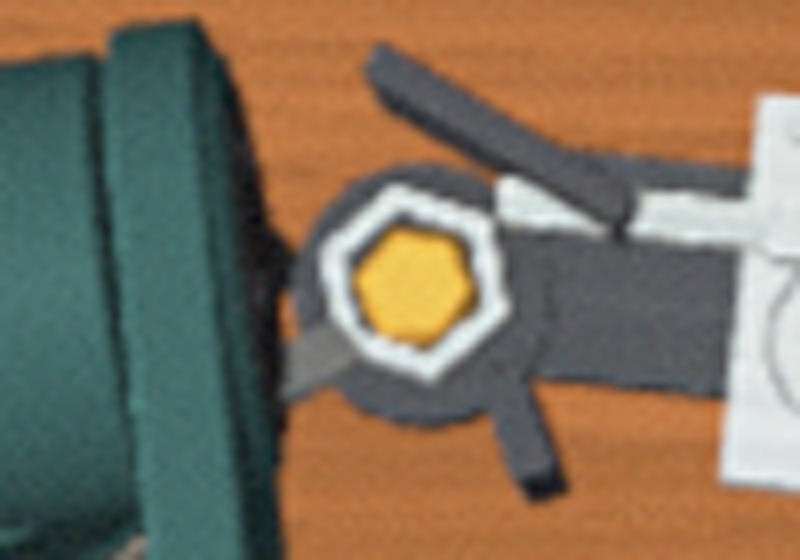

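Run:
```python
from h import *
arc(0,[138.5,141,143.5,146,148.5],.0515,.0887,2.6)
```

```text
138.5 [-0.03, -0.33, 0.01, -2.6, 0.1, 0.7]
141 [-0.03, -0.72, 0.04, -5.0, 0.1, 0.5]
143.5 [-0.03, -1.1, 0.08, -7.5, 0.1, 0.4]
146 [-0.02, -1.49, 0.14, -10.0, 0.0, 0.3]
148.5 [-0.02, -1.87, 0.22, -12.5, 0.0, 0.2]
```

play_rows --moves '[[[-0.03,-0.33,0.01,-2.5,0,0],[-0.03,-0.72,0.04,-5,0,0],[-0.03,-1.1,0.08,-7.5,0,0],[-0.03,-1.49,0.14,-10,0,0],[-0.03,-1.49,0.14,-10,0,0]]]'

```text
time_s: 79.78
ee_pos: [0.573, 0.1388, 0.0517]
ee_rot: [0.246, 0.68, -0.237, 0.649]
force: [-3.6, 1.7, 1.1]
width: 0.0122
```

Run:
```python
from h import *
cc()
headang(snap('top'))
```

```text
couple at head 0.03
fix angle tool 145.9 TCP pos angle 145.5 r 0.0887 Ftool [-1.  -1.  -3.9] T [ 0.13  0.41 -0.17] z 0.0517 w 0.0122 79.78
head c [  0.6 101. ] corner ang mod60 27.5 apothem 13.5 rms 0.57
```

play_rows --moves '[[[0,-0.15,-0.03,-1,-0.5,0],[0,-0.2,-0.05,-1.4,-1,0],[-0.15,-0.2,-0.05,-1.4,-1,0],[-0.3,-0.2,-0.05,-1.4,-1,0],[-0.3,-0.2,-0.05,-1.4,-1,0]]]'

```text
time_s: 80.45
ee_pos: [0.5716, 0.1368, 0.055]
ee_rot: [0.235, 0.677, -0.231, 0.658]
force: [-0.1, 0.7, -2.7]
width: 0.0122
```

Run:
```python
from h import *
cc()
headang(snap('top'))
```

```text
couple at head 0.05
fix angle tool 147.4 TCP pos angle 147.0 r 0.0886 Ftool [ 2.7  0.6 -0.4] T [ 0.    0.03 -0.04] z 0.055 w 0.0122 80.45
head c [  0.8 100.9] corner ang mod60 28.6 apothem 13.5 rms 0.59
```

Free. Lift.

play_rows --moves '[[[-0.5,0,0,0,0,0],[-1,0,0,0,0,0],[-1.6,0,0,0,0,0],[-2.3,0,0,0,0,0],[-3.5,0,0,0,0,0]]]'

```text
time_s: 81.12
ee_pos: [0.5717, 0.1365, 0.09]
ee_rot: [0.235, 0.677, -0.231, 0.658]
force: [-0.3, -0.2, -2.7]
width: 0.0125
```

play_rows --moves '[[[-2,0,0,0,0,0],[-5,0,0,0,0,0],[-8,0,0,0,0,0],[-9.5,0,0,0,0,0],[-9.5,0,0,0,0,0]]]'

```text
time_s: 81.75
ee_pos: [0.5751, 0.1352, 0.1864]
ee_rot: [0.235, 0.676, -0.231, 0.659]
force: [-0.4, 0.6, -2.6]
width: 0.0123
```

Run:
```python
from h import *
cc()
headang(snap('top')); sc('c77')
to(.6255,.0045,.19,39)
```

```text
couple at head 0.03
fix angle tool 147.4 TCP pos angle 146.4 r 0.0849 Ftool [ 2.6  0.2 -0.6] T [ 0.01  0.01 -0.05] z 0.1864 w 0.0123 81.75
head c [-5.5 96.1] corner ang mod60 33.0 apothem 11.2 rms 3.22
t 81.85 TCP [0.5737 0.1351 0.1835] yaw 51.5 w 12.0 F [-1.2  0.4 -3.8] 
ROW [-0.97, -7.0, 12.16] [12.5, -1.6, 0.5] rows 2.3 q6 end -39.0
```

View pics/c77.png

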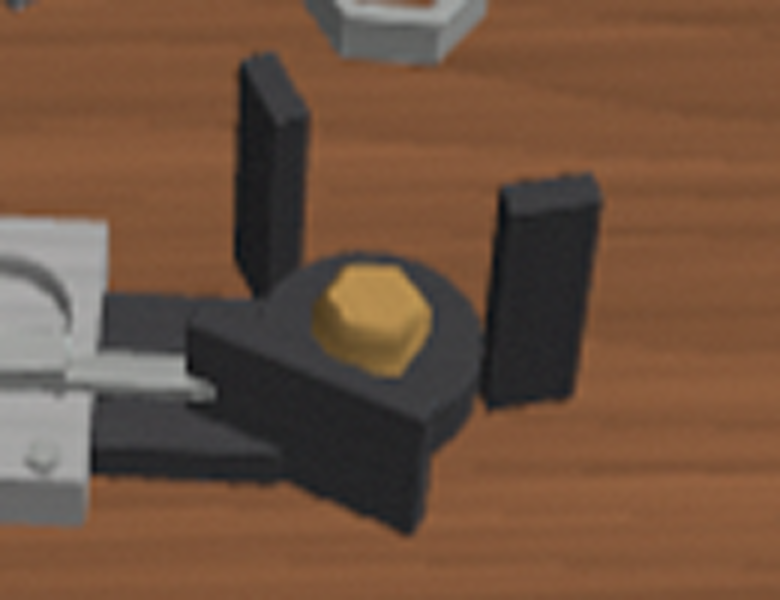

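Run:
```python
from h import *
top_(.488,.323,.19,-84.4,2.6)
top_(.488,.323,.19,1.5,2)
```

```text
TCP [0.5737 0.1351 0.1835] ROW [-0.17, 9.37, -18.42] [135.8, 0.8, 5.2] F [-1.2  0.4 -3.8] t 81.85 w 12.0
TCP [0.5737 0.1351 0.1835] ROW [-0.17, 9.37, -18.42] [50.0, 0.5, 1.9] F [-1.2  0.4 -3.8] t 81.85 w 12.0
```

play_rows --moves '[[[0,1.9,-3.7,10,0,0.3],[0,3.8,-7.4,20,0.2,0.7],[0,5.6,-11,30,0.3,1.1],[0,7.5,-14.7,40,0.4,1.5],[-0.1,9.4,-18.4,50,0.5,1.9]]]'

```text
time_s: 82.48
ee_pos: [0.4874, 0.3238, 0.188]
ee_rot: [0.503, 0.514, -0.487, 0.496]
force: [0.3, 0.2, -1.9]
width: 0.0123
```

Run:
```python
from h import *
top_(.488,.323,.19,-84.4,2.6)
```

```text
TCP [0.4874 0.3238 0.188 ] ROW [-0.2, 0.06, 0.08] [85.5, 0.6, 3.5] F [ 0.3  0.2 -1.9] t 82.47 w 12.3
```

play_rows --moves '[[[0,0,0,10,0,0.4],[0,0,0,20,0.1,0.8],[0,0,0,30,0.2,1.2],[0,0,0,40,0.3,1.6],[0,0,0,50,0.4,2.0]]]'

```text
time_s: 83.1
ee_pos: [0.4879, 0.3227, 0.188]
ee_rot: [0.676, 0.253, -0.648, 0.243]
force: [-0.3, 1.1, -2.9]
width: 0.0124
```

Run:
```python
from h import *
top_(.488,.323,.15,-84.4,2.6)
```

```text
TCP [0.4879 0.3227 0.188 ] ROW [3.79, -0.02, 0.13] [35.5, 0.2, 1.5] F [-0.3  1.1 -2.9] t 83.1 w 12.4
```

play_rows --moves '[[[0,0,0,10,0,0.4],[0,0,0,20,0.1,0.8],[0,0,0,30,0.2,1.2],[1,0,0,35.5,0.2,1.5],[3,0,0.1,35.5,0.2,1.5]]]'

```text
time_s: 83.72
ee_pos: [0.4889, 0.3234, 0.159]
ee_rot: [0.723, 0.038, -0.689, 0.035]
force: [-0.2, 0.4, -3.7]
width: 0.0123
```

play_rows --moves '[[[2,0,0.1,0,0,0],[4,0,0.1,0,0,0],[5,0,0.1,0,0,0],[5,0,0.1,0,0,0]]]'

```text
time_s: 84.22
ee_pos: [0.4896, 0.3231, 0.1084]
ee_rot: [0.722, 0.037, -0.69, 0.036]
force: [0.4, -0.1, -1.6]
width: 0.0122
```

Run:
```python
from h import *
top_(.488,.323,.06,-84.4,2.6)
q=snap('scene','s8'); p=snap('wrist','w43')
u=proj(q,[.487,.323,.08]); r,c=int(u[0]),int(u[1]); print(r-65,c-80)
cv2.imwrite('pics/c78.png',cv2.resize(q['img'][r-55:r+75,c-80:c+80,::-1],None,fx=5,fy=5,interpolation=2)[:600])
print(robot.mark_of(q,'mat')[:2])
```

```text
TCP [0.4896 0.3231 0.1084] ROW [4.83, -0.01, 0.38] [0.3, 0.0, 0.0] F [ 0.4 -0.1 -1.6] t 84.22 w 12.2
115 391
[{'centre': [209.8, 465.6], 'score': 0.79}]
```

View pics/c78.png

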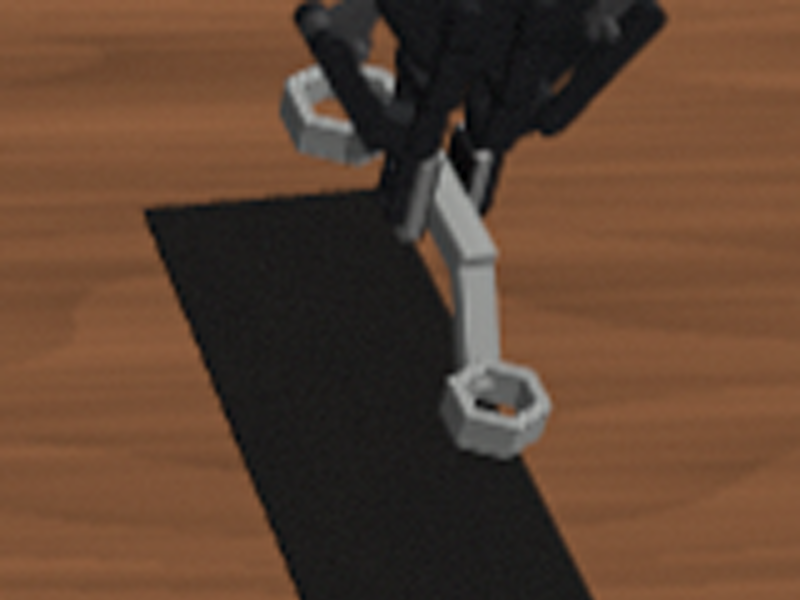

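View pics/w43.png

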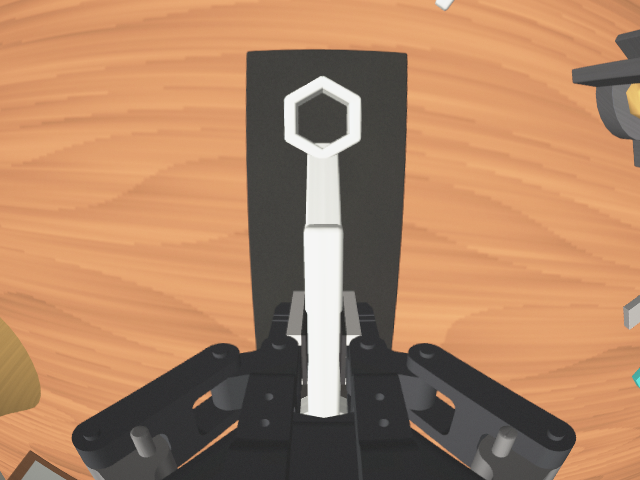

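play_rows --moves '[[[1.5,0,0.1,0,0,0],[3.5,0,0.25,0,0,0],[5,0,0.35,0,0,0],[6,0,0.4,0,0,0],[6,0,0.4,0,0,0]]]'

```text
time_s: 85.0
ee_pos: [0.4889, 0.3233, 0.0491]
ee_rot: [0.722, 0.037, -0.69, 0.035]
force: [-0.1, 0.3, -2.9]
width: 0.0122
```

play_rows --moves '[[[0.4,0,0,0,0,0],[0.8,0,0,0,0,0],[0.8,0,0,0,0,0]]]'

```text
time_s: 85.38
ee_pos: [0.4898, 0.3236, 0.0421]
ee_rot: [0.723, 0.038, -0.689, 0.035]
force: [-0.6, 0.2, -2.9]
width: 0.0119
```

Run:
```python
from h import *
st()
q=snap('scene'); u=proj(q,[.487,.323,.04]); r,c=int(u[0]),int(u[1])
cv2.imwrite('pics/c79.png',cv2.resize(q['img'][r-60:r+60,c-80:c+80,::-1],None,fx=5,fy=5,interpolation=2)[:600])
```

```text
fix angle tool 11.8 TCP pos angle 127.8 r 0.2854 Ftool [ 2.9 -0.2  0.7] T [-0.   -0.02  0.08] z 0.0421 w 0.0119 85.38
```

View pics/c79.png

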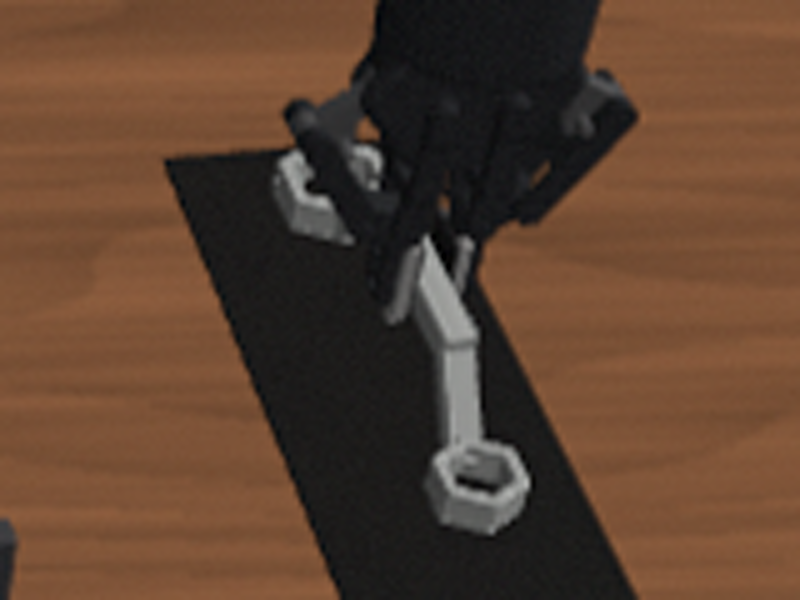

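Run:
```python
from h import *
q=snap('scene','s9')
C=np.array([atz(q,rc,.003) for rc in [(164.5,420.5),(163,468),(258,513.5),(262,461)]]); print(C.round(4),C.mean(0).round(4))
hd=C[1]+C[2]-C[0]-C[3]; e=C[2]+C[3]-C[0]-C[1]; print(np.rad2deg(np.arctan2(e[1],e[0])),np.linalg.norm(e)/2,np.linalg.norm(hd)/2)
```

```text
[[0.3453 0.2599 0.003 ]
 [0.3445 0.364  0.003 ]
 [0.6188 0.3859 0.003 ]
 [0.6246 0.287  0.003 ]] [0.4833 0.3242 0.003 ]
5.058310431045123 0.2779064904014294 0.1015485169582293
```

play_rows --moves '[[[0.25,0,-0.05,0,0,0],[0.5,0,-0.1,0,0,0],[0.7,0,-0.1,0,0,0],[0.7,0,-0.1,0,0,0]]]'

```text
time_s: 85.98
ee_pos: [0.491, 0.3237, 0.035]
ee_rot: [0.723, 0.038, -0.689, 0.035]
force: [0.2, 0.5, -2.9]
width: 0.0124
```

Run:
```python
from h import *
st()
```

```text
fix angle tool 11.8 TCP pos angle 127.5 r 0.2848 Ftool [ 2.9 -0.5 -0.1] T [-0.02 -0.01 -0.  ] z 0.035 w 0.0124 85.97
```

play_rows --moves '[[[0.15,0,0,0,0,0],[0.3,0,0,0,0,0],[0.3,0,0,0,0,0]]]'

```text
time_s: 86.35
ee_pos: [0.4913, 0.3238, 0.0321]
ee_rot: [0.723, 0.038, -0.689, 0.035]
force: [-0.2, -0.1, -2.8]
width: 0.0123
```

Run:
```python
from h import *
st()
```

```text
fix angle tool 11.8 TCP pos angle 127.5 r 0.2848 Ftool [2.8 0.1 0.3] T [ 0.05 -0.03  0.02] z 0.0321 w 0.0123 86.35
```

play_rows --moves '[[[0.1,0,0,0,0,0],[0.2,0,0,0,0,0],[0.2,0,0,0,0,0]]]'

```text
time_s: 86.72
ee_pos: [0.4914, 0.3238, 0.0302]
ee_rot: [0.723, 0.038, -0.689, 0.035]
force: [-0.5, -0.1, -2.9]
width: 0.0122
```

Run:
```python
from h import *
st()
```

```text
fix angle tool 11.8 TCP pos angle 127.5 r 0.2847 Ftool [2.9 0.1 0.6] T [ 0.02 -0.02  0.  ] z 0.0302 w 0.0122 86.72
```

play_rows --moves '[[[0.1,0,0,0,0,0],[0.2,0,0,0,0,0],[0.2,0,0,0,0,0]]]'

```text
time_s: 87.1
ee_pos: [0.4915, 0.3238, 0.0282]
ee_rot: [0.723, 0.038, -0.689, 0.035]
force: [-0.4, -0.9, -3.2]
width: 0.0124
```

Run:
```python
from h import *
st()
```

```text
fix angle tool 11.8 TCP pos angle 127.4 r 0.2847 Ftool [3.1 0.8 0.6] T [-0.03 -0.03 -0.04] z 0.0282 w 0.0124 87.1
```

play_rows --moves '[[[0.1,0,0,0,0,0],[0.15,0,0,0,0,0],[0.15,0,0,0,0,0]]]'

```text
time_s: 87.48
ee_pos: [0.4917, 0.324, 0.0277]
ee_rot: [0.723, 0.038, -0.689, 0.035]
force: [-3.8, -1.5, 4.5]
width: 0.0122
```

Run:
```python
from h import *
st()
```

```text
fix angle tool 11.8 TCP pos angle 127.4 r 0.2848 Ftool [-4.7  1.1  3.7] T [ 0.05 -0.45  0.15] z 0.0277 w 0.0122 87.47
```

play_rows --moves '[[[-0.05,0,0,0,0.8,0],[-0.05,0,0,0,0.8,0]]]'

```text
time_s: 87.72
ee_pos: [0.492, 0.3241, 0.0278]
ee_rot: [0.728, 0.038, -0.683, 0.035]
force: [-0.6, 0.3, 1.3]
width: 0.012
```

Run:
```python
from h import *
st()
```

```text
fix angle tool 11.8 TCP pos angle 127.3 r 0.2847 Ftool [-1.3 -0.3  0.5] T [ 0.06 -0.32  0.06] z 0.0278 w 0.012 87.72
```

play_rows --moves '[[[0,0,0,0,-1,0],[0,0,0,0,-2,0],[0,0,0,0,-2,0]]]'

```text
time_s: 88.1
ee_pos: [0.4918, 0.3242, 0.028]
ee_rot: [0.716, 0.038, -0.697, 0.035]
force: [-3.6, 0.0, 5.7]
width: 0.0122
```

Run:
```python
from h import *
st()
```

```text
fix angle tool 11.8 TCP pos angle 127.3 r 0.2848 Ftool [-5.8 -0.4  3.5] T [ 0.02 -0.18  0.1 ] z 0.028 w 0.0122 88.1
```

Both rings are carrying now. Open and lift.

play_rows --moves '[[[0,0,0,0,0,0],[0,0,0,0,0,0],[0,0,0,0,0,0],[0,0,0,0,0,0]]]' --claw 0.6

```text
time_s: 88.6
ee_pos: [0.4916, 0.3238, 0.0271]
ee_rot: [0.716, 0.037, -0.696, 0.035]
force: [0.7, 1.3, -0.4]
width: 0.0339
```

Run:
```python
from h import *
st()
to(.4918,.3242,.16,-84)
```

```text
fix angle tool 11.8 TCP pos angle 127.4 r 0.2846 Ftool [ 0.4 -1.3 -0.8] T [-0.02  0.   -0.01] z 0.0271 w 0.0339 88.6
t 88.6 TCP [0.4916 0.3238 0.0271] yaw -84.1 w 33.9 F [ 0.7  1.3 -0.4] 
ROW [-13.29, -0.06, -0.39] [-0.1, -1.6, 0.1] rows 2.1 q6 end 117.0
```

play_rows --moves '[[[-1,0,0,0,0,0],[-3,0,-0.1,0,0,0],[-7,0,-0.2,0,0,0],[-13,0,-0.4,0,0,0],[-13,0,-0.4,0,0,0]]]'

```text
time_s: 89.22
ee_pos: [0.4955, 0.3256, 0.1659]
ee_rot: [0.721, 0.04, -0.691, 0.033]
force: [0.1, -0.2, 0.9]
width: 0.034
```

Run:
```python
from h import *
st(); p=snap('wrist','w44'); q=snap('scene','s10')
cv2.imwrite('pics/c80.png',cv2.resize(q['img'][140:275,400:540,::-1],None,fx=4.4,fy=4.4,interpolation=2))
to(.45,.25,.33,-40)
```

```text
fix angle tool 11.8 TCP pos angle 126.6 r 0.2841 Ftool [-0.9  0.2 -0.1] T [-0.01 -0.03 -0.  ] z 0.1659 w 0.034 89.22
t 89.33 TCP [0.4926 0.324  0.1592] yaw -84.1 w 34.0 F [-0.5  0.4 -0.5] 
ROW [-17.24, 6.88, 4.47] [-44.1, -1.7, -0.5] rows 4.1 q6 end 69.0
```

View pics/w44.png

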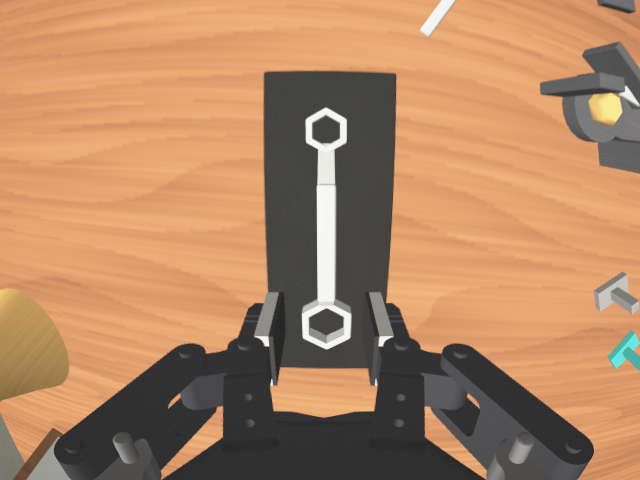

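View pics/c80.png

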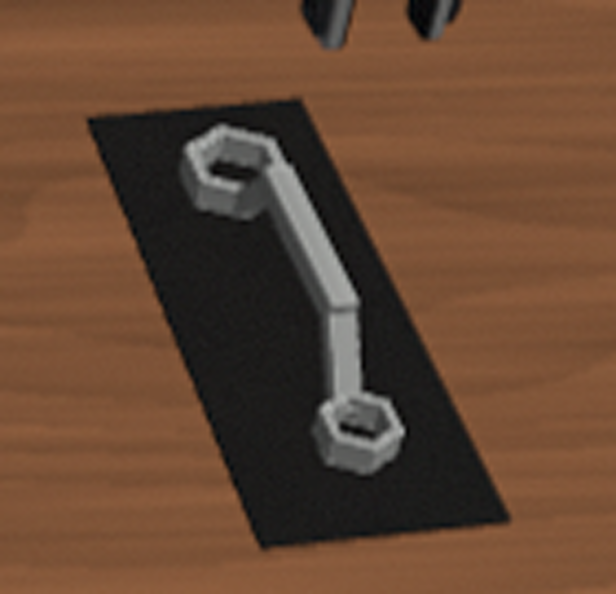

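Run:
```python
from h import *
to(.58,.03,.28,-10)
```

```text
t 89.33 TCP [0.4926 0.324  0.1592] yaw -84.1 w 34.0 F [-0.5  0.4 -0.5] 
ROW [-11.98, 30.12, -6.04] [-74.1, -1.6, -1.0] rows 6.9 q6 end 13.0
```

play_rows --moves '[[[-5,0,0,0,0,0],[-9,4,-1,-10,0,0],[-12,9,-2,-20,0,0],[-12,14,-3,-30,0,0],[-12,18,-4,-40,-1,-0.5]]]'

```text
time_s: 89.95
ee_pos: [0.5466, 0.1465, 0.2769]
ee_rot: [0.653, 0.278, -0.648, 0.277]
force: [0.9, -0.1, -0.5]
width: 0.0342
```

Run:
```python
from h import *
to(.58,.03,.28,-10)
```

```text
t 89.95 TCP [0.5466 0.1465 0.2769] yaw -43.8 w 34.2 F [ 0.9 -0.1 -0.5] 
ROW [-0.33, 10.47, 6.1] [-33.8, -0.4, -0.2] rows 3.2 q6 end 13.0
```

play_rows --moves '[[[0,3,1.5,-10,0,0],[0,6,3,-20,0,0],[-0.3,9,5,-30,0,0],[-0.3,10.5,6.1,-33.8,0,0],[-0.3,10.5,6.1,-33.8,0,0]]]'

```text
time_s: 90.58
ee_pos: [0.5795, 0.0303, 0.2786]
ee_rot: [0.546, 0.453, -0.541, 0.452]
force: [-0.9, -0.2, 0.1]
width: 0.0342
```

Run:
```python
from h import *
p=snap('wrist','w45'); st()
for z in (.035,): u=proj(p,[*NUT,z]); print(u)
q=snap('scene','s11'); cv2.imwrite('pics/c81.png',cv2.resize(q['img'][220:380,160:420,::-1],None,fx=3,fy=3,interpolation=2))
```

```text
fix angle tool 85.4 TCP pos angle -134.9 r 0.079 Ftool [ 0.2 -0.  -0.8] T [ 0.03 -0.02  0.01] z 0.279 w 0.0343 90.62
[137.60659651 371.66253605]
```

View pics/w45.png

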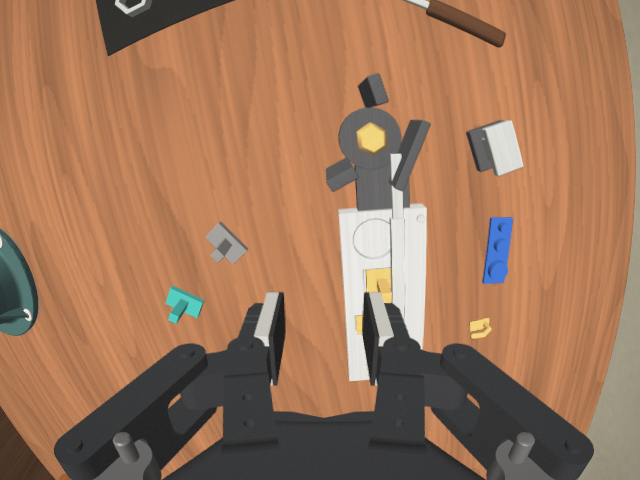

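View pics/c81.png

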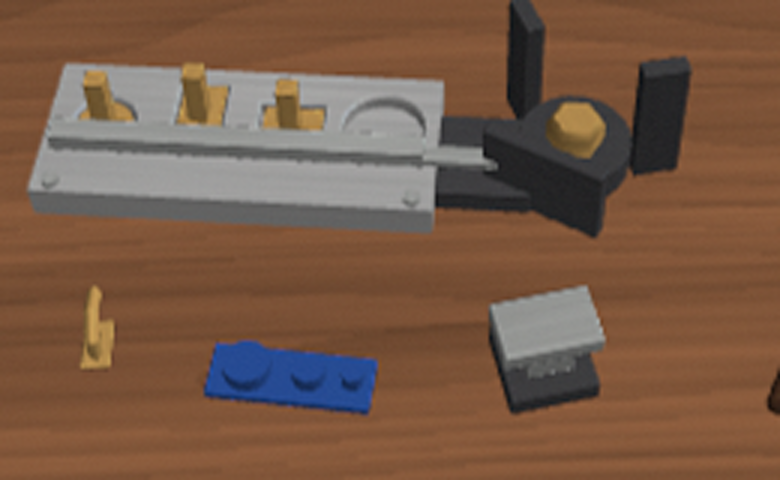

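```bash
ls -t pics | tail -40 | tr '\n' ' '
python3 - <<'E'
from h import *
q=snap('top','t8')
print(robot.mark_of(q,'keeper_mid')[:2]); q2=snap('scene'); print(robot.mark_of(q2,'keeper_mid')[:2])
for y in (-160,-120,-80,-40,0): print(y,[proj(q,[*f2w(x,y),.0365]).round(1).tolist() for x in (5,15,25,35)])
import glob
for f in sorted(glob.glob('pics/t*.png')+glob.glob('pics/s?.png')): print(f,cv2.imread(f).shape)
E
```

```text
crop20.png w17.png crop19.png w16.png crop18.png crop17.png w15.png crop16.png w14.png w13.png crop15.png w12.png crop14.png w11.png crop13.png crop12.png w10.png w9.png crop11.png w8.png crop10.png w7.png crop9.png w6.png crop8.png w5.png crop7.png w4.png w3.png crop6.png crop5.png crop4.png w2.png crop3.png w1.png crop2.png crop1.png wrist0.png top0.png scene0.png [{'centre': [215.8, 370.9], 'score': 0.7}, {'centre': [210.8, 384.3], 'score': 0.69}]
[{'centre': [263.5, 237.1], 'score': 0.82}]
-160 [[219.5, 413.8], [214.6, 414.3], [209.7, 414.7], [204.8, 415.2]]
-120 [[217.4, 394.1], [212.5, 394.6], [207.7, 395.1], [202.8, 395.5]]
-80 [[215.4, 374.5], [210.5, 374.9], [205.6, 375.4], [200.8, 375.9]]
-40 [[213.4, 354.8], [208.5, 355.3], [203.6, 355.8], [198.7, 356.3]]
0 [[211.3, 335.2], [206.5, 335.7], [201.6, 336.2], [196.7, 336.7]]
pics/s2.png (480, 640, 3)
pics/s3.png (480, 640, 3)
pics/s5.png (480, 640, 3)
pics/s6.png (480, 640, 3)
pics/s7.png (480, 640, 3)
pics/s8.png (480, 640, 3)
pics/s9.png (480, 640, 3)
pics/t3.png (480, 640, 3)
pics/t6.png (480, 640, 3)
pics/t7.png (480, 640, 3)
pics/t8.png (480, 640, 3)
pics/top0.png (480, 640, 3)
```

View pics/t8.png

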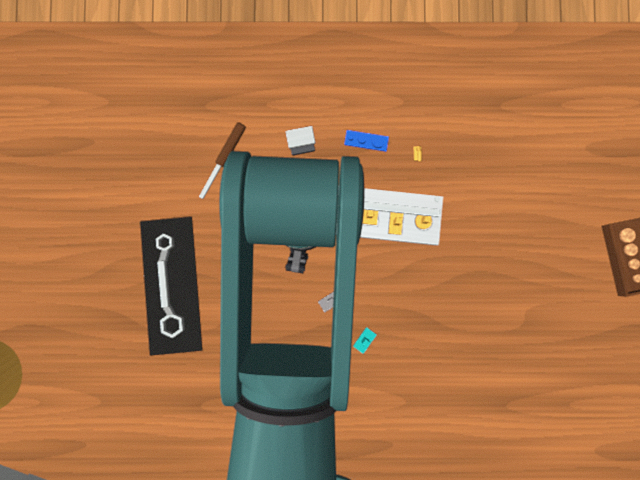

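```bash
python3 - <<'E'
from h import *
q=snap('scene')
a=cv2.imread('pics/scene0.png').astype(float).mean(2); b=q['img'].astype(float).mean(2)
for x in (25,16): print(x,[proj(q,[*f2w(x,y),.0365]).round(2).tolist() for y in (-200,-100,-5)], [proj(q,[*f2w(x+12,y),.0365]).round(2).tolist() for y in (-200,-5)])
from scipy.ndimage import map_coordinates
xs=np.arange(0,60,.25)
for y in (-190,-150,-140,-90,-85,-10,-5,0):
    out=[]
    for im in (a,b):
        P=np.array([proj(q,[*f2w(x,y),.0365]) for x in xs]).T
        out.append(map_coordinates(im,P,order=1))
    print(y,*[ (o[::8]).astype(int).tolist() for o in out],sep='\n')
E
cd pics; python3 -c "
import cv2,numpy as np
a=cv2.imread('scene0.png')[235:300,165:345];b=cv2.imread('s11.png')[235:300,165:345]
cv2.imwrite('c82.png',cv2.resize(np.vstack([a,b]),None,fx=4.4,fy=4.4,interpolation=2))"
```

```text
25 [[262.69, 179.77], [265.4, 235.93], [268.0, 289.81]] [[267.91, 178.26], [273.32, 289.19]]
16 [[258.83, 180.9], [261.5, 236.72], [264.07, 290.26]] [[263.98, 179.4], [269.32, 289.65]]
-190
[153, 158, 165, 162, 151, 138, 128, 127, 129, 133, 138, 134, 130, 136, 147, 145, 147, 149, 151, 136, 106, 88, 91, 91, 110, 144, 154, 153, 152, 153]
[105, 133, 162, 163, 153, 142, 132, 130, 134, 145, 146, 147, 150, 152, 150, 134, 105, 93, 91, 97, 123, 149, 155, 152, 152, 153, 154, 153, 153, 155]
-150
[154, 155, 156, 153, 152, 153, 154, 154, 153, 155, 155, 155, 152, 148, 147, 146, 148, 151, 154, 141, 112, 94, 91, 96, 113, 141, 156, 156, 154, 155]
[155, 156, 157, 155, 154, 155, 156, 155, 153, 150, 147, 147, 150, 152, 151, 138, 112, 92, 92, 102, 130, 153, 159, 155, 156, 156, 156, 157, 155, 157]
-140
[154, 155, 155, 153, 152, 153, 155, 154, 154, 155, 154, 154, 153, 148, 146, 146, 147, 150, 150, 143, 115, 95, 91, 100, 121, 145, 157, 156, 155, 155]
[155, 156, 157, 155, 154, 155, 156, 152, 147, 144, 147, 147, 149, 152, 155, 143, 113, 88, 92, 97, 132, 156, 159, 157, 157, 156, 157, 157, 157, 157]
-90
[157, 
[... 791 characters left out ...]
63, 158, 156, 157, 156, 154, 143, 115, 97, 93, 102, 126, 151, 161, 160, 158, 156, 154, 156, 158, 159]
-5
[160, 161, 161, 156, 153, 153, 155, 156, 158, 157, 156, 158, 161, 163, 159, 154, 154, 153, 153, 143, 119, 99, 92, 96, 114, 143, 154, 156, 157, 157]
[162, 162, 162, 159, 156, 155, 156, 157, 160, 159, 157, 155, 155, 155, 155, 150, 126, 93, 92, 99, 126, 151, 161, 160, 159, 155, 154, 158, 158, 159]
0
[154, 162, 162, 157, 153, 153, 154, 156, 158, 156, 156, 158, 161, 161, 157, 153, 154, 153, 153, 146, 122, 98, 92, 100, 121, 145, 154, 154, 157, 158]
[155, 163, 163, 159, 155, 155, 157, 156, 155, 154, 155, 155, 155, 154, 155, 148, 123, 91, 93, 100, 130, 155, 161, 159, 158, 155, 154, 157, 159, 158]
```

View pics/c82.png

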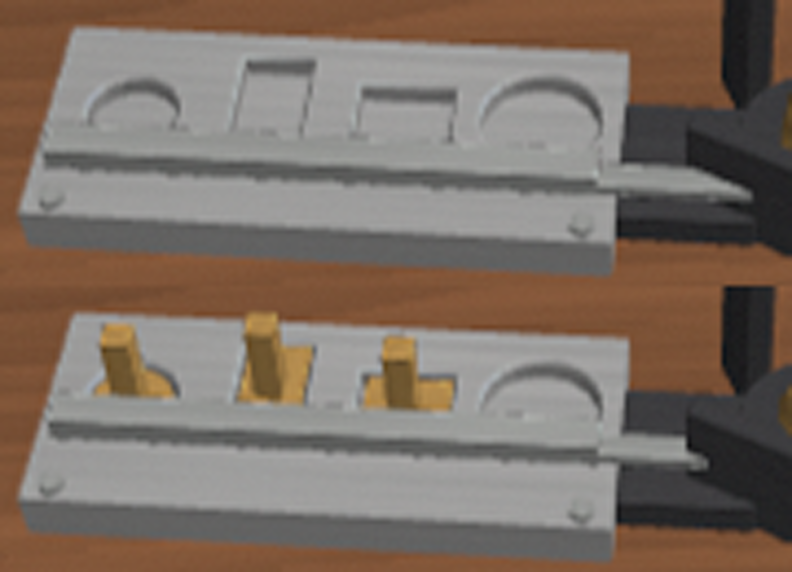

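Run:
```python
from h import *
q=snap('scene','s12'); a=cv2.imread('pics/scene0.png')[:,:,::-1].copy(); b=q['img']
g=lambda i:cv2.GaussianBlur(i,(5,5),0).astype(int)
d=np.abs(g(a)-g(b)).max(2)>25
n,l,s,c=cv2.connectedComponentsWithStats(d.astype(np.uint8))
for i in range(1,n):
    if s[i][4]>15: print(s[i].tolist(),c[i].round().tolist())
st()
```

```text
[249, 0, 25, 50, 779] [258.0, 21.0]
[280, 0, 112, 135, 6282] [337.0, 45.0]
[522, 0, 10, 12, 88] [526.0, 5.0]
[570, 0, 14, 17, 153] [576.0, 7.0]
[267, 28, 5, 9, 23] [269.0, 32.0]
[261, 49, 37, 20, 304] [277.0, 59.0]
[318, 78, 5, 11, 43] [320.0, 84.0]
[433, 168, 49, 42, 808] [457.0, 186.0]
[165, 188, 17, 24, 189] [173.0, 202.0]
[241, 190, 26, 27, 237] [254.0, 206.0]
[123, 194, 8, 9, 34] [127.0, 197.0]
[120, 204, 22, 15, 207] [132.0, 212.0]
[472, 227, 9, 15, 63] [476.0, 234.0]
[485, 231, 10, 17, 83] [490.0, 239.0]
[219, 241, 17, 22, 276] [226.0, 253.0]
[187, 243, 17, 18, 206] [194.0, 253.0]
[247, 246, 21, 18, 247] [256.0, 256.0]
[176, 266, 160, 15, 546] [263.0, 272.0]
[305, 268, 17, 6, 74] [313.0, 270.0]
[175, 270, 129, 10, 482] [239.0, 274.0]
fix angle tool 85.6 TCP pos angle -135.2 r 0.0781 Ftool [ 0.3  0.8 -0. ] T [-0.05 -0.02 -0.04] z 0.281 w 0.0344 90.97
```

```bash
python3 -c "
from plant import robot
print(robot.close_job())"
```

```text
the job is handed in; nothing more can be done
None
```

I handed the job in at about 91 s of 210 s. The three brass castings present (oblong, square, small disc) are seated; there was no big disc. The cam is tight as far as I could tell, and the wrench is back on its mat.

- **Cam:** tightened with the wrench's large ring only, lifting and reseating for each stroke. On one backing-out the wrench bound on the head and dragged it about 15° loose, so I reseated and retightened twice.
- **Stop reached:** in the last push the head took about 0.9 N m, against about 0.3 N m when turning freely, without advancing. When I released it, it sprang back about 4°. Before and after that last push the unloaded head looked the same in the scene camera.
- **Final pictures:**
  - The castings are seated with the keeper slid over their edges.
  - The wrench lies level and centred along the mat on both rings.
  - A before/after image comparison showed no change at the anvil, gauge, thumb hook or burnisher. I did not touch the grey and turquoise look-alikes.

**Weaker checks:** the head angle read about 4° to 8° apart between the wrist and top cameras. I measured roughly 8.0 mm of keeper travel, where the head's turn of about 139° suggests 8.4 mm. The evidence for the stop is therefore mainly the torque.

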